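# Close out a lot of inspected spindles

## Robot

A 6-joint arm with a two-finger parallel gripper is mounted at the origin on the work surface. World frame = base frame: x ahead of the robot, y to its left, z up, the work surface at z = 0. Lengths are in mm, angles in degrees, forces in N, time in s.
With the tool pointing down it reaches from about 300 to 850 mm from the base axis. Payload 4.2 kg.
Tool frame: the origin (TCP) lies at the very end of the fingers, on their centre line; the grasp point (between the pads) lies env.pinch_z behind it (env.pinch_z is the distance from the TCP to the grasp point, in mm); z points along the fingers, y is the line along which they close (so a half turn about z gives the same grasp; the last joint's range is limited). The gripper opens to 91 mm and grips with 3 to 60 N. Pads are 32 mm wide; open, the fingers measure 118 mm over their backs; the gripper's body (76 mm by 178 mm) begins 60 mm behind the grasp point.
Start: joints at [67.609, 18.312, 89.639, -0, 72.044, -1.146], TCP at [208.362, 535.939, 192.376] pointing down, gripper open.
Joint ranges: [-177.97, 177.97], [-48.28, 115.42], [12.27, 149.76], [-77.06, 257.06], [2.81, 150.46], [-146.56, 146.56]. Speed limits (degrees/s): [147.25, 147.25, 180, 180, 180, 180].

## Interface

Orientations are given as [roll, pitch, yaw] about the fixed x, y, z axes, in that order (R = Rz(yaw) Ry(pitch) Rx(roll)).
In Python, from workcell import state, vision, job_done, env gives the robot as it stands.
- The arm moves only by the tool servo_tool, never from a script. Its argument "rows" is a list of rows, each a list of 5 numbers: the shift along the tool's x, y, z scaled (see below), then the turn about the tool's z scaled (see below), then the opening, from 0 (shut) to 1 (fully open). A call has 1 to 20 rows; each row is the pose to reach, as a shift and turn from the pose commanded when the call began, along the tool's axes at that moment; what a row does not reach only later rows make up. The controller multiplies each number of a shift by 200 mm and each number of a turn by 90 degrees. A row lasts 1/12 s, in which the tool goes at most 41.7 mm and 7.16 degrees, less where a joint would pass 70% of its speed; a pose out of reach is approached as far as the arm can. A call with a number of a shift or a turn outside -1 to 1 is refused whole. A call with a gripper value outside its range is refused whole. The fingers move at their own pace and stop on an object; "force" is the grip in N (left out, the last holds). Time passes only in rows, so rows that repeat a pose let the fingers close. It gives the time, the measured TCP pose, the force, the opening and the grip force at its end, in the units of the state.
- state(): the state, without advancing time (a new reading comes with each control period).
- vision.grab_frame(name): name is "side" or "top"; returns the picture (400x640x3 uint8, red, green, blue); there is no depth.
- vision.camera_info(name): a dict with "vertical_fov" (degrees; the focal length in pixels is half the picture's height over the tangent of half this angle, whatever the lens; pixels are square), "cx", "cy" (the principal point, pixels), "T" (4x4, takes a point from camera to world coordinates). Camera axes: x right, y up, looking along -z (the intrinsics and any distortion apply to the point x, -y, -z); pixel columns grow to the right and rows downward; lengths in mm; the calibration is good to about 2 mm. A picture is of the moment at which its call begins. camera_info takes no time and is no camera call.
- job_done(): hands the job in; it is judged then, once.
The state is a dict: "time_s": time; "qpos": joint angles; "qvel": joint speeds; "effort": joint torques, N m; "ee_pos": TCP position; "ee_rot": TCP orientation; "force": force on the tool from outside, world axes, zero at the start; "torque": the same for the moment, N m; "gripper_width": finger opening in mm; "gripper_force": force on a finger pad.
Only numpy, scipy, OpenCV 4.12 (cv2) and the standard library are available. Lean on these libraries where they do the work, as an engineer would, in place of code of your own. Each camera call takes 0.05 s, during which the arm holds its last target. There are 200 camera calls.

## Task

Close out this lot of inspected spindles: stand every spindle on the table in the leaning blue rack, round end down, one to a pocket. Roll the number wheel of the tag press from the last lot's number to the number of spindles in this lot, push the red plunger fully down to its stop to stamp the tag, and let it rise; never stamp with a wrong number showing. Then roll the wheel back to 0 for the next lot, and leave the other things on the bench alone.

Things in the scene. Friction and masses are not known exactly. Their poses are not given: they have to be found in the camera images.
- spindle1: Spindle, 140 mm long, 0.24 kg: brass square body 18 x 18 x 75 mm, then a bright round journal 14 mm in diameter, 65 mm long. It lies on a flat of its body. Origin on its axis in the square body, 30 mm from the square end, 110 mm from the journal's tip; x axis along it towards the journal's tip. Centre of mass 28 mm from the origin towards the journal.
- spindle1_tip (a point): Centre of the end face of spindle1's round journal. spindle1, spindle2 and spindle3 are always there, with one to three of the others: a lot of four to six.
- rack: Blue rack, fixed, 300 mm wide along its y: six pockets in a row, square holes 24 x 24 mm, 62 mm deep, leaning 25 degrees back: up a pocket runs along (0.423, 0, 0.906) in the rack's frame. Origin on the table; x away from the robot at yaw 0, z up. Pocket floors centred at (0, y, 20) mm, mouths at (26, y, 76) mm, y = 120, 72, 24, -24, -72, -120. Walls 6 mm, 24 mm between pockets. Top edge 84 mm high.
- press: Tag numbering press, fixed: dark green base 240 x 100 mm, cream head 225 x 90 mm with a flat top 130 mm above the table. Origin on the table under its middle; x along its length, away from the robot at yaw 0. The number wheel sticks out of the head's top at x = -45 mm, the red plunger knob at x = +45 mm, both at y = 0. A blank tag already lies under the plunger.
- wheel (a joint): Angle of the number wheel, rad: digit k is set at k x 0.6283, stops just beyond 0 and 9 (no way round). It turns about the press's y axis; as the value falls, the top moves towards the press's +x. White, 24 mm wide, digits 0 (red) to 9 on the rim, their tops to +x; the digit on top, between two red pointers, is set. It clicks into each digit: push past halfway and it snaps on by itself.
- wheel_top (a point): Fixed point over the wheel's axle, 38 mm above it and 160 mm above the table: as high as the ridges reach. The rim (27 mm radius) has ten black finger ridges, 4 mm thick with a round crest, reaching 38 mm radius, midway between digits: with a digit set the nearest two are 18 degrees before and behind the top. About 2 to 3 N on a ridge turns it. The axle is 8 mm below the head's top, so the wheel stands 30 mm proud.
- plunger (a joint): Travel of the stamping plunger in m: 0 up, 0.014 at its stop. It moves straight down against a spring, which brings it back: about 5 N to start it, 12 N at the stop.
- plunger_top (a point): Middle of the top of the red plunger knob (40 mm across), 51 mm above the head's top when up; it moves with the plunger.
- spindle2: Another spindle, the same as spindle1.
- spindle2_tip (a point): Centre of the end face of spindle2's round journal.
- spindle3: Another spindle, the same as spindle1.
- spindle3_tip (a point): Centre of the end face of spindle3's round journal.
- spindle4: Another spindle, the same as spindle1. It may be absent.
- spindle4_tip (a point): Centre of the end face of spindle4's round journal.
- spindle5: Another spindle, the same as spindle1. It may be absent.
- spindle5_tip (a point): Centre of the end face of spindle5's round journal.
- spindle6: Another spindle, the same as spindle1. It may be absent.
- spindle6_tip (a point): Centre of the end face of spindle6's round journal.
- stage_disc: Bystander: flat stepped steel disc with a glass centre, 90 mm across, 14 mm high. Origin at the centre of its underside. To be left where it is.
- ring_gauge: Bystander: dark steel ring, 64 mm across, 18 mm high. Origin at the centre of its underside. To be left where it is.
- vee_block: Bystander: steel vee block 60 x 50 x 52 mm. Origin at the centre of its underside. To be left where it is.
- loupe: Bystander: black eye loupe, 40 mm across, 44 mm high. Origin at the centre of its underside. To be left where it is.
- wash_bottle: Bystander: white bottle with a red cap, 60 mm across, 140 mm high. Origin at the centre of its underside. To be left where it is.
- calliper: Bystander: digital calliper lying flat, 190 mm long, 14 mm high. Origin at the centre of its underside. To be left where it is.
There are look-alikes about, which are no part of the job. What is shaped like the spindle3 but green is not meant.

How it is judged (in metres and radians):
On the way, in this order (a step that is already met when the one before it is completed fails the run):
1. the number wheel shows the number of spindles in the lot, with the plunger up (((value of joint wheel between 2.363 and 2.663 rad and distance between spindle4 and spindle5 below -1 m and distance between each of spindle4, spindle5 and spindle6 below -1 m) or (value of joint wheel between 2.992 and 3.292 rad and not (distance between spindle4 and spindle5 below -1 m and distance between each of spindle4, spindle5 and spindle6 below -1 m and value of joint wheel above -1 rad) and ((height (world z) of spindle4 below -1 m and value of joint wheel above -1 rad) or (height (world z) of spindle5 below -1 m and value of joint wheel above -1 rad) or (height (world z) of spindle6 below -1 m and value of joint wheel above -1 rad))) or (value of joint wheel between 3.62 and 3.92 rad and not (height (world z) of spindle4 below -1 m and value of joint wheel above -1 rad) and not (height (world z) of spindle5 below -1 m and value of joint wheel above -1 rad) and not (height (world z) of spindle6 below -1 m and value of joint wheel above -1 rad))) and value of joint plunger below 0.003 m), for 0.3 s.
2. the plunger is down at its stop with that number still set (((value of joint wheel between 2.363 and 2.663 rad and distance between spindle4 and spindle5 below -1 m and distance between each of spindle4, spindle5 and spindle6 below -1 m) or (value of joint wheel between 2.992 and 3.292 rad and not (distance between spindle4 and spindle5 below -1 m and distance between each of spindle4, spindle5 and spindle6 below -1 m and value of joint wheel above -1 rad) and ((height (world z) of spindle4 below -1 m and value of joint wheel above -1 rad) or (height (world z) of spindle5 below -1 m and value of joint wheel above -1 rad) or (height (world z) of spindle6 below -1 m and value of joint wheel above -1 rad))) or (value of joint wheel between 3.62 and 3.92 rad and not (height (world z) of spindle4 below -1 m and value of joint wheel above -1 rad) and not (height (world z) of spindle5 below -1 m and value of joint wheel above -1 rad) and not (height (world z) of spindle6 below -1 m and value of joint wheel above -1 rad))) and value of joint plunger above 0.0125 m), for 0.1 s.
3. the plunger is up again and the wheel is back at 0 (value of joint wheel between -0.15 and 0.15 rad and value of joint plunger below 0.002 m), for 0.3 s.
At the end, for the whole second after the job is handed in: Every spindle rests journal-down in a pocket (tip centre within 12 to 14 mm of the pocket floor's centre along each rack axis), still; tag stamped (plunger beyond 12.5 of 14 mm) with the wheel within 0.15 rad of the spindle count; then plunger up (within 2 mm), wheel within 0.15 rad of 0 (all of step 3 and x of spindle1_tip in the frame of rack between -0.014 and 0.014 m and z of spindle1_tip in the frame of rack between 0.01 and 0.034 m and (y of spindle1_tip in the frame of rack between 0.108 and 0.132 m or y of spindle1_tip in the frame of rack between 0.06 and 0.084 m or y of spindle1_tip in the frame of rack between 0.012 and 0.036 m or y of spindle1_tip in the frame of rack between -0.036 and -0.012 m or y of spindle1_tip in the frame of rack between -0.084 and -0.06 m or y of spindle1_tip in the frame of rack between -0.132 and -0.108 m) and x of spindle2_tip in the frame of rack between -0.014 and 0.014 m and z of spindle2_tip in the frame of rack between 0.01 and 0.034 m and (y of spindle2_tip in the frame of rack between 0.108 and 0.132 m or y of spindle2_tip in the frame of rack between 0.06 and 0.084 m or y of spindle2_tip in the frame of rack between 0.012 and 0.036 m or y of spindle2_tip in the frame of rack between -0.036 and -0.012 m or y of spindle2_tip in the frame of rack between -0.084 and -0.06 m or y of spindle2_tip in the frame of rack between -0.132 and -0.108 m) and x of spindle3_tip in the frame of rack between -0.014 and 0.014 m and z of spindle3_tip in the frame of rack between 0.01 and 0.034 m and (y of spindle3_tip in the frame of rack between 0.108 and 0.132 m or y of spindle3_tip in the frame of rack between 0.06 and 0.084 m or y of spindle3_tip in the frame of rack between 0.012 and 0.036 m or y of spindle3_tip in the frame of rack between -0.036 and -0.012 m or y of spindle3_tip in the frame of rack between -0.084 and -0.06 m or y of spindle3_tip in the frame of rack between -0.132 and -0.108 m) and x of spindle4_tip in the frame of rack between -0.014 and 0.014 m and z of spindle4_tip in the frame of rack between 0.01 and 0.034 m and (y of spindle4_tip in the frame of rack between 0.108 and 0.132 m or y of spindle4_tip in the frame of rack between 0.06 and 0.084 m or y of spindle4_tip in the frame of rack between 0.012 and 0.036 m or y of spindle4_tip in the frame of rack between -0.036 and -0.012 m or y of spindle4_tip in the frame of rack between -0.084 and -0.06 m or y of spindle4_tip in the frame of rack between -0.132 and -0.108 m) and x of spindle5_tip in the frame of rack between -0.014 and 0.014 m and z of spindle5_tip in the frame of rack between 0.01 and 0.034 m and (y of spindle5_tip in the frame of rack between 0.108 and 0.132 m or y of spindle5_tip in the frame of rack between 0.06 and 0.084 m or y of spindle5_tip in the frame of rack between 0.012 and 0.036 m or y of spindle5_tip in the frame of rack between -0.036 and -0.012 m or y of spindle5_tip in the frame of rack between -0.084 and -0.06 m or y of spindle5_tip in the frame of rack between -0.132 and -0.108 m) and x of spindle6_tip in the frame of rack between -0.014 and 0.014 m and z of spindle6_tip in the frame of rack between 0.01 and 0.034 m and (y of spindle6_tip in the frame of rack between 0.108 and 0.132 m or y of spindle6_tip in the frame of rack between 0.06 and 0.084 m or y of spindle6_tip in the frame of rack between 0.012 and 0.036 m or y of spindle6_tip in the frame of rack between -0.036 and -0.012 m or y of spindle6_tip in the frame of rack between -0.084 and -0.06 m or y of spindle6_tip in the frame of rack between -0.132 and -0.108 m) and velocity of joint wheel below 0.2 rad/s and linear speed of each of spindle1, spindle2, spindle3, spindle4, spindle5, spindle6 below 0.02 m/s); the robot touches nothing.
It fails at once if the plunger is pushed more than 8 mm down while the wheel does not show the number of spindles (not (value of joint plunger below 0.008 m or (value of joint wheel between 2.363 and 2.663 rad and distance between spindle4 and spindle5 below -1 m and distance between each of spindle4, spindle5 and spindle6 below -1 m) or (value of joint wheel between 2.992 and 3.292 rad and not (distance between spindle4 and spindle5 below -1 m and distance between each of spindle4, spindle5 and spindle6 below -1 m and value of joint wheel above -1 rad) and ((height (world z) of spindle4 below -1 m and value of joint wheel above -1 rad) or (height (world z) of spindle5 below -1 m and value of joint wheel above -1 rad) or (height (world z) of spindle6 below -1 m and value of joint wheel above -1 rad))) or (value of joint wheel between 3.62 and 3.92 rad and not (height (world z) of spindle4 below -1 m and value of joint wheel above -1 rad) and not (height (world z) of spindle5 below -1 m and value of joint wheel above -1 rad) and not (height (world z) of spindle6 below -1 m and value of joint wheel above -1 rad)))).
It fails at once if one of the bystanders is moved by more than 40 mm (distance of any of stage_disc, ring_gauge, vee_block, loupe, wash_bottle, calliper from where it was at the start of the episode above 0.04 m).
Of spindle4, spindle5, spindle6 only 1 to 3 are there at a start; the rules pass over those that are not, and their reading is None.
At some moment in a run one of spindle1, spindle2, spindle3, spindle4, spindle5, spindle6 may be knocked a few centimetres aside while the robot is not near it.
Once in a run the grip may slacken for a moment while it holds something.
It also fails if it takes over 210 s, if anything falls off the work surface, if the arm or the gripper's body presses on something with over 40 N, if the wrist force passes 120 N, or if a joint passes its speed limit or range.

## Working session

There is one attempt and no reset: what is moved stays moved. The work goes in short steps, Python scripts to look and compute and a tool call to move; the robot and the scene stay as the last step left them, time stands still between calls to the robot, and variables do not carry over. Pictures are saved under pics/ and viewed, at most 14 in all, crops included, and the job is handed in when it is done.

Besides the shell and the picture viewer there is one more tool, called by a JSON object that holds its "method" and its "body", one argument or row to a line. servo_tool: Moves the arm, as the interface text tells. Its arguments: {"type":"object","properties":{"rows":{"type":"array"},"force":{"type":"number"}},"required":["rows"]}

```bash
ls; mkdir -p pics; python3 - <<'E'
from workcell import state, vision, env
import cv2
print(state()); print(env.pinch_z)
for n in("side","top"):
    i=vision.camera_info(n); print(n,i)
    cv2.imwrite(f"pics/{n}0.png",cv2.cvtColor(vision.grab_frame(n),cv2.COLOR_RGB2BGR))
E
```

```text
pics
{'time_s': 0.0, 'qpos': array([ 6.76106100e+01,  1.83501121e+01,  8.97072320e+01,  2.84283980e-04,
        7.20433070e+01, -1.14680045e+00]), 'qvel': array([-0.04347696, -0.02957496, -0.15813891, -0.02865974,  0.01674471,
        0.06864748]), 'effort': array([-1.62326472e-05, -4.12458229e+01, -2.31975871e+01,  7.28527992e-02,
        4.57566103e-02, -1.32653604e-04]), 'ee_pos': array([208.12894829, 535.4203499 , 191.53004649]), 'ee_rot': array([-1.79899375e+02, -2.28466765e-03,  1.58757321e+02]), 'force': array([ 0.3920953 , -0.14132644, -0.18120878]), 'torque': array([-0.01287352, -0.00630788, -0.02359549]), 'gripper_force': 0.0, 'gripper_width': 91.51167947963317}
18.8
side {'vertical_fov': 46.11532457602744, 'cx': 321.93529530484005, 'cy': 196.28277765087427, 'T': array([[ 8.18738117e-01,  3.13327229e-01, -4.81138175e-01,
        -1.51042235e+02],
       [-5.74099550e-01,  4.59595629e-01, -6.77629371e-01,
        -7.71681213e+02],
       [ 8.80926920e-03,  8.31022205e-01,  5.56169481e-01,
         8.17609557e+02],
       [ 0.00000000e+00,  0.00000000e+00,  0.00000000e+00,
         1.00000000e+00]])}
top {'vertical_fov': 46.28842016698887, 'cx': 320.3734259793087, 'cy': 198.58656900359603, 'T': array([[-4.53590170e-04,  9.83637237e-01, -1.80159872e-01,
         2.49948043e+02],
       [-9.99991869e-01,  2.75725920e-04,  4.02309768e-03,
         5.88228744e+01],
       [ 4.00694343e-03,  1.80160232e-01,  9.83629115e-01,
         1.21309145e+03],
       [ 0.00000000e+00,  0.00000000e+00,  0.00000000e+00,
         1.00000000e+00]])}
```

View pics/top0.png

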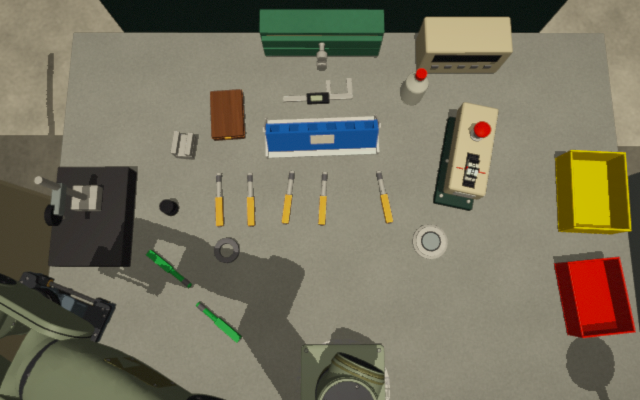

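View pics/side0.png

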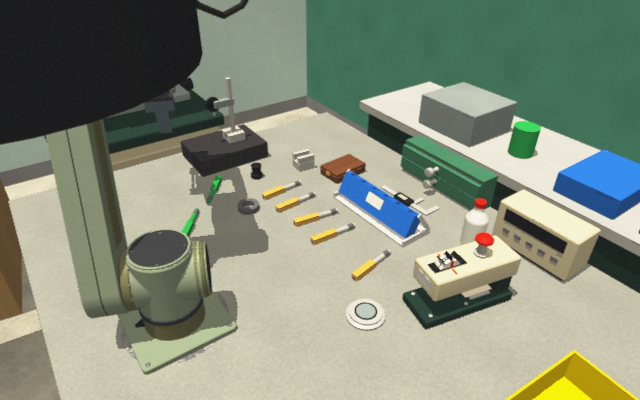

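Top view: five brass spindles at about (219,199), (250,199), (288,198), (323,198) and (384,197), all with journals up (+x). The look-alikes are the green ones at (170,268) and (219,321), plus the calliper at (318,97). The rack is at (322,137) and the press at (470,155) with its wheel at (472,172) and knob at (482,130). I choose the five brass ones and will check them in a close crop.

```bash
cat > h.py <<'E'
import numpy as np, cv2
from workcell import state, vision
def grab(n): return vision.grab_frame(n)
def ray(n,uv):
    i=vision.camera_info(n); f=200/np.tan(np.radians(i["vertical_fov"])/2); T=np.array(i["T"])
    d=T[:3,:3]@np.array([(uv[0]-i["cx"])/f,-(uv[1]-i["cy"])/f,-1]); return T[:3,3],d
def onz(n,uv,z):
    o,d=ray(n,uv); return (o+d*(z-o[2])/d[2])
def pix(n,p):
    i=vision.camera_info(n); f=200/np.tan(np.radians(i["vertical_fov"])/2); T=np.array(i["T"])
    q=T[:3,:3].T@(np.array(p,float)-T[:3,3]); return np.array([i["cx"]-f*q[0]/q[2], i["cy"]+f*q[1]/q[2]])
def tri(a,b):
    (o1,d1),(o2,d2)=ray("top",a),ray("side",b)
    s=np.linalg.lstsq(np.c_[d1,-d2],o2-o1,rcond=None)[0]; p,q=o1+d1*s[0],o2+d2*s[1]; return (p+q)/2,np.linalg.norm(p-q)
def mask(im,lo,hi): return cv2.inRange(cv2.cvtColor(im,cv2.COLOR_RGB2HSV),lo,hi)
def spindles(im=None):
    "origin points & yaw of lying spindles from the top view"
    im=grab("top") if im is None else im
    cs,_=cv2.findContours(mask(im,(15,120,90),(28,255,255)),cv2.RETR_EXTERNAL,cv2.CHAIN_APPROX_NONE); out=[]
    for c in cs:
        if not 80<cv2.contourArea(c)<900: continue
        g=onz("top",np.mean(cv2.minAreaRect(c)[0:1],0),10)
        pts=np.array([onz("top",p[0],14)[:2] for p in c]); v=np.linalg.svd(pts-pts.mean(0),full_matrices=False)[2][0]
        v=v*np.sign(v[0]); e=(pts-pts.mean(0))@v
        out.append((g[0],g[1],np.degrees(np.arctan2(v[1],v[0])),np.ptp(e)))
    return sorted(out,key=lambda r:-r[1])
def go(x=None,y=None,z=None,yaw=None):
    "numbers for a move from the measured pose"
    s=state(); p=np.array(s["ee_pos"]); w=s["ee_rot"][2]; r=np.radians(w)
    t=np.array([a if a is not None else b for a,b in zip((x,y,z),p)])-p
    dy=0 if yaw is None else (yaw-w+180)%360-180
    n=[t@[np.cos(r),np.sin(r),0]/200,t@[np.sin(r),-np.cos(r),0]/200,-t[2]/200,-dy/90]
    print("rows",np.round(n,4))
E
python3 - <<'E'
from h import *
t=grab("top"); s=grab("side")
for r in spindles(t): print(np.round(r,1))
def up(im,x0,y0,w,h,k): return cv2.resize(im[y0:y0+h,x0:x0+w],None,fx=k,fy=k,interpolation=cv2.INTER_CUBIC)
A=np.zeros((600,800,3),np.uint8)
A[:300,:600]=up(t,200,160,200,100,3)[:300]; a=up(t,450,130,50,50,4); A[:200,600:]=a
A[300:600,:400]=up(t,255,105,133,60,3)[:300,:400] if 0 else cv2.resize(up(t,255,105,133,60,3),(400,300))
A[300:600,400:]=up(s,410,230,100,75,4)
cv2.imwrite("pics/c1.png",A[:,:,::-1])
E
```

```text
[437.3 317.8   5.3  75. ]
[437.4 235.6   3.6  74.5]
[443.4 142.3  -6.7  76.5]
[440.2  49.6  -3.6  74.5]
[ 445.2 -117.4   10.9   75.4]
```

View pics/c1.png

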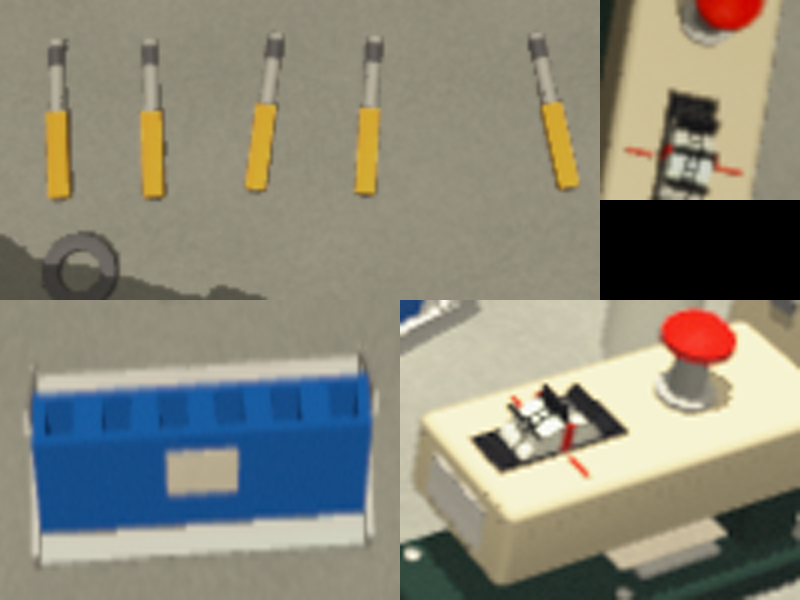

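The crop confirms five brass spindles, each with a dark band at the tip, and none of them green. The rack mouths run from about top (275,128) to (369,124). Next I measure the press and rack and enlarge the wheel.

```bash
python3 - <<'E'
from h import *
t=grab("top"); s=grab("side")
# rack mouths
b=mask(t,(100,120,10),(125,255,255)); b[:105]=0;b[165:]=0;b[:,:255]=0;b[:,390:]=0
v=cv2.cvtColor(t,cv2.COLOR_RGB2HSV)[:,:,2]
sub=v[118:138,262:382]; print("V pct",np.percentile(sub[b[118:138,262:382]>0],[5,20,40,60,80,95]))
for th in (100,115,130):
    d=((b>0)&(v<th)).astype(np.uint8); d[140:]=0
    n,l,st,c=cv2.connectedComponentsWithStats(d)
    print(th,[(np.round(c[k],1).tolist(),int(st[k,4])) for k in range(1,n) if st[k,4]>8])
# blue outline
c=max(cv2.findContours(b,0,2)[0],key=cv2.contourArea); print("blue",np.round(cv2.boxPoints(cv2.minAreaRect(c)),1).tolist())
# knob
k=[]
for n,im in(("top",t),("side",s)):
    r=cv2.bitwise_or(mask(im,(0,170,120),(6,255,255)),mask(im,(174,170,120),(180,255,255)))
    n_,l,st,c=cv2.connectedComponentsWithStats(r)
    print(n,[(np.round(c[j],1).tolist(),st[j].tolist()) for j in range(1,n_) if st[j,4]>3 and st[j,4]<2000])
# cream head
m=mask(t,(15,20,150),(35,110,255)); m[:,:435]=0;m[:100]=0;m[215:]=0;m[:,505:]=0
c=max(cv2.findContours(m,0,2)[0],key=cv2.contourArea); R=cv2.minAreaRect(c);print("head",R)
P=[onz("top",p,130) for p in cv2.boxPoints(R)]; print(np.round(P,1).tolist())
def up(im,x0,y0,w,h,W,H): return cv2.resize(im[y0:y0+h,x0:x0+w],(W,H),interpolation=cv2.INTER_CUBIC)
A=np.hstack([up(t,458,148,28,40,400,571),up(s,425,240,40,57,400,571)])
cv2.imwrite("pics/c2.png",A[:,:,::-1])
E
```

```text
V pct [136. 137. 138. 150. 160. 161.]
100 []
115 []
130 []
blue [[265.5, 124.0], [377.0, 119.80000305175781], [378.0, 146.8000030517578], [266.6000061035156, 151.0]]
top [([421.2, 73.0], [416, 68, 11, 11, 101]), ([481.9, 129.1], [474, 122, 17, 16, 209])]
side [([480.2, 202.8], [475, 198, 12, 11, 98]), ([484.3, 238.8], [476, 233, 18, 13, 184]), ([451.6, 263.8], [451, 261, 2, 6, 8])]
head ((474.10784912109375, 149.19041442871094), (37.820438385009766, 91.00928497314453), 9.752424240112305)
[[467.0, -246.7, 130.0], [691.1, -295.6, 130.0], [674.7, -385.9, 130.0], [451.7, -333.9, 130.0]]
```

View pics/c2.png

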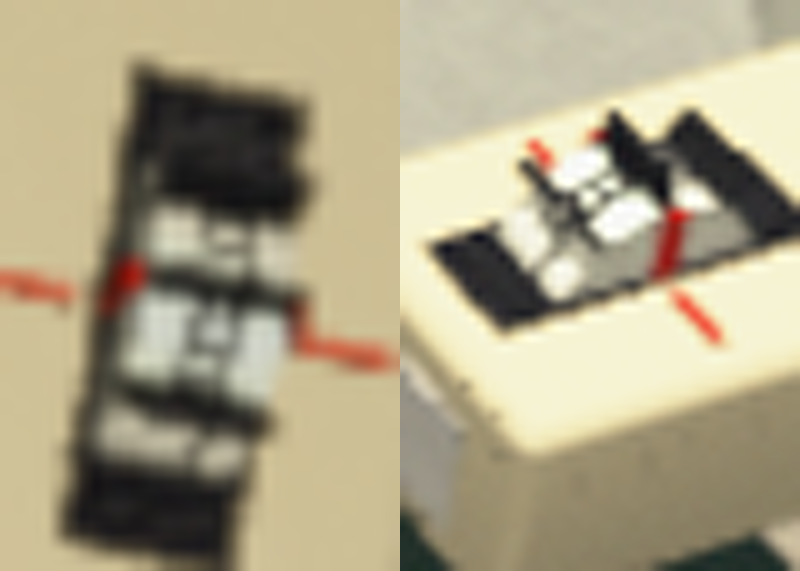

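The top digit looks like an 8 or a 6, with no red 0 next to it. I'll count clicks and confirm from the pictures. Now the rack mouths, and the press axis from the knob and pointers.

```bash
python3 - <<'E'
from h import *
t=grab("top"); s=grab("side")
v=t[:,:,2].astype(int)
for r in range(118,138,2): print(r,v[r,264:384:2].tolist() if r in(124,126,128,130) else "")
p,e=tri((481.9,129.1),(484.3,238.8)); print("knob",p,e, onz("top",(481.9,129.1),178))
a,b=onz("top",(460.4,168),130),onz("top",(482.5,172.5),130); print("ptr",a,b,(a+b)/2, np.degrees(np.arctan2(*(b-a)[:2])))
S=cv2.resize(s[165:245,330:437],(800,600),interpolation=cv2.INTER_CUBIC)
cv2.imwrite("pics/c3.png",S[:,:,::-1])
E
```

```text
118 
120 
122 
124 [113, 151, 163, 162, 161, 161, 161, 160, 161, 161, 161, 161, 159, 151, 147, 146, 146, 152, 162, 162, 161, 159, 142, 141, 140, 139, 141, 160, 161, 161, 161, 137, 137, 137, 137, 135, 158, 161, 161, 161, 155, 135, 137, 137, 137, 126, 161, 161, 161, 161, 148, 137, 136, 137, 131, 157, 160, 106, 159, 122]
126 [109, 157, 161, 137, 137, 137, 137, 140, 161, 161, 161, 161, 155, 135, 138, 137, 137, 149, 161, 161, 160, 158, 137, 137, 137, 136, 141, 160, 161, 161, 161, 144, 137, 136, 138, 134, 148, 161, 162, 161, 158, 138, 137, 136, 137, 116, 161, 161, 161, 161, 149, 137, 137, 136, 119, 155, 161, 132, 160, 121]
128 [129, 157, 161, 111, 136, 136, 137, 139, 160, 161, 161, 160, 152, 134, 137, 136, 137, 151, 161, 161, 161, 160, 116, 137, 137, 137, 138, 159, 162, 161, 161, 154, 136, 137, 137, 134, 134, 161, 161, 161, 160, 141, 139, 139, 139, 107, 158, 161, 161, 161, 158, 148, 150, 153, 141, 156, 161, 148, 129, 126]
130 [151, 158, 160, 93, 134, 136, 137, 141, 160, 161, 161, 161, 153, 136, 139, 138, 140, 152, 161, 161, 161, 161, 135, 149, 149, 149, 154, 161, 160, 161, 160, 160, 157, 158, 157, 157, 158, 159, 160, 159, 160, 158, 158, 155, 154, 154, 151, 150, 151, 146, 146, 146, 145, 142, 141, 142, 141, 136, 124, 125]
132 
134 
136 
knob [ 605.33334624 -321.76359787  171.66675086] 0.05748850338342004 [ 603.19663402 -319.46951835  178.        ]
ptr [ 522.57565601 -279.58112783  130.        ] [ 511.57965107 -331.66718285  130.        ] [ 517.07765354 -305.62415534  130.        ] -168.07919828370956
```

View pics/c3.png

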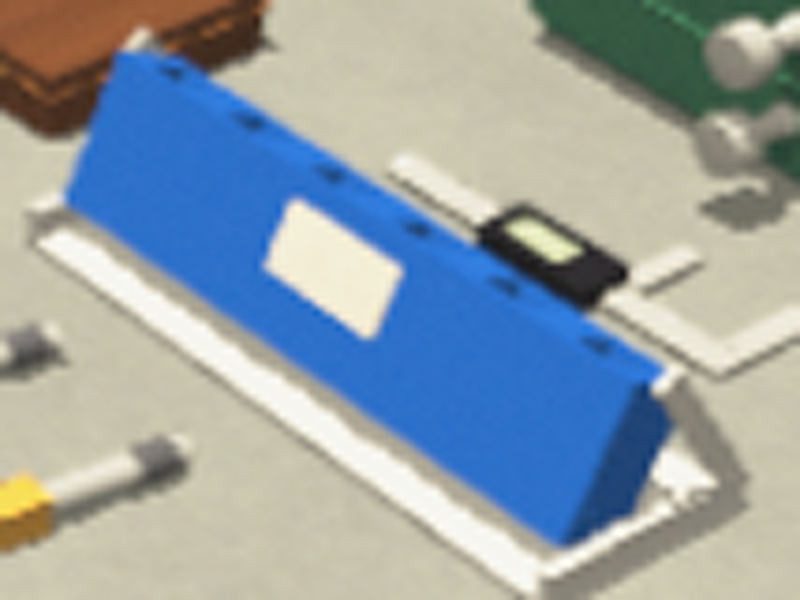

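```bash
python3 - <<'E'
from h import *
a=onz("top",(275.0,128),76);b=onz("top",(369.2,124.6),76)
print(a,b,np.linalg.norm(a-b),np.degrees(np.arctan2(*(a-b)[1::-1]))-90)
for e in [((266.5,150.6),(377.5,147.2)),((265.5,124),(377,119.8))]:
  p,q=[onz("top",u,z) for u,z in zip(e,(76,76))]; print(p,q,np.degrees(np.arctan2(*(p-q)[1::-1]))-90,np.linalg.norm(p-q))
m=(a+b)/2; w=np.radians(np.degrees(np.arctan2(*(a-b)[1::-1]))-90); print("mid",m)
# predicted corner pixels in both views for check
w_=w
X=np.array([np.cos(w_),np.sin(w_),0]);Y=np.array([-np.sin(w_),np.cos(w_),0]);O=m-26*X; O[2]=0; print("O",O,np.degrees(w))
for n in("top","side"):
  print(n,[np.round(pix(n,O+x*X+y*Y+np.array([0,0,z])),1).tolist() for x,y,z in [(10,150,84),(10,-150,84),(42,150,68),(42,-150,68)]])
E
```

```text
[640.44613762 169.33271219  76.        ] [649.71586064 -70.20345776  76.        ] 239.71546567107896 2.2161626516999604
[580.95866082 189.705276    76.        ] [590.04488917 -90.0013255   76.        ] 1.860590791641357 279.8541449852349
[651.06185247 193.66961609  76.        ] [662.55291212 -90.3539956   76.        ] 2.3168156281636954 284.25596993738037
mid [645.08099913  49.56462722  76.        ]
O [619.10044589  48.55921525   0.        ] 2.2161626516999604
top [[262.9, 133.5], [381.8, 129.2], [263.4, 123.5], [380.2, 119.3]]
side [[344.9, 170.5], [417.3, 217.2], [352.7, 171.8], [424.9, 217.7]]
```

```bash
python3 -c "
from h import *
for r in spindles():
  a=np.radians(r[2]); print(np.round(r,1), 'grip', np.round([r[0]-19.5*np.cos(a),r[1]-19.5*np.sin(a)],1))
go(417.9,316,60,180+5.3)"
```

```text
[437.3 317.8   5.3  75. ] grip [417.9 316. ]
[437.4 235.6   3.7  74.5] grip [418.  234.3]
[443.4 142.3  -6.7  76.5] grip [424.  144.5]
[440.2  49.7  -3.7  74.5] grip [420.7  51. ]
[ 445.2 -117.4   10.9   75.4] grip [ 426.1 -121.1]
rows [-1.375  -0.6451  0.6616 -0.2949]
```

{"method": "servo_tool", "body": {
  "rows": [
    [-0.9, -0.64, 0.2, -0.295, 0.5],
    [-0.9, -0.64, 0.2, -0.295, 0.5],
    [-0.9, -0.64, 0.2, -0.295, 0.5],
    [-0.9, -0.64, 0.2, -0.295, 0.5],
    [-0.9, -0.64, 0.2, -0.295, 0.5],
    [-0.9, -0.64, 0.2, -0.295, 0.5],
    [-0.9, -0.64, 0.2, -0.295, 0.5]
  ],
  "force": 6
}}

```text
time_s: 1.03
ee_pos: [330.9, 347.6, 151.7]
ee_rot: [-179.9, -0.0, -174.9]
force: [0.5, 0.2, -0.0]
gripper_width: 47.7
gripper_force: 0.0
```

```bash
python3 -c "
from h import *
go(417.9,316,4,180+5.3);print(state()['gripper_width'])"
```

```text
rows [-0.4193 -0.1958  0.7383 -0.0027]
47.72286934083164
```

{"method": "servo_tool", "body": {
  "rows": [
    [-0.419, -0.196, 0.4, -0.003, 0.5],
    [-0.419, -0.196, 0.4, -0.003, 0.5],
    [-0.419, -0.196, 0.4, -0.003, 0.5],
    [-0.419, -0.196, 0.55, -0.003, 0.5],
    [-0.419, -0.196, 0.68, -0.003, 0.5],
    [-0.419, -0.196, 0.738, -0.003, 0.5],
    [-0.419, -0.196, 0.738, -0.003, 0.5],
    [-0.419, -0.196, 0.738, -0.003, 0],
    [-0.419, -0.196, 0.738, -0.003, 0],
    [-0.419, -0.196, 0.738, -0.003, 0],
    [-0.419, -0.196, 0.738, -0.003, 0],
    [-0.419, -0.196, 0.738, -0.003, 0],
    [-0.419, -0.196, 0.65, -0.003, 0],
    [-0.419, -0.196, 0.5, -0.003, 0],
    [-0.419, -0.196, 0.3, -0.003, 0],
    [-0.419, -0.196, 0.1, -0.003, 0],
    [-0.419, -0.196, 0, -0.003, 0],
    [-0.419, -0.196, 0, -0.003, 0]
  ],
  "force": 6
}}

```text
time_s: 2.53
ee_pos: [419.7, 322.3, 158.4]
ee_rot: [179.6, 0.6, -174.4]
force: [0.6, 0.4, 0.1]
gripper_width: 0.6
gripper_force: 0.0
```

```bash
python3 -c "
from h import *
print(state()['gripper_width'],state()['gripper_force'])
s=grab('side'); t=grab('top'); p=pix('side',state()['ee_pos']); print(p, pix('top',state()['ee_pos']))
A=np.hstack([cv2.resize(s[100:260,160:320],(400,400)),cv2.resize(t[120:280,140:300],(400,400))]);cv2.imwrite('pics/g1.png',A[:,:,::-1])"
```

```text
0.5803817555034221 0.0
[264.9513551  152.88421559] [204.33495339 210.20377869]
```

View pics/g1.png

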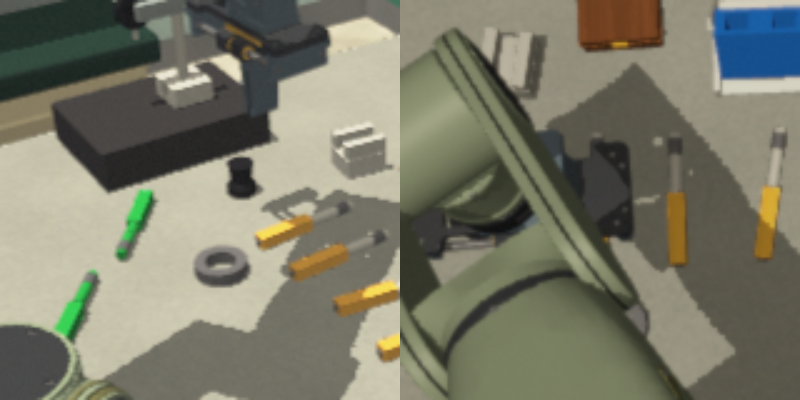

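The arm rose before the fingers had closed. The spindle is still lying in its place at side (273,192). I'll retry with more time to close.

```bash
python3 -c "
from h import *
s=grab('side');
m=mask(s,(15,120,60),(28,255,255));n,l,st,c=cv2.connectedComponentsWithStats(m)
for k in range(1,n):
  if st[k,4]>60: print(c[k],st[k,4],onz('side',c[k],11))
go(417.9,316,4,180+5.3)"
```

```text
[  8.48114558 262.46062053] 2095 [-280.74387686  411.21684636   11.        ]
[273.4125  192.01875] 160 [435.23862682 316.08639645  11.        ]
[287.27272727 204.32954545] 176 [435.66944041 234.17511448  11.        ]
[305.95477387 218.88944724] 199 [441.57665865 141.20819464  11.        ]
[323.70813397 235.73205742] 209 [439.07983711  49.06027827  11.        ]
[363.5720524  269.40174672] 229 [ 443.78039531 -117.60271779   11.        ]
[576.00844951 381.1618082 ] 2367 [ 584.11043056 -600.56609989   11.        ]
rows [-0.0068 -0.0191  0.7394  0.0031]
```

{"method": "servo_tool", "body": {
  "rows": [
    [-0.007, -0.019, 0, 0.003, 0.4],
    [-0.007, -0.019, 0.2, 0.003, 0.4],
    [-0.007, -0.019, 0.4, 0.003, 0.4],
    [-0.007, -0.019, 0.58, 0.003, 0.4],
    [-0.007, -0.019, 0.7, 0.003, 0.4],
    [-0.007, -0.019, 0.74, 0.003, 0.4],
    [-0.007, -0.019, 0.74, 0.003, 0.4],
    [-0.007, -0.019, 0.74, 0.003, 0],
    [-0.007, -0.019, 0.74, 0.003, 0],
    [-0.007, -0.019, 0.74, 0.003, 0],
    [-0.007, -0.019, 0.74, 0.003, 0],
    [-0.007, -0.019, 0.74, 0.003, 0],
    [-0.007, -0.019, 0.74, 0.003, 0],
    [-0.007, -0.019, 0.74, 0.003, 0],
    [-0.007, -0.019, 0.74, 0.003, 0]
  ],
  "force": 6
}}

```text
time_s: 3.93
ee_pos: [418.6, 316.6, 4.6]
ee_rot: [180.0, 0.0, -174.7]
force: [0.1, -0.4, -1.2]
gripper_width: 0.9
gripper_force: 0.0
```

{"method": "servo_tool", "body": {
  "rows": [
    [0, 0, -0.05, 0, 0],
    [0, 0, -0.2, 0, 0],
    [0, 0, -0.4, 0, 0],
    [0, 0, -0.6, 0, 0],
    [0, 0, -0.8, 0, 0],
    [0, 0, -0.8, 0, 0],
    [0, 0, -0.8, 0, 0],
    [0, 0, -0.8, 0, 0]
  ]
}}

```text
time_s: 4.6
ee_pos: [418.1, 316.1, 164.4]
ee_rot: [-180.0, -0.0, -174.7]
force: [-1.5, -1.0, -0.3]
gripper_width: 0.8
gripper_force: 0.0
```

```bash
python3 -c "
from h import *
print(state()['gripper_width'],state()['gripper_force'])
s=grab('side'); p=pix('side',state()['ee_pos']); print(p)
cv2.imwrite('pics/g2.png',cv2.resize(s[100:260,160:360],(800,600))[:,:,::-1])"
```

```text
0.8188973989481262 0.0
[265.70630813 150.35982658]
```

View pics/g2.png

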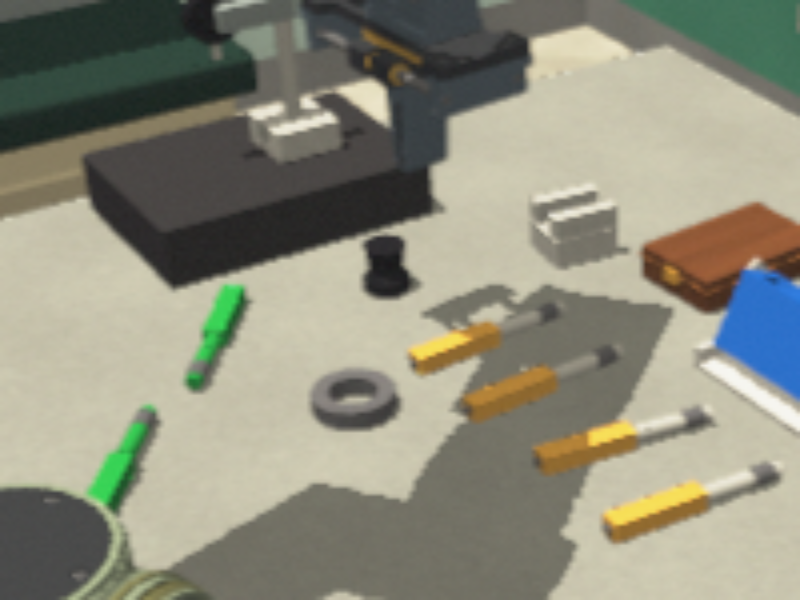

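The gripper shut on nothing, and the spindle is unmoved at side (274,193). The fingertip shows about 5 px above its predicted pixel. I'll go down again with the fingers open and look before closing.

{"method": "servo_tool", "body": {
  "rows": [
    [0, 0, 0.2, 0, 0.4],
    [0, 0, 0.4, 0, 0.4],
    [0, 0, 0.6, 0, 0.4],
    [0, 0, 0.75, 0, 0.4],
    [0, 0, 0.8, 0, 0.4],
    [0, 0, 0.8, 0, 0.4],
    [0, 0, 0.8, 0, 0.4]
  ]
}}

```text
time_s: 5.23
ee_pos: [418.6, 316.5, 4.2]
ee_rot: [-180.0, -0.0, -174.7]
force: [0.0, -0.4, 0.9]
gripper_width: 36.0
gripper_force: 0.0
```

```bash
python3 -c "
from h import *
S=state();print(S['gripper_width'],S['ee_pos'])
s=grab('side'); 
A=cv2.resize(s[140:230,220:340],(800,600))
for p in [S['ee_pos'],S['ee_pos']+[0,9+18,0],S['ee_pos']-[0,18,0]]:
  u=pix('side',p); cv2.circle(A,(int((u[0]-220)*6.667),int((u[1]-140)*6.667)),4,(255,0,255),-1)
cv2.imwrite('pics/g3.png',A[:,:,::-1])"
```

```text
36.02257046216892 [418.63129444 316.50641673   4.19925509]
```

View pics/g3.png

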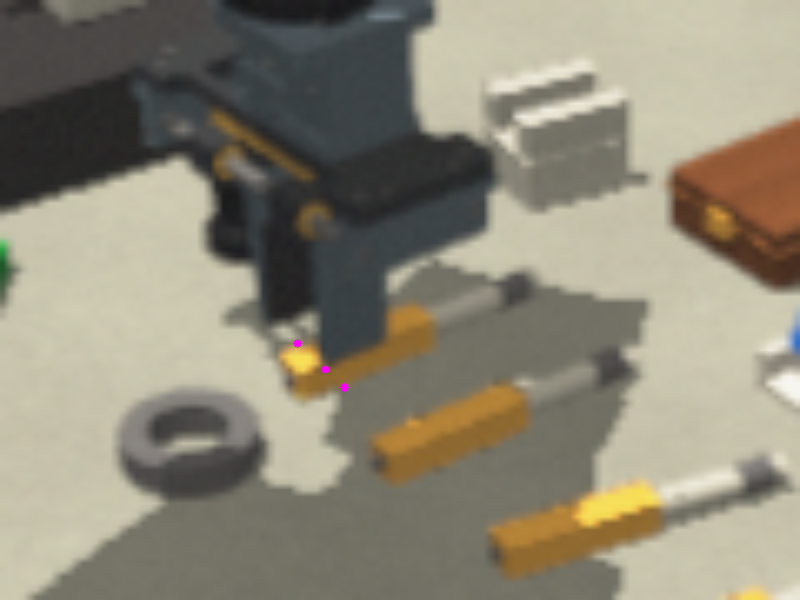

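The fingertips are at crop (353,358), but the reported TCP projects to (345,388). They really sit 10–15 mm higher than reported, above the spindle. I'll lower them carefully while watching the force.

```bash
python3 -c "
from h import *
for x in (0,8): 
 for z in (4,14,19): print(x,z,(pix('side',[418.6+x,298.5,z])-[220,140])*6.667, (pix('side',[418.6+x,334.5,z])-[220,140])*6.667)"
```

```text
0 4 [344.78733056 387.73610381] [306.46226905 352.41890939]
0 14 [343.69053803 369.78398534] [305.23872802 334.63101792]
0 19 [343.13897221 360.75604731] [304.62348043 325.6865223 ]
8 4 [359.76825036 382.30874707] [321.29593511 347.17286079]
8 14 [358.73182862 364.38346503] [320.13154148 329.41161692]
8 19 [358.21063062 355.36916054] [319.54604433 320.48065285]
```

{"method": "servo_tool", "body": {
  "rows": [
    [0, 0, 0.02, 0, 0.4],
    [0, 0, 0.03, 0, 0.4],
    [0, 0, 0.04, 0, 0.4],
    [0, 0, 0.04, 0, 0.4],
    [0, 0, 0.04, 0, 0.4]
  ]
}}

```text
time_s: 5.7
ee_pos: [418.7, 316.6, -3.3]
ee_rot: [180.0, 0.0, -174.7]
force: [-0.6, 0.2, 0.3]
gripper_width: 36.6
gripper_force: 0.0
```

{"method": "servo_tool", "body": {
  "rows": [
    [0, 0, 0.01, 0, 0.4],
    [0, 0, 0.02, 0, 0.4],
    [0, 0, 0.03, 0, 0.4],
    [0, 0, 0.03, 0, 0.4],
    [0, 0, 0.03, 0, 0.4]
  ]
}}

```text
time_s: 6.12
ee_pos: [418.5, 316.4, -9.9]
ee_rot: [-180.0, -0.0, -174.7]
force: [-0.7, 0.1, 1.1]
gripper_width: 36.3
gripper_force: 0.0
```

```bash
python3 -c "
from h import *
S=state();print(S['gripper_width'],S['ee_pos'],S['force'])
s=grab('side'); 
A=cv2.resize(s[140:230,220:340],(800,600))
cv2.imwrite('pics/g4.png',A[:,:,::-1])"
```

```text
36.26923111569942 [418.45531326 316.391206    -9.86556815] [-0.65472628  0.0676475   1.12188561]
```

View pics/g4.png

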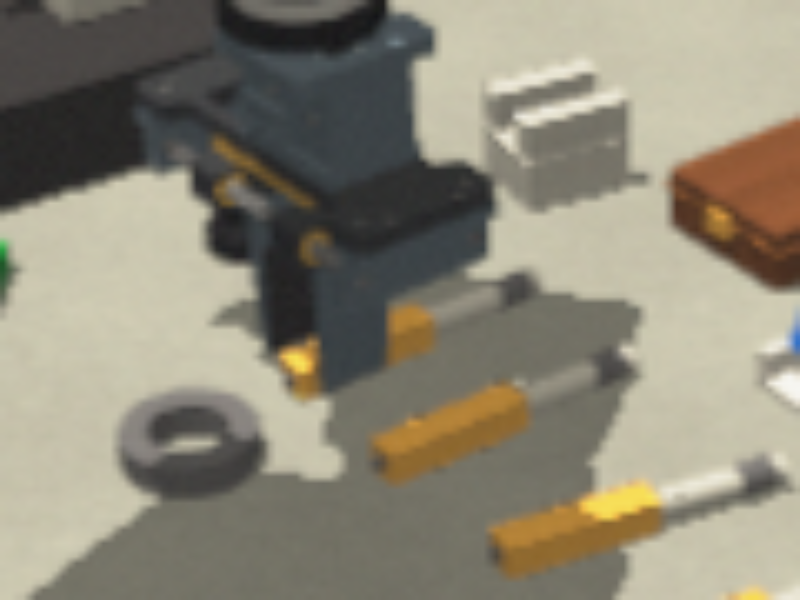

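The fingers now straddle the body, with the tip at crop (350,388), so the true tip is about 14 mm above the reading. Now I close and lift.

{"method": "servo_tool", "body": {
  "rows": [
    [0, 0, 0, 0, 0],
    [0, 0, 0, 0, 0],
    [0, 0, 0, 0, 0],
    [0, 0, 0, 0, 0],
    [0, 0, 0, 0, 0],
    [0, 0, 0, 0, 0],
    [0, 0, 0, 0, 0]
  ],
  "force": 6
}}

```text
time_s: 6.75
ee_pos: [418.6, 316.5, -9.6]
ee_rot: [180.0, 0.0, -174.7]
force: [0.4, -0.7, 1.0]
gripper_width: 18.0
gripper_force: 6.0
```

{"method": "servo_tool", "body": {
  "rows": [
    [0, 0, -0.05, 0, 0],
    [0, 0, -0.15, 0, 0],
    [0, 0, -0.3, 0, 0],
    [0, 0, -0.5, 0, 0],
    [0, 0, -0.7, 0, 0],
    [0, 0, -0.9, 0, 0],
    [0, 0, -0.95, 0, 0],
    [0, 0, -0.95, 0, 0],
    [0, 0, -0.95, 0, 0],
    [0, 0, -0.95, 0, 0]
  ]
}}

```text
time_s: 7.58
ee_pos: [417.1, 315.5, 178.2]
ee_rot: [-179.9, -0.2, -174.7]
force: [-0.5, -1.1, -1.6]
gripper_width: 17.6
gripper_force: 6.0
```

```bash
python3 -c "
from h import *
S=state();print(S['gripper_width'],S['ee_pos'],S['force'])
s=grab('side');  print(pix('side',S['ee_pos']))
A=cv2.resize(s[80:230,200:400],(800,600))
cv2.imwrite('pics/g5.png',A[:,:,::-1])"
```

```text
17.63952337054155 [417.14214122 315.49106837 178.16091728] [-0.53603176 -1.07879371 -1.56860346]
[265.31254757 145.95338343]
```

View pics/g5.png

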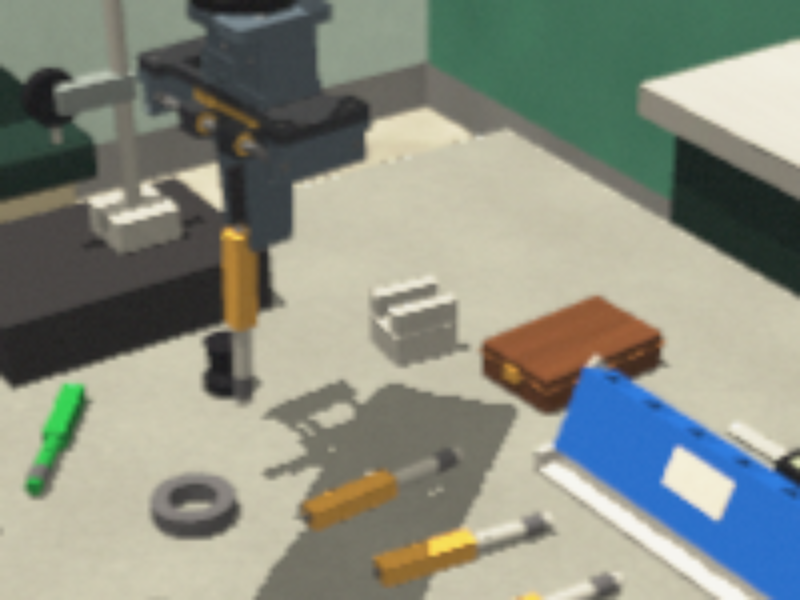

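It hangs journal-down, with the tip at crop (243,395). I'll cast the ray onto the grip plane to get the tip's offset from the TCP.

```bash
python3 -c "
from h import *
S=state();e=S['ee_pos']
def ony(uv,y): o,d=ray('side',uv); return o+d*(y-o[1])/d[1]
for nm,c in dict(tip=(243,397),bodyjoint=(240,325),fingL=(250,245),fingR=(285,240)).items():
  u=np.array(c)/4+[200,80]; print(nm,u,np.round(ony(u,e[1])-e,1))
t=grab('top'); print(pix('top',e))
X=np.array([np.cos(np.radians(2.2)),np.sin(np.radians(2.2)),0]);Y=np.array([-X[1],X[0],0]);O=np.array([619.1,48.6,0])
for y in (120,72,24,-24,-72,-120): print(y,np.round(O+26*X+y*Y,1),np.round(O+y*Y,1))
"
```

```text
tip [260.75 179.25] [ -22.7    0.  -105.6]
bodyjoint [260.   161.25] [-20.8   0.  -44.1]
fingL [262.5  141.25] [-8.1  0.  17.8]
fingR [271.25 140.  ] [20.6  0.  13.7]
[203.82088251 208.38049066]
120 [640.5 169.5   0. ] [614.5 168.5   0. ]
72 [642.3 121.5   0. ] [616.3 120.5   0. ]
24 [644.2  73.6   0. ] [618.2  72.6   0. ]
-24 [646.   25.6   0. ] [620.   24.6   0. ]
-72 [647.8 -22.3   0. ] [621.9 -23.3   0. ]
-120 [649.7 -70.3   0. ] [623.7 -71.3   0. ]
```

```bash
python3 -c "
from h import *
def ony(uv,y): o,d=ray('side',uv); return o+d*(y-o[1])/d[1]
for e,cs in (((418.6,316.5,4.2),[(325,360),(385,340)]),((418.5,316.4,-9.9),[(325,395),(388,372)])):
  for c in cs:
    u=np.array(c)/6.667+[220,140]
    for d in (-18,-24,-31.5): print(c,d,np.round(ony(u,e[1]+d)-e,1))
t=grab('top'); s=grab('side')
cv2.imwrite('pics/g6.png',np.hstack([cv2.resize(t[150:270,130:250],(400,400)),cv2.resize(s[60:180,200:320],(400,400))])[:,:,::-1])
"
```

```text
(325, 360) -18 [ -9.3 -18.   18.7]
(325, 360) -24 [-12.5 -24.   23.2]
(325, 360) -31.5 [-16.4 -31.5  28.7]
(385, 340) -18 [ 22.5 -18.   18. ]
(385, 340) -24 [ 19.2 -24.   22.4]
(385, 340) -31.5 [ 15.  -31.5  28. ]
(325, 395) -18 [-10.5 -18.   13.9]
(325, 395) -24 [-13.6 -24.   18.5]
(325, 395) -31.5 [-17.5 -31.5  24.2]
(388, 372) -18 [ 23.2 -18.   14. ]
(388, 372) -24 [ 19.9 -24.   18.6]
(388, 372) -31.5 [ 15.8 -31.5  24.3]
```

View pics/g6.png

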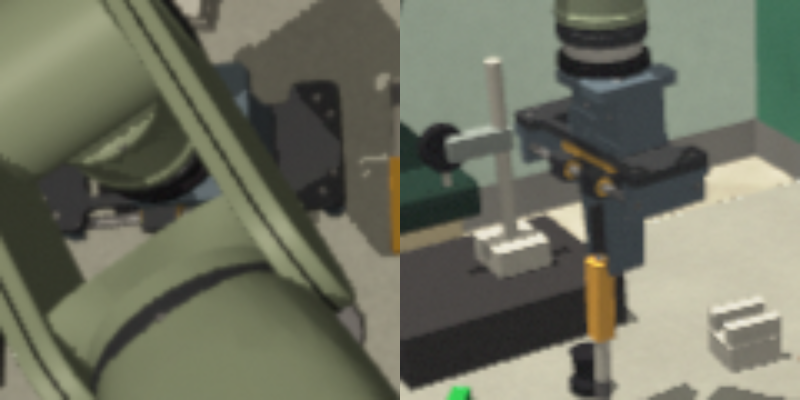

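The finger bottoms are about 25 mm above the reported TCP, so this grip is shallow, but the spindle hangs straight with its tip about (-22.7, 0, -105.6) mm from the TCP. I'll carry it to the leftmost pocket.

```bash
python3 -c "
from h import *
go(662,169.5,216,182.2)"
```

```text
rows [-1.1479 -0.8419 -0.1872  0.0345]
```

{"method": "servo_tool", "body": {
  "rows": [
    [-0.03, -0.02, -0.12, 0, 0],
    [-0.12, -0.09, -0.187, 0.01, 0],
    [-0.23, -0.17, -0.187, 0.02, 0],
    [-0.35, -0.26, -0.187, 0.034, 0],
    [-0.47, -0.35, -0.187, 0.034, 0],
    [-0.59, -0.44, -0.187, 0.034, 0],
    [-0.71, -0.52, -0.187, 0.034, 0],
    [-0.83, -0.61, -0.187, 0.034, 0],
    [-0.93, -0.7, -0.187, 0.034, 0],
    [-0.97, -0.78, -0.187, 0.034, 0],
    [-1, -0.82, -0.187, 0.034, 0],
    [-1, -0.84, -0.187, 0.034, 0],
    [-1, -0.842, -0.187, 0.034, 0]
  ],
  "force": 9
}}

```text
time_s: 8.87
ee_pos: [632.8, 166.9, 216.9]
ee_rot: [180.0, -0.1, -177.8]
force: [-0.4, 0.2, -1.0]
gripper_width: 17.9
gripper_force: 9.0
```

{"method": "servo_tool", "body": {
  "rows": [
    [-0.04, 0, 0, 0, 0],
    [-0.1, 0, 0, 0, 0],
    [-0.14, 0, 0, 0, 0],
    [-0.148, 0, 0, 0, 0],
    [-0.148, 0, 0, 0, 0],
    [-0.148, 0, 0, 0, 0]
  ]
}}

```text
time_s: 9.37
ee_pos: [662.4, 168.9, 217.6]
ee_rot: [180.0, -0.0, -177.7]
force: [-0.6, 0.0, -2.6]
gripper_width: 17.9
gripper_force: 9.0
```

```bash
python3 -c "
from h import *
S=state();e=S['ee_pos'];print(S['gripper_width'],e,S['ee_rot'])
s=grab('side');print(pix('side',[640,169.5,110]))
m=mask(s,(15,120,60),(28,255,255));n,l,st,c=cv2.connectedComponentsWithStats(m)
for k in range(1,n):
  if st[k,4]>30: print(c[k],st[k].tolist())
A=cv2.resize(s[90:200,300:440],(800,600),interpolation=cv2.INTER_CUBIC)
cv2.imwrite('pics/g7.png',A[:,:,::-1])"
```

```text
17.90746509391072 [662.359106   168.91446472 217.60506123] [ 1.79992727e+02 -4.78121306e-02 -1.77720485e+02]
[355.57608719 165.54133803]
[360.60784314  91.11764706] [352, 87, 19, 9, 51]
[358.16384181 134.33898305] [354, 121, 9, 27, 177]
[  8.57060519 262.6431316 ] [0, 181, 21, 139, 2082]
[294.51008646 205.6685879 ] [276, 197, 37, 19, 347]
[323.73732719 235.88940092] [311, 229, 26, 16, 217]
[363.5720524  269.40174672] [352, 260, 24, 21, 229]
[576.00337695 381.15322921] [509, 352, 127, 48, 2369]
```

View pics/g7.png

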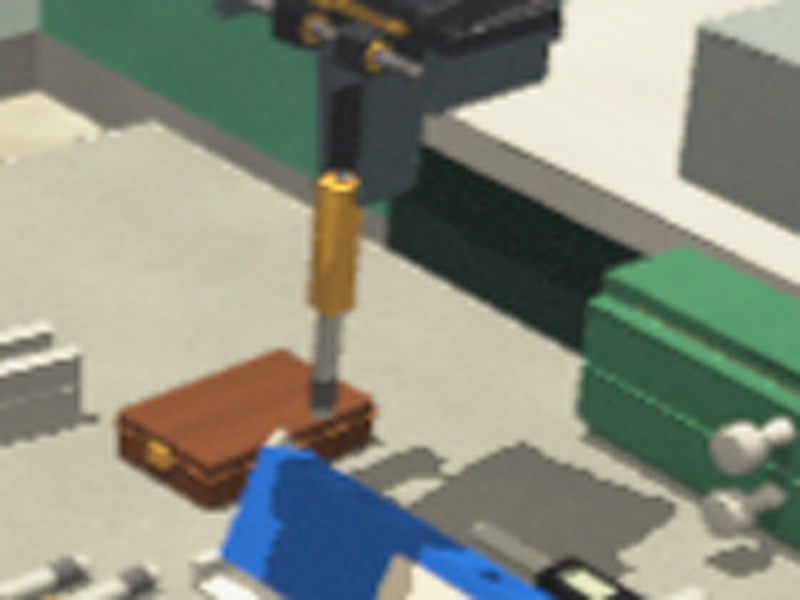

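The tip is at side (356.4,165.5), as predicted for a point over pocket 1. Spindles 2 and 3 now merge in the side mask at (294,206), so one has been knocked; I'll measure them again later. Now I insert: straight down, then along the slope.

{"method": "servo_tool", "body": {
  "rows": [
    [0.005, 0, 0.05, 0, 0],
    [0.005, 0, 0.12, 0, 0],
    [0.005, 0, 0.18, 0, 0],
    [0.005, 0, 0.22, 0, 0],
    [0.005, 0, 0.245, 0, 0],
    [0.005, 0, 0.245, 0, 0],
    [0.005, 0, 0.245, 0, 0]
  ],
  "force": 7
}}

```text
time_s: 10.0
ee_pos: [661.7, 168.4, 168.8]
ee_rot: [180.0, -0.0, -177.8]
force: [-0.0, -0.2, -0.9]
gripper_width: 18.0
gripper_force: 7.0
```

{"method": "servo_tool", "body": {
  "rows": [
    [-0.02, 0, 0.035, 0, 0],
    [-0.04, 0, 0.07, 0, 0],
    [-0.06, 0, 0.11, 0, 0],
    [-0.08, 0, 0.15, 0, 0],
    [-0.1, 0, 0.19, 0, 0],
    [-0.12, 0, 0.22, 0, 0],
    [-0.13, 0, 0.24, 0, 0],
    [-0.13, 0, 0.24, 0, 0],
    [-0.13, 0, 0.24, 0, 0]
  ]
}}

```text
time_s: 10.75
ee_pos: [687.7, 169.4, 120.3]
ee_rot: [-180.0, -0.1, -177.8]
force: [-0.1, -0.1, -1.5]
gripper_width: 17.8
gripper_force: 7.0
```

```bash
python3 -c "
from h import *
S=state();e=S['ee_pos'];print(S['gripper_width'],e,S['force'])
X=np.array([np.cos(np.radians(2.2)),np.sin(np.radians(2.2)),0]);Y=np.array([-X[1],X[0],0]);O=np.array([619.1,48.6,0])
U=.423*X+np.array([0,0,.906])
for n in ('side','top'):
  s=grab(n)
  print(n,'want square end',pix(n,O+120*Y+[0,0,20]+140*U),'shoulder',pix(n,O+120*Y+[0,0,20]+65*U))
  m=mask(s,(15,120,60),(28,255,255));nn,l,st,c=cv2.connectedComponentsWithStats(m)
  for k in range(1,nn):
    if 30<st[k,4]<900: print(c[k].round(1),st[k].tolist())
for r in spindles(s): print(np.round(r,1))
"
```

```text
17.784338734309085 [687.7350344  169.37596619 120.26283638] [-0.08018523 -0.07036443 -1.49712069]
side want square end [364.71577428 151.53788748] shoulder [355.57248233 174.21511535]
[365.7 121.8] [357, 117, 19, 10, 43]
[360.1 161.9] [353, 149, 14, 25, 196]
[294.3 205.7] [276, 197, 36, 19, 340]
[323.8 235.8] [311, 229, 26, 15, 215]
[363.6 269.4] [352, 260, 24, 21, 229]
top want square end [271.93780197 105.09679568] shoulder [274.81352952 127.05084767]
[386.1 208.1] [380, 194, 13, 29, 217]
[ 445.2 -117.4   11.    75.4]
```

It leans in the pocket where it should: the body is centred at side (360,162), expected (360,163). Release and retreat.

{"method": "servo_tool", "body": {
  "rows": [
    [0, 0, 0, 0, 0.3],
    [0, 0, 0, 0, 0.4],
    [0, 0, 0, 0, 0.4],
    [0, 0, 0, 0, 0.4],
    [0, 0, -0.1, 0, 0.4],
    [0, 0, -0.3, 0, 0.4],
    [0, 0, -0.5, 0, 0.4],
    [0.3, 0, -0.6, 0, 0.4],
    [0.6, 0, -0.6, 0, 0.4],
    [0.8, -0.2, -0.6, 0, 0.4],
    [0.8, -0.5, -0.6, 0, 0.4],
    [0.8, -0.8, -0.6, 0, 0.4],
    [0.8, -1, -0.6, 0, 0.4],
    [0.8, -1, -0.6, 0, 0.4]
  ]
}}

```text
time_s: 12.02
ee_pos: [537.0, -17.0, 241.6]
ee_rot: [-180.0, 0.1, -177.7]
force: [0.7, 0.5, -0.7]
gripper_width: 36.4
gripper_force: 0.0
```

```bash
python3 -c "
from h import *
S=state();e=S['ee_pos'];print(S['gripper_width'],e,S['force'])
for n in ('side','top'):
  s=grab(n)
  m=mask(s,(15,120,60),(28,255,255));nn,l,st,c=cv2.connectedComponentsWithStats(m)
  for k in range(1,nn):
    if 30<st[k,4]<900: print(c[k].round(1),st[k].tolist())
  cv2.imwrite('pics/a_%s.png'%n,s[:,:,::-1])
for r in spindles(s):
  a=np.radians(r[2]); print(np.round(r,1), 'grip', np.round([r[0]-19.5*np.cos(a),r[1]-19.5*np.sin(a)],1))
"
```

```text
36.369114286026836 [536.95439231 -17.00427855 241.6273581 ] [ 0.65636706  0.49112605 -0.69570406]
[366.1 115.5] [356, 110, 22, 12, 65]
[362.1 163.7] [354, 152, 18, 24, 192]
[294.4 205.6] [276, 197, 36, 19, 344]
[323.7 235.8] [311, 229, 26, 16, 215]
[363.6 269.4] [352, 260, 24, 21, 229]
[273.9 113. ] [269, 99, 10, 29, 217]
[265. 201.] [260, 187, 11, 29, 212]
[250.4 211.3] [247, 197, 8, 29, 220]
[322. 210.] [318, 196, 9, 29, 202]
[437.4 235.6   3.6  74.5] grip [418.  234.3]
[463.8 198.5   9.9  76.7] grip [444.6 195.2]
[705.5 179.2   6.8  81.5] grip [686.1 176.9]
[440.2  49.7  -3.7  74.5] grip [420.7  51. ]
```

Spindle 1 stayed in its pocket: body centre at side (362,164), top (274,113). The knocked spindle is now at (464,198), yaw 9.9. Next is the one at (440,50), with a deeper grip.

```bash
cat >> h.py <<'E'
def hang(y=None):
    "tip offset from TCP of the hanging spindle: bottom of the yellow body in the side view, ray onto the grip plane"
    S=state(); e=np.array(S["ee_pos"]); s=grab("side"); m=mask(s,(15,120,60),(28,255,255))
    u=pix("side",e); m2=np.zeros_like(m); r0,c0=int(u[1]),int(u[0]); sl=(slice(max(r0-40,0),r0+70),slice(c0-35,c0+35)); m2[sl]=m[sl]
    n,l,st,c=cv2.connectedComponentsWithStats(m2)
    for k in range(1,n):
        if st[k,4]<40: continue
        ys,xs=np.where(l==k)
        def ep(sel): 
            uv=(xs[sel].mean(),ys[sel].mean()); o,d=ray("side",uv); return o+d*(e[1]-o[1])/d[1]-e
        print("comp",c[k].round(1),st[k].tolist(),"mid",ep(xs>0).round(1),"shoulder~",ep(ys>=ys.max()-1).round(1),"top~",ep(ys<=ys.min()+1).round(1))
    print("w",S["gripper_width"],"F",S["gripper_force"],"TCP",e.round(1),u.round(1))
E
python3 -c "
from h import *
go(420.7,51,-16,176.3)"
```

```text
rows [0.5696 0.3786 1.2874 0.0621]
```

{"method": "servo_tool", "body": {
  "rows": [
    [0.2, 0.13, 0.1, 0.02, 0.33],
    [0.4, 0.26, 0.25, 0.04, 0.33],
    [0.55, 0.36, 0.45, 0.062, 0.33],
    [0.57, 0.379, 0.65, 0.062, 0.33],
    [0.57, 0.379, 0.8, 0.062, 0.33],
    [0.57, 0.379, 0.95, 0.062, 0.33],
    [0.57, 0.379, 1, 0.062, 0.33],
    [0.57, 0.379, 1, 0.062, 0.33]
  ]
}}

```text
time_s: 12.78
ee_pos: [417.5, 56.1, 37.7]
ee_rot: [-179.9, -0.4, 176.7]
force: [-1.0, 1.4, 1.2]
gripper_width: 29.8
gripper_force: 0.0
```

{"method": "servo_tool", "body": {
  "rows": [
    [0, 0, 0.1, 0, 0.33],
    [0, 0, 0.2, 0, 0.33],
    [0, 0, 0.26, 0, 0.33],
    [0, 0, 0.287, 0, 0.33],
    [0, 0, 0.287, 0, 0.33],
    [0, 0, 0.287, 0, 0],
    [0, 0, 0.287, 0, 0],
    [0, 0, 0.287, 0, 0],
    [0, 0, 0.287, 0, 0],
    [0, 0, 0.287, 0, 0],
    [0, 0, 0.287, 0, 0],
    [0, 0, 0.287, 0, 0]
  ],
  "force": 6
}}

```text
time_s: 13.78
ee_pos: [422.0, 55.7, -15.7]
ee_rot: [180.0, 0.2, 176.7]
force: [-0.5, 0.0, 7.1]
gripper_width: 17.8
gripper_force: 6.0
```

{"method": "servo_tool", "body": {
  "rows": [
    [0, 0, -0.05, 0, 0],
    [0, 0, -0.15, 0, 0],
    [0, 0, -0.3, 0, 0],
    [0, 0, -0.5, 0, 0],
    [0, 0, -0.7, 0, 0],
    [0, 0, -0.9, 0, 0],
    [0, 0, -1, 0, 0],
    [0, 0, -1, 0, 0],
    [0, 0, -1, 0, 0],
    [0, 0, -1, 0, 0]
  ]
}}

```text
time_s: 14.62
ee_pos: [419.3, 55.4, 181.4]
ee_rot: [-180.0, -0.2, 176.7]
force: [-0.1, -0.8, -3.7]
gripper_width: 18.1
gripper_force: 6.0
```

```bash
python3 -c "
from h import *
hang()"
```

```text
comp [310. 188.] [305, 172, 11, 30, 205] mid [-20.3   0.   -3.5] shoulder~ [-22.1   0.  -40.4] top~ [-22.2   0.   42.1]
comp [293.6 205.8] [281, 197, 26, 19, 267] mid [-69.9   0.  -38.5] shoulder~ [-68.5   0.  -65.9] top~ [-65.1   0.  -16.4]
w 18.09051085348502 F 5.99990151822567 TCP [419.3  55.4 181.4] [316.6 184.4]
```

It hangs straight again, at about x -22 from the TCP and with the tip about 106 mm below it. Carry it to pocket 3.

```bash
python3 -c "
from h import *
go(665.2,74.4,217,182.2)"
```

```text
rows [-1.2228  0.1666 -0.1799 -0.0615]
```

{"method": "servo_tool", "body": {
  "rows": [
    [-0.02, 0, -0.12, -0.01, 0],
    [-0.1, 0.02, -0.18, -0.02, 0],
    [-0.22, 0.04, -0.18, -0.04, 0],
    [-0.34, 0.06, -0.18, -0.061, 0],
    [-0.46, 0.08, -0.18, -0.061, 0],
    [-0.58, 0.1, -0.18, -0.061, 0],
    [-0.7, 0.12, -0.18, -0.061, 0],
    [-0.82, 0.14, -0.18, -0.061, 0],
    [-0.92, 0.16, -0.18, -0.061, 0],
    [-0.98, 0.166, -0.18, -0.061, 0],
    [-1, 0.166, -0.18, -0.061, 0],
    [-1, 0.166, -0.18, -0.061, 0]
  ],
  "force": 9
}}

```text
time_s: 15.67
ee_pos: [622.2, 76.9, 216.2]
ee_rot: [-180.0, -0.3, -177.9]
force: [-0.3, 0.4, -2.8]
gripper_width: 17.9
gripper_force: 9.0
```

{"method": "servo_tool", "body": {
  "rows": [
    [-0.06, -0.02, 0, 0, 0],
    [-0.14, -0.02, 0, 0, 0],
    [-0.2, -0.02, 0, 0, 0],
    [-0.223, -0.02, 0, 0, 0],
    [-0.223, -0.02, 0, 0, 0],
    [-0.223, -0.02, 0, 0, 0],
    [-0.223, -0.02, 0, 0, 0]
  ]
}}

```text
time_s: 16.25
ee_pos: [666.0, 74.7, 219.1]
ee_rot: [180.0, -0.1, -177.8]
force: [0.3, 0.2, -3.0]
gripper_width: 18.0
gripper_force: 9.0
```

```bash
python3 -c "
from h import *
hang()
go(665.2,74.4,217,182.2); print(pix('side',[643.2,73.6,111+65]))"
```

```text
comp [381.5 144.9] [377, 131, 11, 28, 206] mid [-17.1   0.   -1.1] shoulder~ [-16.6   0.  -40.5] top~ [-24.3   0.   41.2]
comp [362.1 163.7] [354, 152, 18, 24, 193] mid [-82.8   0.  -39.5] shoulder~ [-93.7   0.  -69.4] top~ [-71.5  -0.   -8.6]
w 17.999626998104084 F 8.998917192220688 TCP [666.   74.7 219.1] [386.2 142.9]
rows [ 0.0048 -0.0014  0.0116 -0.0004]
[379.0114213  158.97668984]
```

```bash
cat >> h.py <<'E'
def axis(dy=0.):
    "fit the hanging body's centre line in the side view, rays onto the grip plane; extrapolate the tip (102.5 from body centre)"
    S=state(); e=np.array(S["ee_pos"]); s=grab("side"); m=mask(s,(15,120,60),(28,255,255)); u=pix("side",e)
    n,l,st,c=cv2.connectedComponentsWithStats(m)
    k=min([k for k in range(1,n) if 120<st[k,4]<400],key=lambda k:np.linalg.norm(c[k]-u-[-5,2]))
    P=np.argwhere(l==k)[:,::-1].astype(float)
    def q(uv): o,d=ray("side",uv); return o+d*(e[1]+dy-o[1])/d[1]-e
    Q=np.array([q(p) for p in P])[:,[0,2]]; vx,vz,x0,z0=cv2.fitLine(Q.astype(np.float32),cv2.DIST_L2,0,.01,.01).ravel()
    if vz>0: vx,vz=-vx,-vz
    print("len",np.ptp(Q@[vx,vz]).round(1),"mid",x0.round(1),z0.round(1),"tilt",np.degrees(np.arctan2(vx,-vz)).round(1),"tip",(x0+vx*102.5).round(1),(z0+vz*102.5).round(1),"TCP",e.round(1),"w",round(S["gripper_width"],1))
E
python3 -c "
from h import *
axis()"
```

```text
len 87.5 mid -17.2 -1.3 tilt 5.8 tip -6.9 -103.2 TCP [666.2  74.7 219.3] w 17.7
```

{"method": "servo_tool", "body": {
  "rows": [
    [0.02, 0, 0.01, 0, 0],
    [0.04, 0, 0.01, 0, 0],
    [0.05, 0, 0.01, 0, 0],
    [0.05, 0, 0.01, 0, 0],
    [0.05, 0, 0.01, 0, 0],
    [0.05, 0, 0.01, 0, 0]
  ],
  "force": 5
}}

```text
time_s: 16.85
ee_pos: [657.3, 74.4, 217.4]
ee_rot: [180.0, 0.0, -177.8]
force: [0.6, 0.9, -3.0]
gripper_width: 18.0
gripper_force: 5.0
```

```bash
python3 -c "
from h import *
axis()"
```

```text
len 87.3 mid -16.4 -2.0 tilt 5.7 tip -6.2 -104.0 TCP [657.3  74.4 217.4] w 18.0
```

{"method": "servo_tool", "body": {
  "rows": [
    [0.02, 0, 0, 0, 0],
    [0.043, 0, 0.02, 0, 0],
    [0.043, 0, 0.08, 0, 0],
    [0.043, 0, 0.15, 0, 0],
    [0.043, 0, 0.2, 0, 0],
    [0.043, 0, 0.235, 0, 0],
    [0.043, 0, 0.235, 0, 0],
    [0.043, 0, 0.235, 0, 0]
  ],
  "force": 6
}}

```text
time_s: 17.57
ee_pos: [648.9, 74.1, 170.8]
ee_rot: [180.0, 0.1, -177.8]
force: [0.5, -0.3, 1.7]
gripper_width: 17.6
gripper_force: 6.0
```

```bash
python3 -c "
from h import *
print(state()['force']);axis(); go(689,74.5,121)"
```

```text
[ 0.46376137 -0.3267276   1.6827008 ]
len 87.9 mid -16.5 13.9 tilt 6.5 tip -4.9 -87.9 TCP [648.9  74.1 170.8] w 17.6
rows [-0.2003 -0.0056  0.2488  0.    ]
```

```bash
python3 -c "
from h import *
e=np.array([662.4,168.9,217.6])
for uv in [(358.16,134.34),(356.4,165.5)]:
  o,d=ray('side',uv); print(np.round(o+d*(e[1]-o[1])/d[1]-e,1))
s=grab('side'); cv2.imwrite('pics/g8.png',cv2.resize(s[110:210,340:440],(600,600),interpolation=cv2.INTER_CUBIC)[:,:,::-1])
e=state()['ee_pos'];print(pix('side',e+[-16.5,0,13.9]),pix('side',e+[-16.5,0,13.9-102.5]),pix('side',e+[-4.9,0,-87.9]))
"
```

```text
[-19.8  -0.   -4.4]
[ -19.7   -0.  -108.1]
[376.17217981 157.24282786] [373.58509851 188.32740954] [376.66146085 186.90563035]
```

View pics/g8.png

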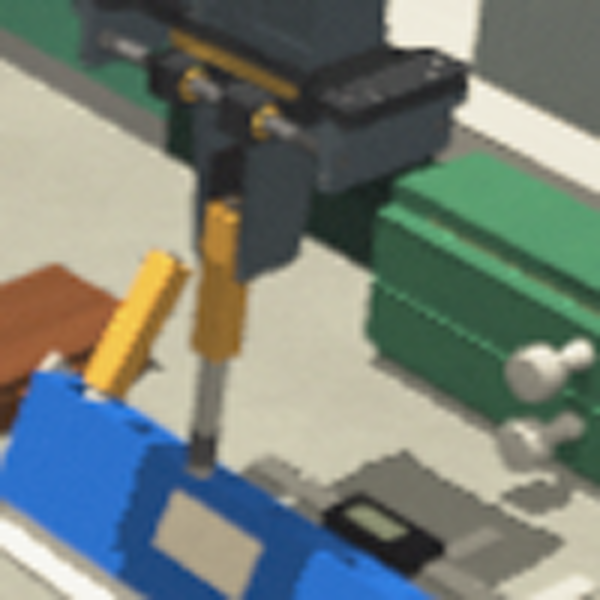

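The tip at crop (200,470), side (373.3,188.3), is resting on the front edge. My tilt fit was biased because the finger hides part of the body. I'll lift, shift +12 mm in x and go down again.

{"method": "servo_tool", "body": {
  "rows": [
    [0, 0, -0.05, 0, 0],
    [0, 0, -0.07, 0, 0],
    [-0.03, 0, -0.07, 0, 0],
    [-0.06, 0, -0.07, 0, 0],
    [-0.06, 0, -0.05, 0, 0],
    [-0.06, 0, 0, 0, 0],
    [-0.06, 0, 0.05, 0, 0],
    [-0.06, 0, 0.09, 0, 0],
    [-0.06, 0, 0.1, 0, 0],
    [-0.06, 0, 0.1, 0, 0],
    [-0.06, 0, 0.1, 0, 0]
  ],
  "force": 6
}}

```text
time_s: 18.58
ee_pos: [660.5, 74.5, 150.0]
ee_rot: [180.0, -0.0, -177.8]
force: [0.0, -0.2, -2.3]
gripper_width: 18.2
gripper_force: 6.0
```

```bash
cat >> h.py <<'E'
def low():
    "lowest part of the held body, and its height under the TCP, no tilt assumed"
    S=state(); e=np.array(S["ee_pos"]); s=grab("side"); m=mask(s,(15,120,60),(28,255,255)); u=pix("side",e)
    n,l,st,c=cv2.connectedComponentsWithStats(m)
    k=min([k for k in range(1,n) if 90<st[k,4]<400],key=lambda k:np.linalg.norm(c[k]-u-[-5,2]))
    ys,xs=np.where(l==k); b=ys.max()
    def q(uv): o,d=ray("side",uv); return (o+d*(e[1]-o[1])/d[1]-e).round(1)
    r=[(xs[(ys==y)].min()+xs[ys==y].max())/2 for y in (b-3,b-9)]
    print("comp",c[k].round(1),st[k].tolist(),"bottom",q((r[0],b+.5))[[0,2]],"lower body",q((r[0],b-3)),q((r[1],b-9)),"TCP",e.round(1),"w",round(S["gripper_width"],1),S["force"].round(1))
E
python3 -c "
from h import *
low()"
```

```text
comp [378.8 162.2] [375, 148, 9, 27, 165] bottom [-13.2 -26.4] lower body [-14.4   0.  -14.4] [-14.5   0.    5.3] TCP [660.5  74.5 150. ] w 18.2 [ 0.  -0.2 -2.3]
```

It is in, with no upward force. Now along the slope, with the grip 108 mm above the tip.

{"method": "servo_tool", "body": {
  "rows": [
    [-0.015, 0, 0.035, 0, 0],
    [-0.03, 0, 0.075, 0, 0],
    [-0.045, 0, 0.115, 0, 0],
    [-0.06, 0, 0.15, 0, 0],
    [-0.075, 0, 0.19, 0, 0],
    [-0.09, 0, 0.22, 0, 0],
    [-0.097, 0, 0.24, 0, 0],
    [-0.097, 0, 0.24, 0, 0],
    [-0.097, 0, 0.24, 0, 0]
  ],
  "force": 6
}}

```text
time_s: 19.38
ee_pos: [680.3, 75.2, 101.9]
ee_rot: [180.0, 0.0, -177.8]
force: [0.1, 0.2, -2.8]
gripper_width: 18.3
gripper_force: 6.0
```

```bash
python3 -c "
from h import *
low(); X=np.array([np.cos(np.radians(2.2)),np.sin(np.radians(2.2)),0]);Y=np.array([-X[1],X[0],0]);O=np.array([619.1,48.6,0])
U=.423*X+np.array([0,0,.906])
print([ [pix(n,O+y*Y+[0,0,20]+102.5*U).round(1).tolist() for n in ('side','top')] for y in (120,72,24,-24,-72,-120)])"
```

```text
comp [380.7 175.1] [375, 161, 11, 27, 169] bottom [-29.7 -24.1] lower body [-30.9  -0.  -11.5] [-25.1   0.    6.9] TCP [680.3  75.2 101.9] w 18.3 [ 0.1  0.2 -2.8]
[[[360.1, 163.0], [273.4, 116.4]], [[370.8, 169.5], [292.9, 115.7]], [[382.0, 176.3], [312.3, 115.0]], [[393.8, 183.4], [331.7, 114.3]], [[406.1, 190.9], [351.1, 113.6]], [[419.0, 198.8], [370.4, 112.9]]]
```

{"method": "servo_tool", "body": {
  "rows": [
    [0, 0, 0, 0, 0.3],
    [0, 0, 0, 0, 0.33],
    [0, 0, 0, 0, 0.33],
    [0, 0, 0, 0, 0.33],
    [0, 0, -0.1, 0, 0.33],
    [0, 0, -0.3, 0, 0.33],
    [0, 0, -0.5, 0, 0.33],
    [0.2, -0.1, -0.6, 0, 0.33],
    [0.4, -0.25, -0.6, 0, 0.33],
    [0.6, -0.4, -0.6, 0, 0.33],
    [0.75, -0.55, -0.6, 0, 0.33],
    [0.9, -0.7, -0.6, 0, 0.33],
    [0.98, -0.85, -0.6, -0.05, 0.33],
    [0.98, -0.9, -0.55, -0.1, 0.33],
    [0.98, -0.9, -0.4, -0.1, 0.33],
    [0.98, -0.9, -0.2, -0.1, 0.33],
    [0.98, -0.9, -0.1, -0.1, 0.33],
    [0.98, -0.9, -0.1, -0.1, 0.33]
  ]
}}

```text
time_s: 20.93
ee_pos: [487.3, -111.5, 118.5]
ee_rot: [179.8, -0.5, -168.9]
force: [-0.8, -0.7, -0.1]
gripper_width: 30.2
gripper_force: 0.0
```

```bash
python3 -c "
from h import *
for n in ('side','top'):
  s=grab(n)
  m=mask(s,(15,120,60),(28,255,255));nn,l,st,c=cv2.connectedComponentsWithStats(m)
  print([(c[k].round(1).tolist(),int(st[k,4])) for k in range(1,nn) if 60<st[k,4]<900])
for r in spindles(s): print(np.round(r,1))
go(426.1,-121.1,-14,190.9)"
```

```text
[([374.9, 186.6], 63), ([294.4, 205.7], 345), ([363.7, 269.3], 231)]
[([311.6, 111.3], 213), ([274.0, 113.1], 215), ([265.0, 201.0], 212), ([250.4, 211.3], 219)]
[437.4 235.6   3.7  74.5]
[463.8 198.5   9.9  76.7]
[705.5 179.2   6.5  81.4]
[709.9  79.2   3.2  83. ]
rows [0.3281 0.019  0.6836 0.0029]
```

Both are seated alike: top (274,113) and (312,111). Pick the next one at (426,-121).

{"method": "servo_tool", "body": {
  "rows": [
    [0.15, 0.01, 0.1, 0.003, 0.33],
    [0.3, 0.019, 0.25, 0.003, 0.33],
    [0.328, 0.019, 0.4, 0.003, 0.33],
    [0.328, 0.019, 0.55, 0.003, 0.33],
    [0.328, 0.019, 0.65, 0.003, 0.33],
    [0.328, 0.019, 0.68, 0.003, 0.33],
    [0.328, 0.019, 0.68, 0.003, 0.33],
    [0.328, 0.019, 0.68, 0.003, 0],
    [0.328, 0.019, 0.68, 0.003, 0],
    [0.328, 0.019, 0.68, 0.003, 0],
    [0.328, 0.019, 0.68, 0.003, 0],
    [0.328, 0.019, 0.68, 0.003, 0],
    [0.328, 0.019, 0.68, 0.003, 0],
    [0.328, 0.019, 0.68, 0.003, 0]
  ],
  "force": 6
}}

```text
time_s: 22.2
ee_pos: [427.8, -121.5, -12.1]
ee_rot: [-179.9, 0.2, -169.1]
force: [0.6, -0.3, 7.6]
gripper_width: 17.8
gripper_force: 6.0
```

{"method": "servo_tool", "body": {
  "rows": [
    [0, 0, -0.05, 0, 0],
    [0, 0, -0.15, 0, 0],
    [0, 0, -0.3, 0, 0],
    [0, 0, -0.45, 0, 0],
    [0, 0, -0.65, 0, 0],
    [0, 0, -0.85, 0, 0],
    [0, 0, -1, 0, 0],
    [0, 0, -1, 0, 0],
    [0, 0, -1, 0, 0],
    [0, 0, -1, 0, 0]
  ]
}}

```text
time_s: 23.03
ee_pos: [424.6, -120.6, 185.3]
ee_rot: [179.9, -0.1, -169.1]
force: [-0.1, 0.6, -2.2]
gripper_width: 17.8
gripper_force: 6.0
```

```bash
python3 -c "
from h import *
low()
go(669,-22,217,182.2)"
```

```text
comp [356.8 220.3] [352, 204, 11, 33, 273] bottom [-15.2 -51.5] lower body [-15.8  -0.  -40.9] [-15.4  -0.  -23.6] TCP [ 424.6 -120.6  185.3] w 17.8 [-0.1  0.6 -2.2]
rows [-1.2944  0.2527 -0.1617  0.0965]
```

{"method": "servo_tool", "body": {
  "rows": [
    [-0.02, 0, -0.12, 0.01, 0],
    [-0.1, 0.02, -0.19, 0.03, 0],
    [-0.2, 0.04, -0.19, 0.06, 0],
    [-0.3, 0.06, -0.19, 0.09, 0],
    [-0.42, 0.08, -0.19, 0.097, 0],
    [-0.54, 0.11, -0.19, 0.097, 0],
    [-0.66, 0.14, -0.19, 0.097, 0],
    [-0.78, 0.17, -0.19, 0.097, 0],
    [-0.88, 0.19, -0.19, 0.097, 0],
    [-0.95, 0.21, -0.19, 0.097, 0],
    [-1, 0.22, -0.19, 0.097, 0],
    [-1, 0.22, -0.19, 0.097, 0],
    [-1, 0.22, -0.19, 0.097, 0]
  ],
  "force": 7
}}

```text
time_s: 24.17
ee_pos: [613.0, -40.1, 222.5]
ee_rot: [180.0, -0.2, -177.8]
force: [-0.2, -0.7, -0.9]
gripper_width: 17.8
gripper_force: 7.0
```

```bash
python3 -c "
from h import *
low()
go(664.3,-21.6,224,182.2)"
```

```text
comp [362.1 163.7] [354, 152, 18, 24, 192] bottom [-139.9   14.8] lower body [-140.5   -0.    24.7] [-133.9   -0.    38.9] TCP [613.  -40.1 222.5] w 17.8 [-0.2 -0.7 -0.9]
rows [-0.2611  0.0838 -0.0045 -0.0005]
```

{"method": "servo_tool", "body": {
  "rows": [
    [-0.08, 0.03, 0, 0, 0],
    [-0.16, 0.06, 0, 0, 0],
    [-0.22, 0.08, 0, 0, 0],
    [-0.255, 0.084, 0, 0, 0],
    [-0.255, 0.084, 0, 0, 0],
    [-0.255, 0.084, 0, 0, 0],
    [-0.255, 0.084, 0, 0, 0]
  ]
}}

```text
time_s: 24.8
ee_pos: [663.2, -21.9, 224.3]
ee_rot: [-180.0, -0.1, -177.9]
force: [0.4, -0.4, -3.6]
gripper_width: 17.7
gripper_force: 7.0
```

```bash
python3 -c "
from h import *
low()
s=grab('side'); e=state()['ee_pos']
m=mask(s,(15,120,60),(28,255,255));nn,l,st,c=cv2.connectedComponentsWithStats(m)
print([(c[k].round(1).tolist(),st[k].tolist()) for k in range(1,nn) if 30<st[k,4]<900],pix('side',e+[-17,0,0]),pix('side',e+[-17,0,-112]),state()['force'])"
```

```text
comp [405.3 158. ] [401, 144, 10, 29, 231] bottom [-13.4 -47.2] lower body [-15.    0.  -35.9] [-15.9   0.  -17.4] TCP [663.2 -21.9 224.3] w 17.7 [ 0.4 -0.4 -3.6]
[([410.1, 112.3], [399, 107, 24, 12, 66]), ([405.3, 158.0], [401, 144, 10, 29, 231]), ([362.1, 163.8], [354, 152, 18, 24, 193]), ([383.9, 176.3], [375, 164, 19, 25, 195]), ([294.4, 205.6], [276, 197, 36, 19, 344])] [405.46085022 157.175493  ] [401.04773684 193.13135936] [ 0.28444803  0.61932248 -2.4900831 ]
```

{"method": "servo_tool", "body": {
  "rows": [
    [0.003, 0, 0.05, 0, 0],
    [0.003, 0, 0.12, 0, 0],
    [0.003, 0, 0.18, 0, 0],
    [0.003, 0, 0.23, 0, 0],
    [0.003, 0, 0.265, 0, 0],
    [0.003, 0, 0.265, 0, 0],
    [0.003, 0, 0.265, 0, 0]
  ],
  "force": 6
}}

```text
time_s: 25.48
ee_pos: [663.5, -21.4, 171.0]
ee_rot: [180.0, -0.0, -177.8]
force: [-0.4, 0.6, -2.5]
gripper_width: 18.2
gripper_force: 6.0
```

```bash
python3 -c "
from h import *
low();go(691.5,-21,120)"
```

```text
comp [403.1 175.8] [399, 162, 10, 28, 198] bottom [-12.7 -48.4] lower body [-14.4   0.  -36.4] [-17.3   0.  -16.3] TCP [663.5 -21.4 171. ] w 18.2 [-0.4  0.6 -2.5]
rows [-0.1378 -0.0032  0.2581  0.    ]
```

In, with no push-back (weight only). Along the slope, release, retreat.

{"method": "servo_tool", "body": {
  "rows": [
    [-0.02, 0, 0.035, 0, 0],
    [-0.04, 0, 0.075, 0, 0],
    [-0.06, 0, 0.115, 0, 0],
    [-0.08, 0, 0.15, 0, 0],
    [-0.1, 0, 0.19, 0, 0],
    [-0.12, 0, 0.22, 0, 0],
    [-0.135, 0, 0.25, 0, 0],
    [-0.135, 0, 0.25, 0, 0],
    [-0.135, 0, 0.25, 0, 0]
  ],
  "force": 6
}}

```text
time_s: 26.28
ee_pos: [690.5, -20.3, 120.5]
ee_rot: [180.0, -0.1, -177.8]
force: [-1.0, -0.3, -2.8]
gripper_width: 17.9
gripper_force: 6.0
```

```bash
python3 -c "
from h import *
low()"
```

```text
comp [405.1 189.2] [397, 175, 16, 28, 215] bottom [-36.1 -43. ] lower body [-37.8   0.  -30.5] [-34.9   0.  -11.8] TCP [690.5 -20.3 120.5] w 17.9 [-1.  -0.3 -2.8]
```

{"method": "servo_tool", "body": {
  "rows": [
    [0, 0, 0, 0, 0.28],
    [0, 0, 0, 0, 0.3],
    [0, 0, 0, 0, 0.3],
    [0, 0, 0, 0, 0.3],
    [0, 0, -0.1, 0, 0.3],
    [0, 0, -0.3, 0, 0.3],
    [0, 0, -0.5, 0, 0.3],
    [0.2, 0.1, -0.6, 0, 0.3],
    [0.4, 0.25, -0.6, 0, 0.3],
    [0.6, 0.4, -0.6, 0, 0.3],
    [0.75, 0.55, -0.6, 0, 0.3],
    [0.9, 0.7, -0.6, 0, 0.3],
    [1, 0.85, -0.55, -0.04, 0.3],
    [1, 0.95, -0.45, -0.085, 0.3],
    [1, 0.95, -0.3, -0.085, 0.3],
    [1, 0.95, -0.3, -0.085, 0.3]
  ]
}}

```text
time_s: 27.67
ee_pos: [479.2, 162.5, 177.3]
ee_rot: [-179.9, -0.5, -170.0]
force: [-1.0, -0.7, -0.6]
gripper_width: 27.6
gripper_force: 0.0
```

```bash
python3 -c "
from h import *
for n in ('side','top'):
  s=grab(n)
  m=mask(s,(15,120,60),(28,255,255));nn,l,st,c=cv2.connectedComponentsWithStats(m)
  print([(c[k].round(1).tolist(),int(st[k,4])) for k in range(1,nn) if 60<st[k,4]<900])
go(444.6,195.2,-9,189.9)"
```

```text
[([362.1, 163.7], 192), ([383.8, 176.4], 194), ([407.6, 191.3], 227), ([294.4, 205.7], 345)]
[([311.6, 111.4], 216), ([350.2, 110.1], 210)]
rows [ 1.628e-01  1.976e-01  9.523e-01 -8.000e-04]
```

{"method": "servo_tool", "body": {
  "rows": [
    [0.08, 0.1, 0.1, 0, 0.3],
    [0.163, 0.197, 0.3, 0, 0.3],
    [0.163, 0.197, 0.5, 0, 0.3],
    [0.163, 0.197, 0.65, 0, 0.3],
    [0.163, 0.197, 0.7, 0, 0.3],
    [0.163, 0.197, 0.7, 0, 0.3],
    [0.163, 0.197, 0.7, 0, 0.3]
  ]
}}

```text
time_s: 28.35
ee_pos: [447.0, 195.2, 42.5]
ee_rot: [180.0, 0.1, -170.3]
force: [1.1, 0.3, -0.2]
gripper_width: 27.4
gripper_force: 0.0
```

```bash
python3 -c "
from h import *
go(444.6,195.2,-9,189.9)"
```

```text
rows [ 0.0118  0.0022  0.2573 -0.0021]
```

{"method": "servo_tool", "body": {
  "rows": [
    [0.01, 0.002, 0.1, 0, 0.3],
    [0.01, 0.002, 0.2, 0, 0.3],
    [0.01, 0.002, 0.257, 0, 0.3],
    [0.01, 0.002, 0.257, 0, 0.3],
    [0.01, 0.002, 0.257, 0, 0.3],
    [0.01, 0.002, 0.257, 0, 0],
    [0.01, 0.002, 0.257, 0, 0],
    [0.01, 0.002, 0.257, 0, 0],
    [0.01, 0.002, 0.257, 0, 0],
    [0.01, 0.002, 0.257, 0, 0],
    [0.01, 0.002, 0.257, 0, 0],
    [0.01, 0.002, 0.257, 0, 0]
  ],
  "force": 6
}}

```text
time_s: 29.35
ee_pos: [444.5, 195.7, -8.5]
ee_rot: [180.0, 0.2, -170.2]
force: [0.5, -0.9, 7.0]
gripper_width: 17.8
gripper_force: 6.0
```

{"method": "servo_tool", "body": {
  "rows": [
    [0, 0, -0.05, 0, 0],
    [0, 0, -0.15, 0, 0],
    [0, 0, -0.3, 0, 0],
    [0, 0, -0.45, 0, 0],
    [0, 0, -0.65, 0, 0],
    [0, 0, -0.85, 0, 0],
    [0, 0, -1, 0, 0],
    [0, 0, -1, 0, 0],
    [0, 0, -1, 0, 0],
    [0, 0, -1, 0, 0]
  ]
}}

```text
time_s: 30.18
ee_pos: [441.8, 195.0, 188.8]
ee_rot: [-180.0, -0.1, -170.2]
force: [1.3, 0.1, -3.2]
gripper_width: 17.9
gripper_force: 6.0
```

```bash
python3 -c "
from h import *
low()
go(662,121.5,224,182.2)"
```

```text
comp [291.2 161.4] [286, 149, 12, 26, 176] bottom [ -6.7 -53.3] lower body [ -6.3   0.  -42.1] [ -7.4  -0.  -22.4] TCP [441.8 195.  188.8] w 17.9 [ 1.3  0.1 -3.2]
rows [-1.0236 -0.5492 -0.1792  0.0845]
```

{"method": "servo_tool", "body": {
  "rows": [
    [-0.02, -0.01, -0.12, 0.01, 0],
    [-0.1, -0.05, -0.18, 0.03, 0],
    [-0.2, -0.11, -0.18, 0.06, 0],
    [-0.31, -0.17, -0.18, 0.085, 0],
    [-0.43, -0.23, -0.18, 0.085, 0],
    [-0.55, -0.3, -0.18, 0.085, 0],
    [-0.67, -0.37, -0.18, 0.085, 0],
    [-0.78, -0.43, -0.18, 0.085, 0],
    [-0.87, -0.49, -0.18, 0.085, 0],
    [-0.93, -0.53, -0.18, 0.085, 0],
    [-0.96, -0.54, -0.18, 0.085, 0],
    [-0.963, -0.54, -0.18, 0.085, 0],
    [-0.963, -0.54, -0.18, 0.085, 0],
    [-0.963, -0.54, -0.18, 0.085, 0],
    [-0.963, -0.54, -0.18, 0.085, 0]
  ],
  "force": 7
}}

```text
time_s: 31.48
ee_pos: [649.9, 122.3, 225.8]
ee_rot: [180.0, -0.0, -177.8]
force: [-0.3, -0.4, -2.9]
gripper_width: 18.0
gripper_force: 7.0
```

```bash
python3 -c "
from h import *
low()
go(649.5,121.8,225,182.2)
e=state()['ee_pos']; s=grab('side'); print([pix('side',e+[x,0,-114]).round(1).tolist() for x in (-15,-8,0)],pix('side',[641.3,121.5,111]))
# dark band of the tip
u=pix('side',e+[-8,0,-104]).astype(int); print(s[u[1]-8:u[1]+9,u[0]-10:u[0]+11].mean(2).astype(int))
"
```

```text
comp [365.7 139.5] [362, 127, 9, 27, 193] bottom [-13.4 -52.4] lower body [-14.3   0.  -40.9] [-15.8  -0.  -21.3] TCP [649.9 122.3 225.8] w 18.0 [-0.3 -0.4 -2.9]
rows [ 0.0031 -0.0022  0.0056  0.    ]
[[364.3, 172.1], [366.2, 171.4], [368.3, 170.6]] [366.11915185 171.91022529]
[[ 95  97 101 111 144 166 170 145 103 109 111 110 106 149 180 188 189 190
  190 188 188]
 [101 106 104 132 161 172 168 139 103 109 112 109 120 169 190 189 189 190
  188 188 188]
 [105 106 107 162 178 172 166 136 104 109 112 111 141 179 189 190 190 191
  190 189 188]
 [102  97 132 164 172 172 166 132 104 109 111 125 172 193 190 190 191 190
  190 188 188]
 [100 103 163 178 173 171 161 125 100 107 107 127 173 194 189 189 190 190
  191 190 188]
 [ 99 142 166 172 173 173 146  88  84  92  88  90 163 192 192 190 192 191
  190 190 189]
 [103 152 172 173 172 172 136  65  61  60  62  82 162 191 190 191 189 191
  189 191 190]
 [135 165 174 173 173 149  97  67  61  61  62  84 161 192 189 189 189 192
  193 191 191]
 [152 173 172 173 170 139  88  69  59  61  62  95 164 192 191 189 191 192
  193 191 191]
 [166 172 173 173 148 103  89  69  59  62  62 104 168 192 193 192 192 192
  191 189 189]
 [173 173 173 168 136  99  93  85  73  73  75 126 175 192 193 193 194 194
  192 190 191]
 [174 173 171 146 104  98  96  99 101 110 118 153 184 191 193 192 194 194
  193 192 192]
 [173 171 159 122  98  98  98 113 136 156 162 181 192 194 192 193 195 192
  190 190 191]
 [171 171 139  99  98 100 115 165 192 194 194 194 193 193 194 194 193 193
  192 190 190]
 [166 155 122 101  98 125 173 194 194 191 192 191 193 192 193 192 192 192
  193 192 191]
 [159 120 104  98 105 161 190 192 195 192 193 192 192 194 194 193 193 193
  193 193 194]
 [185 152 111  96 120 171 190 190 191 193 194 193 194 193 193 190 191 192
  196 195 194]]
```

{"method": "servo_tool", "body": {
  "rows": [
    [-0.023, 0, 0, 0, 0],
    [-0.023, 0, 0.05, 0, 0],
    [-0.023, 0, 0.11, 0, 0],
    [-0.023, 0, 0.17, 0, 0],
    [-0.023, 0, 0.22, 0, 0],
    [-0.023, 0, 0.25, 0, 0],
    [-0.023, 0, 0.25, 0, 0],
    [-0.023, 0, 0.25, 0, 0]
  ],
  "force": 6
}}

```text
time_s: 32.25
ee_pos: [655.6, 121.9, 175.7]
ee_rot: [180.0, 0.0, -177.8]
force: [-0.9, 0.1, -1.9]
gripper_width: 17.8
gripper_force: 6.0
```

```bash
python3 -c "
from h import *
low();go(686,122.5,125)"
```

```text
comp [363.8 158.9] [354, 141, 18, 35, 294] bottom [-44.2 -67. ] lower body [-45.   -0.  -54.9] [-33.2  -0.  -38.7] TCP [655.6 121.9 175.7] w 17.8 [-0.9  0.1 -1.9]
rows [-0.1522 -0.003   0.2535  0.    ]
```

{"method": "servo_tool", "body": {
  "rows": [
    [-0.022, 0, 0.035, 0, 0],
    [-0.044, 0, 0.075, 0, 0],
    [-0.066, 0, 0.115, 0, 0],
    [-0.088, 0, 0.15, 0, 0],
    [-0.11, 0, 0.19, 0, 0],
    [-0.132, 0, 0.22, 0, 0],
    [-0.15, 0, 0.25, 0, 0],
    [-0.15, 0, 0.25, 0, 0],
    [-0.15, 0, 0.25, 0, 0]
  ],
  "force": 6
}}

```text
time_s: 33.05
ee_pos: [687.4, 123.3, 127.1]
ee_rot: [180.0, 0.3, -177.9]
force: [1.0, 0.6, 3.5]
gripper_width: 18.0
gripper_force: 6.0
```

```bash
python3 -c "
from h import *
low()"
```

```text
comp [367.3 157.3] [354, 138, 25, 38, 370] bottom [-75.  -19.5] lower body [-75.8  -0.   -7.4] [-65.8  -0.    9.4] TCP [687.4 123.3 127.1] w 18.0 [1.  0.6 3.5]
```

```bash
python3 -c "
from h import *
for n,R in (('side',range(134,196,2)),('top',range(90,135,3))):
  s=grab(n); m=mask(s,(15,120,60),(28,255,255))
  for y in R:
    x=np.where(m[y,(340 if n=='side' else 262):(400 if n=='side' else 330)])[0]+(340 if n=='side' else 262)
    g=np.split(x,np.where(np.diff(x)>1)[0]+1); print(n[0],y,[(int(a[0]),int(a[-1])) for a in g if len(a)],end='; ')
  print()
s=grab('side'); print(s[150:192:2,355:385].mean(2).astype(int))"
```

```text
s 134 []; s 136 [(379, 380)]; s 138 [(371, 372)]; s 140 [(371, 378)]; s 142 [(371, 377)]; s 144 [(371, 377)]; s 146 [(370, 377)]; s 148 [(370, 377)]; s 150 [(369, 376)]; s 152 [(365, 366), (369, 376)]; s 154 [(364, 376)]; s 156 [(363, 375)]; s 158 [(362, 375)]; s 160 [(360, 374)]; s 162 [(359, 374)]; s 164 [(358, 366), (371, 371), (387, 387)]; s 166 [(357, 364), (386, 391)]; s 168 [(355, 364), (385, 393)]; s 170 [(354, 364), (384, 391)]; s 172 [(354, 362), (383, 390)]; s 174 [(356, 360), (382, 389)]; s 176 [(381, 388)]; s 178 [(379, 387)]; s 180 [(378, 386)]; s 182 [(377, 385)]; s 184 [(376, 384)]; s 186 [(376, 383)]; s 188 [(378, 382)]; s 190 []; s 192 []; s 194 []; 
t 90 []; t 93 []; t 96 []; t 99 []; t 102 []; t 105 []; t 108 []; t 111 []; t 114 []; t 117 []; t 120 []; t 123 []; t 126 []; t 129 []; t 132 []; 
[[193 192 194 193 192 191 189 191 191 191 188 191 193 158 106  93  94  96
   96  98  98  89  68  57  66  64  62  64  65  62]
 [192 191 191 189 189 190 191 189 185 155 118 125 136 120  98  95  95  98
  100 100  99  86  67  60  63  66  65  64  64  62]
 [191 191 191 191 191 193 
[... 1649 characters left out ...]
 65  66  82 158 184 180
  145 113 112 110 111 113 112 111 112 113 105  96]
 [115  93  77  77  78  78  80  81  78  80  98 105 106  99 101 108 111 110
  111 111 109 110 111 113 111 111 113 104  96  98]
 [121 120  97  78  81  77  77  77  77  79  81  82  83  84  83  83  88 104
  110 110 112 111 112 112 111 113 105  99  98 112]
 [121 115  95  78  79  76  79  78  80  76  76  79  78  81  81  83  85  84
   84  94 107 112 113 110 108 103  99  97 106 131]
 [117  95  79  77  77  75  79  79  80  77  79  77  79  78  77  77  78  80
   77  76 105 115 117 116 106 100 102 104 121 134]
 [100  77  78  76  77  79  77  76  78  80  77  79  76  78  77  78  77  77
   79  80  93 110 119 120 101  83  94 105 107 107]]
```

```bash
python3 -c "
from h import *
X=np.array([np.cos(np.radians(2.2)),np.sin(np.radians(2.2)),0]);Y=np.array([-X[1],X[0],0]);O=np.array([619.1,48.6,0])
for x,y,z in [(10,72,84),(15,72,81.5),(26,72,76),(37,72,71),(42,72,68),(26,84,76),(26,60,76),(26,96,76)]: print(x,y,z,pix('side',O+x*X+y*Y+[0,0,z]).round(1))
e=state()['ee_pos']
for uv in [(367.7,182),(372.5,163)]:
  o,d=ray('side',uv); p=o+d*(e[1]-o[1])/d[1]; print(p.round(1)-O.round(1),(p-e).round(1))
"
```

```text
10 72 84 [361.8 181.3]
15 72 81.5 [363.  181.5]
26 72 76 [365.7 181.9]
37 72 71 [368.3 182.2]
42 72 68 [369.5 182.5]
26 84 76 [363.  180.2]
26 60 76 [368.4 183.6]
26 96 76 [360.3 178.5]
[32.9 74.7 71.4] [-34.6  -0.  -55.7]
[ 46.2  74.7 132.5] [-21.3  -0.    5.4]
```

The tip, at side (367.7,182), sits on the rear lip of the mouth, about 11 mm too far back, and the spindle slid up in the grip. Lift, shift back 11.5 mm, go in again.

{"method": "servo_tool", "body": {
  "rows": [
    [0, 0, -0.05, 0, 0],
    [0, 0, -0.1, 0, 0],
    [0.03, 0, -0.1, 0, 0],
    [0.058, 0, -0.1, 0, 0],
    [0.058, 0, -0.1, 0, 0],
    [0.058, 0, -0.08, 0, 0],
    [0.058, 0, -0.04, 0, 0],
    [0.06, 0, -0.01, 0, 0],
    [0.068, 0, 0.02, 0, 0],
    [0.075, 0, 0.05, 0, 0],
    [0.075, 0, 0.05, 0, 0],
    [0.075, 0, 0.05, 0, 0]
  ],
  "force": 6
}}

```text
time_s: 34.25
ee_pos: [670.0, 122.4, 115.0]
ee_rot: [-180.0, -0.1, -177.8]
force: [-0.4, -0.2, -2.2]
gripper_width: 18.0
gripper_force: 6.0
```

```bash
python3 -c "
from h import *
e=state()['ee_pos'];print(e,state()['force'])
s=grab('side'); m=mask(s,(15,120,60),(28,255,255))
for y in range(140,196,2):
    x=np.where(m[y,340:400])[0]+340
    g=np.split(x,np.where(np.diff(x)>1)[0]+1); print(y,[(int(a[0]),int(a[-1])) for a in g if len(a)],end='; ')
print(s[158:196:2,355:380].mean(2).astype(int))"
```

```text
[670.00090174 122.40887596 114.99046596] [-0.35618706 -0.17781569 -2.24855934]
140 [(375, 375)]; 142 [(375, 376)]; 144 [(367, 368), (372, 373)]; 146 [(366, 373)]; 148 [(366, 372)]; 150 [(366, 372)]; 152 [(365, 372)]; 154 [(364, 372)]; 156 [(363, 372)]; 158 [(362, 372)]; 160 [(360, 372)]; 162 [(359, 371)]; 164 [(358, 370), (387, 387)]; 166 [(357, 370), (386, 390)]; 168 [(355, 369), (385, 393)]; 170 [(354, 363), (384, 391)]; 172 [(354, 362), (383, 390)]; 174 [(356, 360), (382, 389)]; 176 [(381, 388)]; 178 [(379, 387)]; 180 [(378, 386)]; 182 [(377, 385)]; 184 [(376, 384)]; 186 [(376, 383)]; 188 [(378, 382)]; 190 []; 192 []; 194 []; [[ 98 110 137 168 187 189 159 152 156 123  93  93  92  96  98  98  98  80
   61  62  65  65  64  63  65]
 [ 94  96  98 100 112 122 118 112 105  97  93  94  95  96  98  98 102  85
   57  63  65  65  64  65  62]
 [104 104 105 108 164 176 171 152 115  97  93  95  97  99  99  96  96  78
   60  63  63  64  62  73  97]
 [101 101 104 163 178 172 171 160 125  94  94  93  94  99  98  96 126 110
   76  99 131 141 169 186 186]
 [100 102 150 171 172 170 171 139  94  95  
[... 832 characters left out ...]
76  75  74  68  77  91 103 110 110 113
  109 112 109 112 111 111 114]
 [ 77  79  80  77  78  80  78  79  77  77  81  81  83  83  83  84  88 102
  110 109 114 112 112 112 112]
 [ 78  78  80  77  79  78  78  79  79  80  78  78  79  81  83  84  83  84
   81  93 106 112 111 112 109]
 [ 78  79  78  77  79  80  79  79  78  77  78  74  76  79  78  79  79  79
   77  75 104 115 117 116 106]
 [ 83  78  77  77  78  77  77  77  81  80  79  77  79  79  77  78  80  77
   77  80  93 110 119 120 101]
 [ 77  78  79  79  77  77  80  78  80  78  80  79  78 114 149 140 110  94
   81  78  77  80  79  83  84]
 [ 78  77  80  78  79  79  79  79  78  78  80  78 101 142 159 161 159 159
  145 116  93  81  77  77  78]]
```

The journal now vanishes into the mouth at side (365,181). Continue down.

{"method": "servo_tool", "body": {
  "rows": [
    [0.003, 0, 0.035, 0, 0],
    [0.006, 0, 0.07, 0, 0],
    [0.01, 0, 0.1, 0, 0],
    [0.013, 0, 0.13, 0, 0],
    [0.015, 0, 0.16, 0, 0],
    [0.015, 0, 0.18, 0, 0],
    [0.015, 0, 0.18, 0, 0],
    [0.015, 0, 0.18, 0, 0]
  ],
  "force": 6
}}

```text
time_s: 34.97
ee_pos: [670.4, 122.6, 80.2]
ee_rot: [180.0, 0.4, -177.8]
force: [5.3, 0.0, -1.7]
gripper_width: 18.3
gripper_force: 6.0
```

```bash
python3 -c "
from h import *
e=state()['ee_pos'];print(e,state()['force'])
s=grab('side'); m=mask(s,(15,120,60),(28,255,255))
for y in range(140,196,2):
    x=np.where(m[y,340:400])[0]+340
    g=np.split(x,np.where(np.diff(x)>1)[0]+1); print(y,[(int(a[0]),int(a[-1])) for a in g if len(a)],end='; ')"
```

```text
[670.36315161 122.5952411   80.20531139] [ 5.30765936e+00  4.37300840e-04 -1.66743355e+00]
140 [(364, 368)]; 142 [(368, 371)]; 144 [(363, 363), (372, 375)]; 146 [(363, 363), (376, 378)]; 148 []; 150 [(375, 376)]; 152 [(373, 374)]; 154 [(364, 369), (371, 372)]; 156 [(363, 372)]; 158 [(362, 372)]; 160 [(360, 372)]; 162 [(359, 371)]; 164 [(358, 371), (387, 387)]; 166 [(357, 371), (386, 391)]; 168 [(355, 371), (385, 393)]; 170 [(354, 370), (384, 391)]; 172 [(354, 369), (383, 390)]; 174 [(356, 369), (382, 389)]; 176 [(362, 368), (381, 388)]; 178 [(364, 366), (379, 387)]; 180 [(378, 386)]; 182 [(377, 385)]; 184 [(376, 384)]; 186 [(376, 383)]; 188 [(378, 382)]; 190 []; 192 []; 194 [];
```

Nearly seated: the body's bottom is at row 178, about 181 when seated. Release lets it drop the rest.

{"method": "servo_tool", "body": {
  "rows": [
    [-0.015, 0, 0, 0, 0.25],
    [-0.015, 0, 0, 0, 0.33],
    [-0.015, 0, 0, 0, 0.33],
    [-0.015, 0, 0, 0, 0.33],
    [-0.015, 0, -0.1, 0, 0.33],
    [-0.015, 0, -0.25, 0, 0.33],
    [-0.015, 0, -0.4, 0, 0.33],
    [-0.015, 0, -0.6, 0, 0.33],
    [0.2, 0.1, -0.75, 0, 0.33],
    [0.4, 0.2, -0.75, 0, 0.33],
    [0.6, 0.3, -0.75, 0, 0.33],
    [0.8, 0.4, -0.75, 0, 0.33],
    [1, 0.5, -0.75, 0, 0.33],
    [1, 0.55, -0.6, -0.02, 0.33],
    [1, 0.55, -0.45, -0.02, 0.33],
    [1, 0.55, -0.3, -0.02, 0.33],
    [1, 0.55, -0.3, -0.02, 0.33]
  ]
}}

```text
time_s: 36.43
ee_pos: [458.8, 223.3, 135.1]
ee_rot: [-179.8, -0.6, -176.0]
force: [-0.9, 0.6, -1.2]
gripper_width: 30.1
gripper_force: 0.0
```

```bash
python3 -c "
from h import *
for n in ('side','top'):
  s=grab(n)
  m=mask(s,(15,120,60),(28,255,255));nn,l,st,c=cv2.connectedComponentsWithStats(m)
  print([(c[k].round(1).tolist(),st[k].tolist()) for k in range(1,nn) if 60<st[k,4]<900])
for r in spindles(s): print(np.round(r,1))
print(onz('side',(286,203),11))
go(418,234.3,-9,183.6)"
```

```text
[([362.1, 163.7], [354, 152, 18, 24, 192]), ([372.7, 169.7], [364, 158, 18, 24, 187]), ([383.8, 176.4], [375, 164, 19, 26, 196]), ([407.7, 191.2], [398, 178, 20, 27, 228]), ([287.4, 204.1], [276, 197, 23, 15, 170])]
[([311.6, 111.2], [307, 97, 9, 30, 215]), ([350.2, 110.1], [347, 96, 8, 29, 209]), ([273.9, 113.0], [269, 99, 10, 29, 216]), ([292.5, 112.3], [288, 98, 9, 29, 204])]
[705.5 179.2   6.7  81.5]
[707.9 128.9   4.2  79.7]
[709.9  79.2   2.8  82.9]
[714.3 -27.8  -2.1  80.2]
[436.18279308 242.3419471   11.        ]
rows [0.222  0.0639 0.7442 0.004 ]
```

Four are seated. Now the last one.

{"method": "servo_tool", "body": {
  "rows": [
    [0.1, 0.03, 0.1, 0, 0.33],
    [0.222, 0.064, 0.3, 0, 0.33],
    [0.222, 0.064, 0.5, 0, 0.33],
    [0.222, 0.064, 0.6, 0, 0.33],
    [0.222, 0.064, 0.7, 0, 0.33],
    [0.217, 0.062, 0.742, 0, 0.33],
    [0.217, 0.062, 0.742, 0, 0.33],
    [0.217, 0.062, 0.742, 0, 0.33],
    [0.217, 0.062, 0.742, 0, 0],
    [0.217, 0.062, 0.742, 0, 0],
    [0.217, 0.062, 0.742, 0, 0],
    [0.217, 0.062, 0.742, 0, 0],
    [0.217, 0.062, 0.742, 0, 0],
    [0.217, 0.062, 0.742, 0, 0],
    [0.217, 0.062, 0.742, 0, 0]
  ],
  "force": 6
}}

```text
time_s: 37.78
ee_pos: [420.7, 234.6, -7.1]
ee_rot: [179.9, 0.2, -176.0]
force: [0.4, -0.7, 7.4]
gripper_width: 17.9
gripper_force: 6.0
```

{"method": "servo_tool", "body": {
  "rows": [
    [0, 0, -0.05, 0, 0],
    [0, 0, -0.15, 0, 0],
    [0, 0, -0.3, 0, 0],
    [0, 0, -0.45, 0, 0],
    [0, 0, -0.65, 0, 0],
    [0, 0, -0.85, 0, 0],
    [0, 0, -1, 0, 0],
    [0, 0, -1, 0, 0],
    [0, 0, -1, 0, 0],
    [0, 0, -1, 0, 0]
  ]
}}

```text
time_s: 38.62
ee_pos: [418.4, 233.6, 190.3]
ee_rot: [-179.9, -0.1, -176.0]
force: [0.4, 0.8, -2.6]
gripper_width: 17.8
gripper_force: 6.0
```

```bash
python3 -c "
from h import *
low()
go(662,26,224,182.2)"
```

```text
comp [276.  156.7] [269, 144, 14, 26, 167] bottom [ -5.6 -50. ] lower body [ -5.1   0.  -38.8] [-10.5   0.  -17.7] TCP [418.4 233.6 190.3] w 17.8 [ 0.4  0.8 -2.6]
rows [-1.1444 -1.119  -0.1716  0.0195]
```

{"method": "servo_tool", "body": {
  "rows": [
    [-0.02, -0.02, -0.12, 0, 0],
    [-0.08, -0.08, -0.18, 0.01, 0],
    [-0.16, -0.15, -0.18, 0.02, 0],
    [-0.25, -0.24, -0.18, 0.02, 0],
    [-0.35, -0.34, -0.18, 0.02, 0],
    [-0.45, -0.44, -0.18, 0.02, 0],
    [-0.55, -0.54, -0.18, 0.02, 0],
    [-0.65, -0.64, -0.18, 0.02, 0],
    [-0.75, -0.74, -0.18, 0.02, 0],
    [-0.85, -0.84, -0.18, 0.02, 0],
    [-0.93, -0.92, -0.18, 0.02, 0],
    [-0.98, -0.97, -0.18, 0.02, 0],
    [-1, -1, -0.18, 0.02, 0],
    [-1, -1, -0.18, 0.02, 0]
  ],
  "force": 7
}}

```text
time_s: 39.83
ee_pos: [632.5, 47.5, 225.5]
ee_rot: [-180.0, -0.2, -177.9]
force: [-0.6, 0.0, -2.1]
gripper_width: 17.2
gripper_force: 7.0
```

{"method": "servo_tool", "body": {
  "rows": [
    [-0.03, -0.03, 0, 0, 0],
    [-0.07, -0.07, 0, 0, 0],
    [-0.1, -0.1, 0, 0, 0],
    [-0.12, -0.117, 0, 0, 0],
    [-0.12, -0.117, 0, 0, 0],
    [-0.12, -0.117, 0, 0, 0],
    [-0.12, -0.117, 0, 0, 0]
  ]
}}

```text
time_s: 40.42
ee_pos: [657.3, 26.2, 227.4]
ee_rot: [180.0, -0.0, -177.8]
force: [-0.8, -1.0, -2.5]
gripper_width: 17.6
gripper_force: 7.0
```

```bash
cat >> h.py <<'E'
def tip(win=(25,30)):
    "dark band at the journal's tip in the side view, searched under the TCP"
    S=state(); e=np.array(S["ee_pos"]); s=grab("side"); u=pix("side",e+[-10,0,-105]).astype(int)
    y0,x0=u[1]-win[1]//2,u[0]-win[0]//2; p=s[y0:y0+win[1],x0:x0+win[0]].astype(int)
    m=((p.max(2)<90)&(np.ptp(p,axis=2)<16)).astype(np.uint8); n,l,st,c=cv2.connectedComponentsWithStats(m)
    for k in range(1,n):
        if st[k,4]>12:
            uv=c[k]+[x0,y0]; o,d=ray("side",uv); q=o+d*(e[1]-o[1])/d[1]; print("band",uv.round(1),st[k].tolist(),"world",q.round(1),"rel",(q-e).round(1))
    cv2.imwrite("pics/tip.png",s[:,:,::-1])
E
python3 -c "
from h import *
low();tip();go(658,26,226,182.2)"
```

```text
comp [387.2 162.4] [375, 138, 21, 51, 374] bottom [ -49.  -111.5] lower body [-50.2  -0.  -99.7] [-39.2  -0.  -84.2] TCP [657.3  26.2 227.4] w 17.6 [-0.8 -1.  -2.5]
band [390.2 180. ] [11, 11, 5, 5, 21] world [647.9  26.2 129.8] rel [ -9.4  -0.  -97.7]
band [396.7 194.2] [16, 25, 9, 5, 21] world [679.9  26.2  70.3] rel [  22.7   -0.  -157.2]
rows [-0.0038 -0.0011  0.0077 -0.0003]
```

The band at side (390.2,180) puts the tip about 3–4 mm too far back. Correct and lower, then check that the band has disappeared into the mouth.

{"method": "servo_tool", "body": {
  "rows": [
    [0.02, 0, 0.01, 0, 0],
    [0.02, 0, 0.05, 0, 0],
    [0.02, 0, 0.12, 0, 0],
    [0.02, 0, 0.18, 0, 0],
    [0.02, 0, 0.24, 0, 0],
    [0.02, 0, 0.28, 0, 0],
    [0.02, 0, 0.28, 0, 0],
    [0.02, 0, 0.28, 0, 0]
  ],
  "force": 6
}}

```text
time_s: 41.18
ee_pos: [653.2, 25.8, 171.0]
ee_rot: [180.0, -0.1, -177.8]
force: [-0.0, 0.3, -2.8]
gripper_width: 17.5
gripper_force: 6.0
```

```bash
python3 -c "
from h import *
low();tip()
s=cv2.imread('pics/tip.png'); print(s[176:204:2,375:402].mean(2).astype(int))
m=mask(s[:,:,::-1],(15,120,60),(28,255,255))
for y in range(144,196,3):
    x=np.where(m[y,350:420])[0]+350
    g=np.split(x,np.where(np.diff(x)>1)[0]+1); print(y,[(int(a[0]),int(a[-1])) for a in g if len(a)],end='; ')"
```

```text
comp [385.3 174. ] [375, 157, 19, 32, 295] bottom [-45.3 -54.7] lower body [-46.5  -0.  -42.9] [-26.   -0.  -30.7] TCP [653.2  25.8 171. ] w 17.5 [-0.   0.3 -2.8]
band [396.  195.6] [18, 9, 7, 6, 23] world [677.6  25.8  66.6] rel [  23.9    0.  -105.1]
[[186 194 195 195 193 183 153 133 111  94  91  88  91  96  97  95  97 138
  178 189 187 185 185 185 185 186 187]
 [197 196 197 188 176 173 172 148 103  93  89  89  93  95  99  98  94 159
  189 190 190 189 188 190 189 187 189]
 [197 191 187 179 173 173 149 115 103  90  92  90  93  97  98  99  96 161
  192 192 190 189 189 188 189 190 190]
 [190 186 174 174 172 149 112 103  95  94  90  89  92  96  99 107 139 178
  192 194 192 194 194 195 196 193 195]
 [189 175 172 174 147 114 106  96  97 124 118  96 100 107 111 164 193 193
  194 195 194 194 193 195 192 191 190]
 [172 174 171 142 108 103 100  99 134 211 185 100 107 110 123 172 195 194
  194 193 192 191 191 193 194 194 190]
 [165 167 130 117 106  99 102 118 197 222 170 101 106 110 124 179 195 192
  197 192 191 190 192 192 193 192 193]
 [117 149 140 120 103  79 129 170 175 148 113 102 107 11
[... 557 characters left out ...]
8  78  76  82  81  81  84
   84  84  87  80  63  85 105 114 113]
 [159 157 158 158 160 159 157 142 107  79  78  77  79  78  78  78  77  80
   82  80  81  76  77  80 103 113 111]]
144 []; 147 []; 150 []; 153 [(364, 368)]; 156 [(363, 370)]; 159 [(361, 368), (375, 379), (385, 387), (390, 392)]; 162 [(359, 367), (373, 381), (385, 391)]; 165 [(357, 365), (372, 379), (385, 391)]; 168 [(355, 364), (370, 377), (385, 392)]; 171 [(354, 363), (368, 376), (383, 391)]; 174 [(356, 360), (367, 374), (382, 391)]; 177 [(365, 373), (380, 391)]; 180 [(365, 371), (378, 391), (410, 415)]; 183 [(376, 389), (409, 416)]; 186 [(376, 382), (407, 415)]; 189 [(381, 381), (405, 413)]; 192 [(403, 411)]; 195 [(401, 410)];
```

The journal enters the mouth at side (387,195) and there is no push-back. Along the slope.

{"method": "servo_tool", "body": {
  "rows": [
    [-0.02, 0, 0.04, 0, 0],
    [-0.04, 0, 0.08, 0, 0],
    [-0.06, 0, 0.115, 0, 0],
    [-0.08, 0, 0.15, 0, 0],
    [-0.1, 0, 0.19, 0, 0],
    [-0.12, 0, 0.22, 0, 0],
    [-0.145, 0, 0.245, 0, 0],
    [-0.145, 0, 0.245, 0, 0],
    [-0.145, 0, 0.245, 0, 0]
  ],
  "force": 6
}}

```text
time_s: 42.03
ee_pos: [681.6, 26.8, 120.8]
ee_rot: [180.0, -0.2, -177.8]
force: [-0.5, -0.1, -2.2]
gripper_width: 17.6
gripper_force: 6.0
```

```bash
python3 -c "
from h import *
print(state()['ee_pos'],state()['force'])
s=grab('side')
m=mask(s,(15,120,60),(28,255,255))
for y in range(150,210,3):
    x=np.where(m[y,350:420])[0]+350
    g=np.split(x,np.where(np.diff(x)>1)[0]+1); print(y,[(int(a[0]),int(a[-1])) for a in g if len(a)],end='; ')"
```

```text
[681.57356142  26.83505365 120.78622268] [-0.45525964 -0.05752894 -2.18139318]
150 [(402, 403)]; 153 [(364, 368), (402, 403)]; 156 [(363, 370)]; 159 [(361, 369), (375, 379)]; 162 [(359, 367), (373, 381)]; 165 [(357, 365), (372, 379), (386, 389)]; 168 [(355, 364), (370, 377), (385, 390)]; 171 [(354, 363), (368, 376), (383, 397)]; 174 [(356, 360), (367, 374), (381, 397)]; 177 [(365, 373), (380, 396)]; 180 [(365, 371), (378, 395), (410, 415)]; 183 [(376, 384), (387, 394), (409, 417)]; 186 [(376, 382), (386, 393), (407, 415)]; 189 [(381, 381), (386, 393), (405, 413)]; 192 [(385, 392), (403, 411)]; 195 [(387, 391), (402, 410)]; 198 [(399, 409)]; 201 [(399, 407)]; 204 [(405, 406)]; 207 [];
```

Seated (bottom row 195, as expected). Release, retreat, then touch the bare table with shut fingers to find the true finger-end height.

{"method": "servo_tool", "body": {
  "rows": [
    [0, 0, 0, 0, 0.25],
    [0, 0, 0, 0, 0.33],
    [0, 0, 0, 0, 0.33],
    [0, 0, 0, 0, 0.33],
    [0, 0, -0.1, 0, 0.33],
    [0, 0, -0.25, 0, 0.33],
    [0, 0, -0.4, 0, 0.33],
    [0, 0, -0.55, 0, 0.33],
    [0.2, -0.1, -0.65, 0, 0],
    [0.4, -0.2, -0.65, 0.05, 0],
    [0.6, -0.3, -0.65, 0.1, 0],
    [0.8, -0.4, -0.6, 0.18, 0],
    [0.9, -0.5, -0.5, 0.26, 0],
    [0.9, -0.6, -0.3, 0.34, 0],
    [0.9, -0.65, -0.1, 0.42, 0],
    [0.9, -0.65, 0.1, 0.5, 0],
    [0.9, -0.65, 0.3, 0.58, 0],
    [0.9, -0.65, 0.4, 0.66, 0],
    [0.9, -0.65, 0.4, 0.7, 0],
    [0.9, -0.65, 0.4, 0.7, 0]
  ]
}}

```text
time_s: 43.75
ee_pos: [506.5, -109.6, 41.0]
ee_rot: [-179.9, -0.1, 119.1]
force: [-0.3, 0.4, 1.0]
gripper_width: 0.4
gripper_force: 0.0
```

```bash
python3 -c "
from h import *
print(state()['ee_pos'],state()['force'])
for n in ('side','top'):
  s=grab(n)
  m=mask(s,(15,120,60),(28,255,255));nn,l,st,c=cv2.connectedComponentsWithStats(m)
  print([(c[k].round(1).tolist(),st[k].tolist()) for k in range(1,nn) if 60<st[k,4]<900])
go(None,None,0,None)"
```

```text
[ 506.47198241 -109.64550646   41.01563007] [-0.30322567  0.40466918  0.96347017]
[([362.1, 163.7], [354, 152, 18, 24, 194]), ([370.1, 172.9], [364, 159, 12, 23, 114]), ([411.6, 184.3], [405, 178, 13, 15, 95])]
[([311.5, 111.3], [307, 97, 9, 30, 215]), ([330.8, 110.8], [327, 96, 8, 30, 203]), ([350.2, 110.1], [347, 96, 8, 29, 209]), ([273.9, 113.0], [269, 99, 10, 29, 219]), ([292.6, 112.2], [288, 98, 9, 29, 204])]
rows [0.     0.     0.2156 0.    ]
```

All five stand in the rack, and no other brass piece is left on the table. Now the touch test.

{"method": "servo_tool", "body": {
  "rows": [
    [0, 0, 0.1, 0, 0],
    [0, 0, 0.18, 0, 0],
    [0, 0, 0.22, 0, 0],
    [0, 0, 0.25, 0, 0],
    [0, 0, 0.26, 0, 0],
    [0, 0, 0.26, 0, 0]
  ]
}}

```text
time_s: 44.35
ee_pos: [508.0, -109.9, -9.2]
ee_rot: [180.0, 0.0, 119.2]
force: [0.8, 0.4, -0.0]
gripper_width: 0.5
gripper_force: 0.0
```

{"method": "servo_tool", "body": {
  "rows": [
    [0, 0, 0.005, 0, 0],
    [0, 0, 0.01, 0, 0],
    [0, 0, 0.015, 0, 0],
    [0, 0, 0.015, 0, 0]
  ]
}}

```text
time_s: 44.68
ee_pos: [507.7, -109.8, -12.4]
ee_rot: [180.0, 0.0, 119.2]
force: [-0.3, 0.7, 0.4]
gripper_width: 0.3
gripper_force: 0.0
```

{"method": "servo_tool", "body": {
  "rows": [
    [0, 0, 0.005, 0, 0],
    [0, 0, 0.01, 0, 0],
    [0, 0, 0.015, 0, 0],
    [0, 0, 0.015, 0, 0]
  ]
}}

```text
time_s: 45.02
ee_pos: [507.4, -109.8, -15.8]
ee_rot: [-180.0, -0.0, 119.2]
force: [-0.4, -0.2, 0.5]
gripper_width: 0.5
gripper_force: 0.0
```

{"method": "servo_tool", "body": {
  "rows": [
    [0, 0, 0.005, 0, 0],
    [0, 0, 0.01, 0, 0],
    [0, 0, 0.015, 0, 0],
    [0, 0, 0.015, 0, 0]
  ]
}}

```text
time_s: 45.35
ee_pos: [507.4, -109.8, -18.8]
ee_rot: [-180.0, -0.0, 119.2]
force: [-0.1, -0.5, -0.3]
gripper_width: 0.2
gripper_force: 0.0
```

{"method": "servo_tool", "body": {
  "rows": [
    [0, 0, 0.005, 0, 0],
    [0, 0, 0.01, 0, 0],
    [0, 0, 0.015, 0, 0],
    [0, 0, 0.015, 0, 0]
  ]
}}

```text
time_s: 45.68
ee_pos: [507.6, -109.8, -21.3]
ee_rot: [180.0, 0.0, 119.2]
force: [-0.5, -0.5, 4.1]
gripper_width: 0.7
gripper_force: 1.5
```

The fingers meet the table at a reading of about -21, so the finger end is 21 mm above the reported TCP. Go above the wheel at (517,-306) with the closing axis along the press's x.

```bash
python3 -c "
from h import *
go(517,-305.6,170,78.5)"
```

```text
rows [-0.8779 -0.4358 -0.9566  0.4517]
```

{"method": "servo_tool", "body": {
  "rows": [
    [0, 0, -0.2, 0.05, 0.4],
    [0, 0, -0.4, 0.1, 0.4],
    [0, 0, -0.6, 0.15, 0.4],
    [0, 0, -0.8, 0.2, 0.4],
    [-0.1, -0.05, -0.956, 0.26, 0.4],
    [-0.25, -0.12, -0.956, 0.33, 0.4],
    [-0.4, -0.2, -0.956, 0.4, 0.4],
    [-0.55, -0.27, -0.956, 0.45, 0.4],
    [-0.7, -0.35, -0.956, 0.452, 0.4],
    [-0.8, -0.4, -0.956, 0.452, 0.4],
    [-0.878, -0.436, -0.956, 0.452, 0.4],
    [-0.878, -0.436, -0.956, 0.452, 0.4],
    [-0.878, -0.436, -0.956, 0.452, 0.4],
    [-0.878, -0.436, -0.956, 0.452, 0.4]
  ]
}}

```text
time_s: 46.85
ee_pos: [516.8, -304.5, 169.4]
ee_rot: [-180.0, -0.1, 78.5]
force: [-0.4, 0.3, -1.4]
gripper_width: 36.4
gripper_force: 0.0
```

```bash
cat >> h.py <<'E'
import sys
def wheel(tag):
    "save the wheel patch of the side view, report red and compare with saved ones"
    s=grab("side"); p=s[243:290,425:468]; np.save(f"pics/w_{tag}.npy",p)
    r=cv2.bitwise_or(mask(p,(0,150,90),(8,255,255)),mask(p,(172,150,90),(180,255,255)))
    n,l,st,c=cv2.connectedComponentsWithStats(r); print("red",[((c[k]+[425,243]).round(1).tolist(),int(st[k,4])) for k in range(1,n)])
    return p
E
python3 -c "
from h import *
w=wheel('a'); s0=cv2.imread('pics/side0.png')[:,:,::-1][243:290,425:468]
print('diff to start',np.abs(w.astype(int)-s0).mean(), state()['ee_pos'],state()['gripper_width'])
print((np.abs(w.astype(int)-s0).mean(2)>25).sum(1))
go(516,-305.4,134,78.5)"
```

```text
red [([438.5, 254.5], 2), ([444.0, 253.0], 1), ([451.5, 264.2], 11), ([454.5, 271.5], 4)]
diff to start 32.728187365990436 [ 516.89634391 -304.26344156  169.52806333] 36.42077615874585
[17 16 17 19 21 23 23 25 28 29 28 29 31 31 30 32 29 31 27 22 21 16 20 24
 24 25 25 24 27 27 25 17 15 11  7  5  0  0  0  0  0  0  0  0  0  0  0]
rows [-0.0065 -0.0033  0.1776  0.0004]
```

{"method": "servo_tool", "body": {
  "rows": [
    [-0.006, -0.006, 0.08, 0, 0.4],
    [-0.006, -0.006, 0.15, 0, 0.4],
    [-0.006, -0.006, 0.178, 0, 0.4],
    [-0.006, -0.006, 0.178, 0, 0.4],
    [-0.006, 0.03, 0.178, 0, 0.4],
    [-0.006, 0.06, 0.178, 0, 0.4],
    [-0.006, 0.09, 0.178, 0, 0.4],
    [-0.006, 0.114, 0.178, 0, 0.4],
    [-0.006, 0.114, 0.178, 0, 0.4]
  ]
}}

```text
time_s: 47.65
ee_pos: [540.5, -311.7, 134.2]
ee_rot: [179.9, 0.0, 78.5]
force: [0.0, -0.2, -1.0]
gripper_width: 36.6
gripper_force: 0.0
```

{"method": "servo_tool", "body": {
  "rows": [
    [0, 0, -0.1, 0, 0.4],
    [0, 0, -0.25, 0, 0.4],
    [0.2, -0.1, -0.4, 0, 0.4],
    [0.4, -0.12, -0.5, 0, 0.4],
    [0.6, -0.12, -0.5, 0, 0.4],
    [0.75, -0.12, -0.5, 0, 0.4],
    [0.75, -0.12, -0.5, 0, 0.4]
  ]
}}

```text
time_s: 48.23
ee_pos: [546.7, -153.2, 235.5]
ee_rot: [179.9, -0.2, 78.8]
force: [-0.6, -0.9, -0.5]
gripper_width: 36.4
gripper_force: 0.0
```

```bash
python3 -c "
from h import *
w=wheel('b'); s0=cv2.imread('pics/side0.png')[:,:,::-1][243:290,425:468]; np.save('pics/w_s.npy',s0)
d=np.abs(w.astype(int)-s0).mean(2);print('diff to start',d.mean(), state()['ee_pos'])
print((d>25).sum(1))
t=grab('top'); t0=cv2.imread('pics/top0.png')[:,:,::-1]; dt=np.abs(t[148:190,455:490].astype(int)-t0[148:190,455:490]).mean(2); print((dt>25).sum(1))
A=np.hstack([cv2.resize(np.ascontiguousarray(x),(200,300),interpolation=cv2.INTER_CUBIC) for x in (s0[5:35,8:36],w[5:35,8:36],t0[152:186,458:484],t[152:186,458:484])]); cv2.imwrite('pics/w1.png',A[:,:,::-1])"
```

```text
red [([438.5, 254.5], 2), ([451.6, 264.2], 11), ([454.5, 271.5], 4)]
diff to start 24.295068447963057 [ 546.04545283 -156.49189077  234.92211086]
[39 37 36 32 29 25 22 22 25 22 23 17 14 16 15 15 22 21 17 11 10 12 10  8
  5  2  3  0  0  0  0  0  0  0  0  0  0  0  0  0  0  0  0  0  0  0  0]
[34 34 34 34 32 32 33 34 33 33 34 34 34 35 31 33 32 32 35 27 25 29 34 33
 31 32 27 32 30 31 31 26 29 30 30 32 32 31 30 30 31 35]
```

{"method": "servo_tool", "body": {
  "rows": [
    [0.2, 0, -0.1, 0, 0.4],
    [0.4, -0.2, -0.1, 0, 0.4],
    [0.6, -0.4, -0.1, 0, 0.4],
    [0.8, -0.6, -0.1, 0, 0.4],
    [1, -0.8, -0.1, 0, 0.4],
    [1, -0.9, -0.1, 0, 0.4],
    [1, -0.9, -0.1, 0, 0.4]
  ]
}}

```text
time_s: 48.92
ee_pos: [407.5, 72.5, 253.7]
ee_rot: [-179.9, 0.0, 78.4]
force: [-0.0, 0.6, 0.1]
gripper_width: 36.5
gripper_force: 0.0
```

```bash
python3 -c "
from h import *
w=wheel('b'); s0=np.load('pics/w_s.npy')
d=np.abs(w.astype(int)-s0).mean(2);print('diff to start',d.mean(), state()['ee_pos'])
print((d>25).sum(1))
t=grab('top'); t0=cv2.imread('pics/top0.png')[:,:,::-1]; dt=np.abs(t[148:190,455:490].astype(int)-t0[148:190,455:490]).mean(2); print((dt>25).sum(1))
A=np.hstack([cv2.resize(np.ascontiguousarray(x),(200,600),interpolation=cv2.INTER_LANCZOS4) for x in (s0[8:32,8:32],w[8:32,8:32],t0[158:184,464:482],t[158:184,464:482])])
r=lambda x:cv2.resize(np.ascontiguousarray(x),(400,300),interpolation=cv2.INTER_LANCZOS4)
A=np.vstack([np.hstack([r(s0[8:32,8:40]),r(w[8:32,8:40])]),np.hstack([r(t0[158:184,456:491]),r(t[158:184,456:491])])])
cv2.imwrite('pics/w1.png',A[:,:,::-1])"
```

```text
red [([438.5, 254.5], 2), ([444.0, 253.0], 1), ([451.6, 264.2], 11), ([454.5, 271.5], 4)]
diff to start 13.634669305624277 [403.0329802   75.73027272 253.89744816]
[ 0  0  0  0  0  0  0  3 10 10 14 13 12 16 15 14 21 21 17 11 10 12 10  8
  5  2  3  0  0  0  0  0  0  0  0  0  0  0  0  0  0  0  0  0  0  0  0]
[ 0  0  0  0  0  0  0  0  0  0  2  0  5 11  9  9 12 10 10 11 12  7  8  9
 10  9  7 11 11 12 12 11 10  4  0  0  0  0  0  0  0  0]
```

View pics/w1.png

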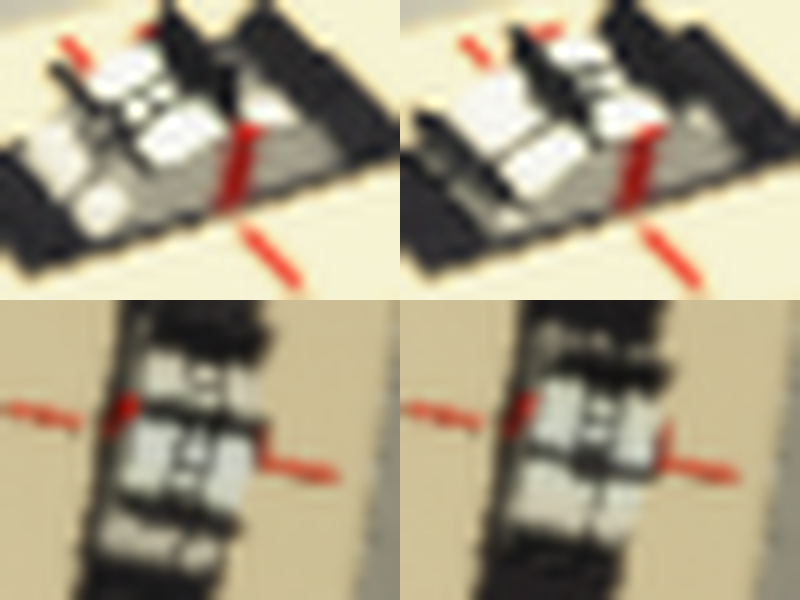

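Left is the start, right is now, with side views above and top views below. I need to know which one has a digit set, so I project the ridge crests for "set" and "halfway" and compare darkness.

```bash
cat >> h.py <<'E'
def phase(side,top,c=(517,-305.6),yaw=-11.5):
    "darkness along the crest line at each angle (deg, + towards press +x)"
    a=np.radians(yaw); X=np.array([np.cos(a),np.sin(a),0]); Y=np.array([-X[1],X[0],0]); C=np.array([*c,122.])
    out={}
    for th in range(-60,61,6):
        t=np.radians(th); v=[]
        for n,im in(("side",side),("top",top)):
            g=im.astype(np.float32).mean(2)
            P=[pix(n,C+X*37*np.sin(t)+np.array([0,0,37*np.cos(t)])+Y*y) for y in (-8,-5,5,8)]
            v.append(int(np.mean([cv2.getRectSubPix(g,(1,1),(float(p[0]),float(p[1])))[0,0] for p in P])))
        out[th]=v
    return out
E
python3 -c "
from h import *
s0=cv2.imread('pics/side0.png')[:,:,::-1];t0=cv2.imread('pics/top0.png')[:,:,::-1]
s=grab('side');t=grab('top'); np.save('pics/S.npy',s);np.save('pics/T.npy',t)
a=phase(s0,t0);b=phase(s,t)
for k in a: print(k,a[k],b[k])
print(pix('top',[517,-305.6,160]),pix('side',[517,-305.6,160]),pix('top',[517,-305.6,149]))
"
```

```text
-60 [148, 49] [101, 49]
-54 [214, 78] [55, 53]
-48 [185, 139] [151, 63]
-42 [127, 143] [229, 115]
-36 [109, 70] [221, 178]
-30 [210, 107] [187, 188]
-24 [212, 171] [63, 159]
-18 [170, 156] [92, 80]
-12 [56, 147] [190, 127]
-6 [37, 80] [179, 147]
0 [129, 108] [93, 158]
6 [142, 162] [46, 106]
12 [111, 157] [41, 54]
18 [74, 91] [85, 72]
24 [51, 58] [122, 111]
30 [72, 49] [124, 86]
36 [120, 63] [128, 72]
42 [154, 73] [133, 64]
48 [172, 68] [139, 51]
54 [154, 53] [133, 43]
60 [111, 41] [106, 36]
[475.59158547 167.18051836] [450.09539547 253.88536425] [474.0407787 168.3363348]
```

Now the ridges sit at ±18°, so the 8 is set; at the start the wheel was about halfway. Next roll down two digits and check.

```bash
python3 -c "
from h import *
go(516,-305.4,154,78.5)"
```

```text
rows [-1.7405e+00  8.9850e-01  5.0120e-01 -2.0000e-04]
```

{"method": "servo_tool", "body": {
  "rows": [
    [-0.2, 0.1, 0, 0, 0.4],
    [-0.4, 0.2, 0, 0, 0.4],
    [-0.55, 0.3, 0, 0, 0.4],
    [-0.7, 0.4, 0, 0, 0.4],
    [-0.85, 0.5, 0, 0, 0.4],
    [-1, 0.6, 0, 0, 0.4],
    [-1, 0.75, 0, 0, 0.4],
    [-1, 0.89, 0, 0, 0.4],
    [-1, 0.89, 0, 0, 0.4]
  ]
}}

```text
time_s: 49.87
ee_pos: [547.9, -163.9, 252.0]
ee_rot: [179.9, 0.0, 78.2]
force: [0.1, -0.4, 0.3]
gripper_width: 36.6
gripper_force: 0.0
```

{"method": "servo_tool", "body": {
  "rows": [
    [-0.2, 0, 0.1, 0, 0.4],
    [-0.4, 0, 0.2, 0, 0.4],
    [-0.6, 0, 0.3, 0, 0.4],
    [-0.74, 0.0, 0.45, 0, 0.4],
    [-0.74, 0.0, 0.5, 0, 0.4],
    [-0.74, 0.0, 0.5, 0, 0.4]
  ]
}}

```text
time_s: 50.37
ee_pos: [510.3, -307.1, 149.1]
ee_rot: [-179.5, -0.1, 78.2]
force: [-0.0, 1.5, 0.5]
gripper_width: 36.3
gripper_force: 0.0
```

```bash
python3 -c "
from h import *
print(state()['ee_pos']);go(516,-305.4,154,78.5)"
```

```text
[ 510.29138703 -307.11117952  149.12064289]
rows [ 0.0142  0.0262 -0.0244 -0.0038]
```

{"method": "servo_tool", "body": {
  "rows": [
    [0.014, 0.024, -0.02, -0.004, 0.4],
    [0.014, 0.024, 0, -0.004, 0.4],
    [0.014, 0.024, 0.074, -0.004, 0.4],
    [0.014, 0.024, 0.074, -0.004, 0.4],
    [0.014, 0.06, 0.074, -0.004, 0.4],
    [0.014, 0.09, 0.074, -0.004, 0.4],
    [0.014, 0.12, 0.074, -0.004, 0.4],
    [0.014, 0.145, 0.074, -0.004, 0.4],
    [0.014, 0.145, 0.074, -0.004, 0.4],
    [0.014, 0.145, -0.02, -0.004, 0.4],
    [0.014, 0.145, -0.03, -0.004, 0.4],
    [0.014, 0.024, -0.03, -0.004, 0.4],
    [0.014, 0.024, -0.03, -0.004, 0.4]
  ]
}}

```text
time_s: 51.45
ee_pos: [516.2, -301.6, 160.1]
ee_rot: [-179.8, -0.0, 78.8]
force: [-0.7, 0.2, -0.3]
gripper_width: 36.6
gripper_force: 0.0
```

```bash
python3 -c "
from h import *
s=grab('side');t=grab('top'); b=phase(s,t); print({k:v[0] for k,v in b.items()}); w=wheel('c'); cv2.imwrite('pics/w2.png',s[:,:,::-1]); print(state()['ee_pos'])"
```

```text
{-60: 98, -54: 47, -48: 95, -42: 152, -36: 151, -30: 132, -24: 54, -18: 61, -12: 123, -6: 114, 0: 61, 6: 35, 12: 31, 18: 54, 24: 77, 30: 80, 36: 80, 42: 81, 48: 85, 54: 82, 60: 66}
red [([438.5, 254.5], 2), ([444.5, 253.0], 2), ([451.5, 264.2], 11), ([454.8, 271.6], 5)]
[ 519.46628589 -302.63198659  160.15668071]
```

```bash
cat >> h.py <<'E'
def ncc(a,b):
    f=lambda n:np.load(f"pics/w_{n}.npy").astype(np.float32).mean(2)[8:34,6:36]
    A,B=f(a),f(b); m=(np.abs(A-B)>=0); A,B=A-A.mean(),B-B.mean(); return round(float((A*B).sum()/np.sqrt((A*A).sum()*(B*B).sum())),3)
def digit(n): 
    p=np.load(f"pics/w_{n}.npy").astype(int).mean(2); print(p[7:30,8:34].astype(int))
E
python3 -c "
from h import *
print(ncc('b','c'),ncc('s','b')); digit('b'); digit('c')"
```

```text
0.892 0.591
[[188 189 192 193 190 190 191 191 197 203 207 213 224 231 234 231 199 115
  157 216 231 233 233 233 233 232]
 [188 190 192 192 194 199 203 209 214 226 233 234 231 231 233 216 133  37
   46 149 216 231 233 231 232 233]
 [191 196 203 206 211 221 229 231 213 212 225 224 213 223 231 184  64  32
   35  46 148 214 224 207 214 230]
 [209 217 227 233 228 224 229 224 156  80 144 146 157 222 227 154  46  37
   36  35  42 111 102  46 113 205]
 [233 234 233 233 203 143 203 230 187  39  50 132 219 243 242 217 127  39
   39  34  40  46  49  44  44 112]
 [233 233 233 233 223 184 143 208 182  44  36  87 227 244 243 242 202  47
   36  37  31  37  48  48  44  44]
 [233 233 233 233 233 225 187 204 209 133  43  38  89 145 137 121 157 126
   46  39  38  38  38  47  48  46]
 [233 233 233 233 233 235 235 243 246 225  83  34  41  45 135 167 229 209
   90  52  38  32  35  35  42  46]
 [229 228 231 232 234 241 245 245 246 229 116  49  37  39  87 108 150 201
  200 154  93  35  38  51  51  46]
 [205 172 211 225 236 243 245 245 245 238 177 103  49  36  39 139 239 246
  246 242 198  91  75 121 105  52
[... 3227 characters left out ...]
52 137 102
   67  74  83  70  55  73 101 110]
 [ 32  33  33  35  50 114 136 112  94  92 132 152 152 147 139 137 115  85
   75  76  79 100 109 137 155 155]
 [ 31  34  32  34  34  50 117 153 163 154 144 140 138 112  74  59  75  97
  105 116 140 154 154 154 155 154]
 [ 35  33  33  33  32  32  69 123 141 123  98  70  56  73  91 105 156 167
  145 119 117 144 153 155 154 154]
 [ 47  37  32  34  32  33  34  50  58  55  74 100 110 138 153 154 202 195
  145 118  86 116 143 154 156 155]
 [ 85  44  34  34  36  48  63  79 100 111 137 155 155 153 156 155 154 154
  154 144 118  89 115 142 153 155]
 [133  86  55  65  77 101 124 145 154 155 154 155 154 156 154 154 154 176
  189 188 163 118  91 129 175 189]]
```

The digit is unchanged, so the finger slid over the ridge. I'll retry 4 mm lower and end the call at the end of the push to read the force and phase.

```bash
python3 -c "
from h import *
go(515,-305.2,130,78.5)"
```

```text
rows [-0.0169 -0.0194  0.1508  0.0035]
```

{"method": "servo_tool", "body": {
  "rows": [
    [-0.017, -0.02, 0, 0.003, 0.4],
    [-0.017, -0.02, 0.06, 0.003, 0.4],
    [-0.017, -0.02, 0.12, 0.003, 0.4],
    [-0.017, -0.02, 0.15, 0.003, 0.4],
    [-0.017, -0.02, 0.15, 0.003, 0.4],
    [-0.017, -0.02, 0.15, 0.003, 0.4]
  ]
}}

```text
time_s: 52.1
ee_pos: [514.7, -305.2, 129.8]
ee_rot: [-180.0, -0.0, 78.6]
force: [0.4, 0.4, -0.3]
gripper_width: 36.3
gripper_force: 0.0
```

{"method": "servo_tool", "body": {
  "rows": [
    [0, 0.02, 0, 0, 0.4],
    [0, 0.04, 0, 0, 0.4],
    [0, 0.06, 0, 0, 0.4],
    [0, 0.08, 0, 0, 0.4],
    [0, 0.1, 0, 0, 0.4],
    [0, 0.12, 0, 0, 0.4],
    [0, 0.12, 0, 0, 0.4]
  ]
}}

```text
time_s: 52.68
ee_pos: [539.5, -310.0, 130.0]
ee_rot: [179.9, 0.0, 78.6]
force: [-0.2, 1.1, 0.7]
gripper_width: 36.6
gripper_force: 0.0
```

```bash
python3 -c "
from h import *
s=grab('side');t=grab('top'); b=phase(s,t); print({k:v[0] for k,v in b.items()}); w=wheel('d'); np.save('pics/S2.npy',s); print(state()['ee_pos'],state()['force']);digit('d')
"
```

```text
{-60: 100, -54: 49, -48: 92, -42: 154, -36: 161, -30: 148, -24: 60, -18: 68, -12: 108, -6: 65, 0: 62, 6: 65, 12: 65, 18: 57, 24: 51, 30: 53, 36: 65, 42: 79, 48: 88, 54: 84, 60: 67}
red [([438.5, 254.5], 2), ([451.5, 264.5], 10), ([454.8, 271.6], 5)]
[ 538.2368402  -309.70374583  129.85521362] [-0.5315815   0.44465977 -0.08983755]
[[199 200 203 203 202 202 198 194 193 166 108  62  64  63  63  61  62  61
   62  62  65  69  71  65 107 148]
 [199 200 203 200 195 193 176 163 151 138 109  68  61  62  62  62  62  62
   64  63  66  71  71  63 110 151]
 [194 192 191 177 165 157 154 156 135 134 129  90  64  62  60  63  64  63
   62  63  67  70  71  58 119 154]
 [170 156 150 158 150 148 156 145  97  52  89  94  75  65  62  62  61  62
   63  61  67  70  70  53  70 126]
 [159 160 158 158 131  99 133 155 113  31  38  91 121  99  67  63  63  62
   62  62  68  71  67  50  36  71]
 [157 159 160 158 150 119  97 138 115  48  30  58 143 150  99  65  62  61
   63  62  67  72  65  48  33  36]
 [158 159 159 159 159 149 121 137 143 101  45  32  56 143 151 100  67  63
   62  62  68  71  60  43  36  33]
 [159
[... 1039 characters left out ...]
56 141 103
   70  76  83  72  57  76 102 112]
 [ 51  47  40  34  50 118 139 116  95  93 133 156 157 149 144 141 117  85
   76  78  82 103 114 142 156 159]
 [ 51  51  43  33  35  51 121 159 165 155 148 144 140 116  75  61  77  99
  108 118 143 157 159 159 159 158]
 [ 50  51  45  33  37  36  71 125 143 126  98  73  57  75  92 105 141 159
  149 121 121 146 157 160 159 159]
 [ 71  52  52  43  40  36  36  53  60  57  75 104 113 141 158 158 158 158
  149 119  91 118 147 158 158 159]
 [150  72  49  49  47  53  67  79 103 112 140 158 159 158 158 159 159 159
  159 149 121  92 118 147 158 158]
 [222 144  80 107 138 157 149 149 157 157 158 157 160 158 158 159 158 159
  159 159 149 120  94 132 179 176]]
```

{"method": "servo_tool", "body": {
  "rows": [
    [0, 0, -0.1, 0, 0.4],
    [0, 0, -0.2, 0, 0.4],
    [0, -0.12, -0.2, 0, 0.4],
    [0, -0.12, -0.2, 0, 0.4]
  ]
}}

```text
time_s: 53.17
ee_pos: [512.1, -304.5, 171.3]
ee_rot: [-179.9, 0.0, 78.5]
force: [-0.8, 0.4, -2.1]
gripper_width: 36.3
gripper_force: 0.0
```

```bash
python3 -c "
from h import *
w=wheel('e'); print(state()['ee_pos'],ncc('c','e'),ncc('b','e'));digit('e')
"
```

```text
red [([438.5, 254.5], 2), ([444.5, 253.0], 2), ([451.5, 264.2], 11), ([454.6, 271.4], 5)]
[ 513.37240338 -304.70946676  170.72606709] 0.958 0.889
[[194 194 197 197 196 196 192 189 188 186 171 154 141 127 145 151 120  73
   93 133 151 153 156 155 154 153]
 [194 193 197 194 188 188 170 160 147 144 154 154 152 152 154 131  79  26
   31  89 133 152 155 150 151 155]
 [190 187 186 173 162 151 149 151 128 130 144 145 138 144 152 110  44  27
   32  30  89 131 140 125 131 150]
 [167 149 147 153 147 145 152 140  93  51  90  99 106 144 148 101  36  27
   28  31  34  69  63  31  69 123]
 [155 155 154 153 127  93 131 150 109  32  36  90 141 171 185 150  80  34
   31  23  33  33  33  30  35  71]
 [155 155 154 154 144 118  95 134 112  42  31  55 140 181 186 186 135  47
   31  28  29  26  32  33  35  33]
 [154 152 154 153 154 145 119 133 139 100  44  32  55 141 181 186 159  97
   37  27  30  30  29  35  35  34]
 [154 154 153 154 153 156 154 168 182 148  79  34  31  55 139 173 170 128
   72  50  29  30  30  32  31  35]
 [148 145 150 156 154 165 176 178 171 137  87  51  31  31  56  96 104 119
  131 10
[... 853 characters left out ...]
51 138 103
   66  75  81  70  53  72  99 110]
 [ 35  34  32  35  51 113 137 113  92  90 131 152 151 145 139 137 114  83
   74  76  79 100 109 137 155 153]
 [ 36  34  33  34  36  48 117 153 161 152 143 139 138 111  74  60  73  98
  104 114 140 152 154 153 154 154]
 [ 35  32  34  34  35  31  68 123 139 122  95  69  54  71  90 105 138 154
  143 118 117 143 154 155 154 154]
 [ 43  34  34  33  33  36  29  52  57  54  72 101 109 138 153 174 170 153
  146 116  89 115 143 153 154 155]
 [ 84  44  36  32  33  46  62  79 100 109 137 154 152 153 153 209 202 153
  155 144 118  87 113 143 152 151]
 [131  84  52  60  76  98 123 145 155 155 154 154 155 154 153 154 154 153
  153 154 144 117  87 116 144 153]]
```

The wheel went on one digit: 8 → 7, with a loop-bottomed 6 next. The lower height works, so repeat with a crop from the same pose after each push.

{"method": "servo_tool", "body": {
  "rows": [
    [0, 0.006, 0.1, 0, 0.4],
    [0, 0.006, 0.2, 0, 0.4],
    [0, 0.006, 0.203, 0, 0.4],
    [0, 0.006, 0.203, 0, 0.4],
    [0, 0.03, 0.203, 0, 0.4],
    [0, 0.05, 0.203, 0, 0.4],
    [0, 0.07, 0.203, 0, 0.4],
    [0, 0.09, 0.203, 0, 0.4],
    [0, 0.11, 0.203, 0, 0.4],
    [0, 0.128, 0.203, 0, 0.4],
    [0, 0.128, 0.203, 0, 0.4],
    [0, 0.128, 0.1, 0, 0.4],
    [0, 0.128, 0, 0, 0.4],
    [0, 0, 0, 0, 0.4],
    [0, 0, 0, 0, 0.4]
  ]
}}

```text
time_s: 54.47
ee_pos: [512.1, -304.4, 171.2]
ee_rot: [-179.9, 0.0, 78.6]
force: [-0.4, 0.6, -0.6]
gripper_width: 36.5
gripper_force: 0.0
```

```bash
python3 -c "
from h import *
w=wheel('f'); print(state()['ee_pos'],ncc('c','f'),ncc('e','f'));digit('f')
" | cut -c1-110
```

```text
red [([438.5, 254.5], 2), ([444.5, 253.0], 2), ([451.5, 264.2], 11), ([454.5, 271.5], 4)]
[ 513.45590796 -304.70069038  170.69442755] 0.966 0.987
[[194 194 198 198 197 196 192 189 188 184 170 155 141 127 142 151 118  71
   94 135 152 153 154 153 155 154]
 [193 194 196 193 190 188 169 160 148 146 154 155 152 153 155 130  81  29
   33  90 134 152 154 150 152 154]
 [190 186 185 173 160 153 149 151 130 130 144 145 136 146 151 110  45  28
   31  32  88 131 143 124 130 151]
 [167 151 147 154 149 145 151 142  92  49  89  98 105 144 149  99  35  29
   28  33  32  70  62  32  69 122]
 [154 155 154 151 129  95 129 151 110  27  40  92 143 172 182 149  79  31
   26  27  28  33  33  34  32  70]
 [154 154 154 155 144 117  95 133 111  44  29  55 137 173 170 170 124  39
   30  34  29  29  32  33  32  35]
 [152 153 154 155 153 144 119 135 140  97  44  31  55  89  82  92 109  88
   47  30  27  30  27  35  37  30]
 [152 154 155 155 153 157 153 169 182 146  79  33  32  36  83 103 149 151
  114  73  36  31  29  26  35  35]
 [148 147 150 154 155 163 173 179 173 137  87  51  33  30  55  78 113 165
  185 14
[... 853 characters left out ...]
52 138 101
   67  73  81  70  53  73 100 110]
 [ 31  34  33  30  49  66 111 113  92  90 130 152 150 147 140 138 113  82
   76  76  78 101 111 137 154 152]
 [ 32  34  36  34  31  70 125 154 162 151 142 140 136 111  73  59  77  96
  103 115 138 153 153 154 154 153]
 [ 35  32  33  33  29  34  68 124 140 124  97  71  55  70  89 103 136 155
  144 118 117 144 152 156 154 153]
 [ 47  33  35  34  36  34  33  51  57  55  73  99 110 137 154 175 170 155
  144 116  88 116 143 152 154 155]
 [ 85  47  35  34  34  44  64  77 101 108 136 154 153 154 155 210 201 154
  154 144 117  89 114 142 152 154]
 [131  85  55  63  76 100 123 143 154 153 153 154 153 154 154 155 154 153
  154 154 143 117  87 116 144 155]]
```

Now 6 is set, with 5 next. A wrong stamp is fatal, so I roll on to the red 0 to confirm the count, saving a crop at each digit.

{"method": "servo_tool", "body": {
  "rows": [
    [0, 0.006, 0.1, 0, 0.4],
    [0, 0.006, 0.2, 0, 0.4],
    [0, 0.006, 0.203, 0, 0.4],
    [0, 0.006, 0.203, 0, 0.4],
    [0, 0.03, 0.203, 0, 0.4],
    [0, 0.05, 0.203, 0, 0.4],
    [0, 0.07, 0.203, 0, 0.4],
    [0, 0.09, 0.203, 0, 0.4],
    [0, 0.11, 0.203, 0, 0.4],
    [0, 0.128, 0.203, 0, 0.4],
    [0, 0.128, 0.203, 0, 0.4],
    [0, 0.128, 0.1, 0, 0.4],
    [0, 0.128, 0, 0, 0.4],
    [0, 0, 0, 0, 0.4],
    [0, 0, 0, 0, 0.4]
  ]
}}

```text
time_s: 55.77
ee_pos: [512.1, -304.4, 171.2]
ee_rot: [-179.9, 0.0, 78.6]
force: [-0.9, 1.1, -0.8]
gripper_width: 36.8
gripper_force: 0.0
```

```bash
python3 -c "
from h import *
w=wheel('g'); print(state()['ee_pos'],ncc('f','g'),ncc('e','g'));print(np.load('pics/w_g.npy').astype(int).mean(2)[9:21,12:30].astype(int))"
```

```text
red [([438.5, 254.5], 2), ([444.5, 253.0], 2), ([451.5, 264.2], 11), ([454.5, 271.5], 4)]
[ 513.46405625 -304.68353249  170.67219658] 0.988 0.98
[[161 152 148 151 130 129 144 144 136 143 150 111  44  27  29  30  89 131]
 [149 145 150 141  93  51  88  97 106 146 151 104  36  29  28  30  35  68]
 [127  93 131 150 110  28  38  86 140 179 194 155  79  29  30  29  31  35]
 [145 117  95 133 112  43  30  57 139 181 176 170 124  34  26  29  29  29]
 [154 145 118 135 140  97  46  30  55 140 124  93 109  89  47  31  28  30]
 [155 156 156 169 181 146  85  44  29  52  90 103 149 152 107  57  26  33]
 [156 163 176 177 172 137 119  93  35  29  55  77 115 164 170 120  58  28]
 [158 170 174 171 125 108 163 139  59  34  33  85 159 187 187 168 120  57]
 [133 166 173 150 101 136 165 138 108  79  37  87 159 186 181 175 154 107]
 [ 73 135 166 173 139  88  73 112 164 148  80  82 153 176 152 105 104 125]
 [ 31  73 134 160 130 102 134 169 184 184 144  96 127 135 101  67 113 144]
 [ 43  34  74  94 101 151 179 180 181 176 161 152 152 129  87  65 117 146]]
```

{"method": "servo_tool", "body": {
  "rows": [
    [0, 0.006, 0.1, 0, 0.4],
    [0, 0.006, 0.2, 0, 0.4],
    [0, 0.006, 0.203, 0, 0.4],
    [0, 0.006, 0.203, 0, 0.4],
    [0, 0.03, 0.203, 0, 0.4],
    [0, 0.05, 0.203, 0, 0.4],
    [0, 0.07, 0.203, 0, 0.4],
    [0, 0.09, 0.203, 0, 0.4],
    [0, 0.11, 0.203, 0, 0.4],
    [0, 0.128, 0.203, 0, 0.4],
    [0, 0.128, 0.203, 0, 0.4],
    [0, 0.128, 0.1, 0, 0.4],
    [0, 0.128, 0, 0, 0.4],
    [0, 0, 0, 0, 0.4],
    [0, 0, 0, 0, 0.4]
  ]
}}

```text
time_s: 57.07
ee_pos: [512.1, -304.4, 171.3]
ee_rot: [-179.9, 0.0, 78.5]
force: [-0.7, 0.1, -1.3]
gripper_width: 36.3
gripper_force: 0.0
```

```bash
python3 -c "
from h import *
w=wheel('h'); print(state()['ee_pos'],ncc('f','h'),ncc('g','h'));print(np.load('pics/w_h.npy').astype(int).mean(2)[9:21,12:30].astype(int))"
```

```text
red [([438.5, 254.5], 2), ([444.5, 253.0], 2), ([451.5, 264.2], 11), ([454.5, 271.5], 4)]
[ 513.44456002 -304.71014321  170.66641132] 0.99 0.991
[[161 153 149 151 129 129 143 144 136 145 150 111  45  28  29  33  89 131]
 [149 146 151 141  93  48  90  98 107 146 144  89  34  27  29  29  33  68]
 [128  95 129 150 109  29  34  89 140 177 172 123  57  30  25  28  29  35]
 [145 116  95 132 112  42  27  57 139 181 177 152 106  47  31  30  27  31]
 [154 144 119 131 138  98  44  32  56 140 127  95 123 101  45  33  29  28]
 [155 156 154 169 182 150  85  37  31  57  90 103 145 139  86  45  29  31]
 [156 166 174 179 180 166 116  46  28  30  56  74  92 119 130 104  57  28]
 [157 170 174 169 167 177 137  57  38  34  34  85 160 186 185 170 120  57]
 [133 161 170 149 115 143 148 100  92  81  34  86 160 186 182 174 154 106]
 [ 72 111 143 168 140  88  87 117 162 149  82  83 152 174 151 106 104 124]
 [ 36  50  63 129 129 103 153 182 182 184 146  95 127 137 102  69 113 145]
 [ 41  31  32  55  90 150 178 180 181 178 168 156 151 128  89  69 118 144]]
```

{"method": "servo_tool", "body": {
  "rows": [
    [0, 0.006, 0.1, 0, 0.4],
    [0, 0.006, 0.2, 0, 0.4],
    [0, 0.006, 0.203, 0, 0.4],
    [0, 0.006, 0.203, 0, 0.4],
    [0, 0.03, 0.203, 0, 0.4],
    [0, 0.05, 0.203, 0, 0.4],
    [0, 0.07, 0.203, 0, 0.4],
    [0, 0.09, 0.203, 0, 0.4],
    [0, 0.11, 0.203, 0, 0.4],
    [0, 0.128, 0.203, 0, 0.4],
    [0, 0.128, 0.203, 0, 0.4],
    [0, 0.128, 0.1, 0, 0.4],
    [0, 0.128, 0, 0, 0.4],
    [0, 0, 0, 0, 0.4],
    [0, 0, 0, 0, 0.4]
  ]
}}

```text
time_s: 58.37
ee_pos: [512.1, -304.4, 171.2]
ee_rot: [-179.9, 0.0, 78.6]
force: [-0.5, 0.7, -0.8]
gripper_width: 36.7
gripper_force: 0.0
```

```bash
python3 -c "
from h import *
w=wheel('i'); print(state()['ee_pos'],ncc('h','i'),ncc('g','i'))"
```

```text
red [([438.5, 254.5], 2), ([444.5, 253.0], 2), ([451.5, 264.2], 11), ([454.4, 271.2], 5)]
[ 513.47385872 -304.70939339  170.70335987] 0.994 0.986
```

{"method": "servo_tool", "body": {
  "rows": [
    [0, 0.006, 0.1, 0, 0.4],
    [0, 0.006, 0.2, 0, 0.4],
    [0, 0.006, 0.203, 0, 0.4],
    [0, 0.006, 0.203, 0, 0.4],
    [0, 0.03, 0.203, 0, 0.4],
    [0, 0.05, 0.203, 0, 0.4],
    [0, 0.07, 0.203, 0, 0.4],
    [0, 0.09, 0.203, 0, 0.4],
    [0, 0.11, 0.203, 0, 0.4],
    [0, 0.128, 0.203, 0, 0.4],
    [0, 0.128, 0.203, 0, 0.4],
    [0, 0.128, 0.1, 0, 0.4],
    [0, 0.128, 0, 0, 0.4],
    [0, 0, 0, 0, 0.4],
    [0, 0, 0, 0, 0.4]
  ]
}}

```text
time_s: 59.67
ee_pos: [512.1, -304.4, 171.2]
ee_rot: [-179.9, 0.0, 78.6]
force: [-1.1, 0.7, -1.2]
gripper_width: 36.5
gripper_force: 0.0
```

```bash
python3 -c "
from h import *
w=wheel('j'); print(state()['ee_pos'],ncc('h','j'),ncc('i','j'));
for n in 'hij':
  p=np.load(f'pics/w_{n}.npy').astype(int); d=p[...,0]-(p[...,1]+p[...,2])//2; print(n,d[15:32,6:24].clip(-9,99))"
```

```text
red [([438.5, 254.5], 2), ([444.5, 253.0], 2), ([451.5, 264.2], 11), ([436.0, 265.0], 1), ([454.4, 271.2], 5)]
[ 513.45794706 -304.69504016  170.66245855] 0.987 0.985
h [[32 33 32 31 33 33 31 24 18 15 17 16  9  3  3 -3  3  5]
 [33 33 25 19 27 29 23 17 16 16 15 17 13  5  1  0 -1  6]
 [32 32 23  4 -1  6 12 15 17 13  9 13 15 10 10  7 -1  8]
 [34 31 24 10  2 -1  6 11 13 15 13  8  8 11 16 15  6  8]
 [29 25 18  9  2  2 -2  1  5 13 11  9 15 18 17 19 14  7]
 [ 8  3  1  5  6  7  3 -1 -2  2  8 15 18 17 16 17 16 15]
 [ 0  1 -1  2  9 12  7  1  0  2 12 15 16 17 17 15 14 14]
 [ 1  2 -1  4  5  9 12  7  1  1  5 14 16 15 15 14 13 14]
 [ 1  0  1  0 -1  3 12  9  4  3  0  8 13 15 13 14 15 15]
 [-2  2  1  1  2  0  1  4 11 11  8  8 13 16 15 14 14 13]
 [ 6 -1  1  2  1  3  2  5 12 15 15 15 13 14 14 10  6  6]
 [16  6  1  3  0  1  3  0  5 11 14 11  9  6  8 13 17 20]
 [27 16  4 -2 -1 -2  0  3  2  4  6  8 13 19 23 29 33 39]
 [33 26 16  6  1  2  2  6 10 15 20 20 28 32 32 33 33 35]
 [36 32 27 16  8 10 15 20 26 30 33 33 34 32 31 32 33 32]
 [32 36 32 27 22 25 30 33 32 33 33 32 32 33 33 32 33 33]
 [18 36 32 32 33 33
[... 1282 characters left out ...]
15 17 18 14  7]
 [11  3  1  3  6  8  6  0  5  7  8 14 18 17 17 16 14 15]
 [ 0 -1  1  0 10 27 28  2  0  2 11 14 17 17 17 15 14 14]
 [ 0 -2  1 -2 15 64 35 10  6 -1  4 13 16 17 16 14 15 14]
 [ 1  0  2  3  1  1 12 27 27  4  0  7 14 15 14 15 15 15]
 [-1  0  0  2  0  0 21 60 34 10  9  8 11 15 14 14 12 15]
 [ 5  2  1  2  1  1  0  3 11 14 15 14 14 13 13 11  4  6]
 [15  4  1  1  1  2  2  1  4 11 14 12  8  5  8 13 18 20]
 [27 17  5  1  0  0  1  0  3  4  7  7 13 19 22 29 33 39]
 [32 27 16  4  2 -2  1  5  9 15 18 21 28 33 33 32 33 35]
 [37 33 27 16  6 10 13 20 23 31 33 33 32 33 33 33 33 34]
 [32 37 32 28 22 25 29 33 32 32 32 33 33 32 32 32 33 32]
 [18 36 32 32 34 33 32 32 32 33 33 32 33 32 32 33 33 38]]
```

A red 0 shows two places below the top, so 2 is set now and the crops are labelled: j=2, i=3, h=4, g=5. Now roll up to 5, checking against the crops.

{"method": "servo_tool", "body": {
  "rows": [
    [0, 0.03, 0, 0, 0.4],
    [0, 0.03, 0.1, 0, 0.4],
    [0, 0.03, 0.203, 0, 0.4],
    [0, 0.03, 0.203, 0, 0.4],
    [0, 0.03, 0.203, 0, 0.4],
    [0, 0.01, 0.203, 0, 0.4],
    [0, -0.01, 0.203, 0, 0.4],
    [0, -0.03, 0.203, 0, 0.4],
    [0, -0.05, 0.203, 0, 0.4],
    [0, -0.07, 0.203, 0, 0.4],
    [0, -0.092, 0.203, 0, 0.4],
    [0, -0.092, 0.203, 0, 0.4],
    [0, -0.092, 0.1, 0, 0.4],
    [0, -0.092, 0, 0, 0.4],
    [0, 0, 0, 0, 0.4],
    [0, 0, 0, 0, 0.4]
  ]
}}

```text
time_s: 61.05
ee_pos: [517.1, -305.9, 171.2]
ee_rot: [179.7, 0.1, 78.6]
force: [0.5, -1.2, -0.6]
gripper_width: 36.6
gripper_force: 0.0
```

```bash
python3 -c "
from h import *
w=wheel('n'); print(state()['ee_pos'],{k:ncc('n',k) for k in 'efghij'})"
```

```text
red [([438.5, 254.5], 2), ([444.5, 253.0], 2), ([451.5, 264.2], 11), ([454.6, 271.4], 5)]
[ 515.18289478 -305.12031801  169.95037897] {'e': 0.966, 'f': 0.97, 'g': 0.971, 'h': 0.98, 'i': 0.974, 'j': 0.967}
```

{"method": "servo_tool", "body": {
  "rows": [
    [0, 0, 0, 0, 0.4],
    [0, 0, 0, 0, 0.4],
    [0, 0, 0, 0, 0.4]
  ]
}}

```text
time_s: 61.35
ee_pos: [513.6, -304.6, 169.2]
ee_rot: [-179.9, -0.0, 78.6]
force: [-0.1, 0.2, -0.7]
gripper_width: 36.6
gripper_force: 0.0
```

```bash
python3 -c "
from h import *
w=wheel('n'); print(state()['ee_pos'],{k:ncc('n',k) for k in 'efghij'})"
```

```text
red [([438.5, 254.5], 2), ([444.5, 253.0], 2), ([451.5, 264.2], 11), ([454.4, 271.2], 5)]
[ 513.84077139 -304.7030316   169.41884822] {'e': 0.983, 'f': 0.988, 'g': 0.988, 'h': 0.997, 'i': 0.991, 'j': 0.984}
```

```bash
python3 -c "
from h import *
f=lambda n:np.load(f'pics/w_{n}.npy').astype(int).mean(2)[8:30,6:30]
for k in 'efghij':
  d=np.abs(f('n')-f(k)); print(k,d.mean().round(2),(d>15).sum())
print((f('n')-f('h')).astype(int)[0:16]); print((f('n')-f('i')).astype(int)[:16])"
```

```text
e 4.42 40
f 3.73 34
g 3.75 37
h 1.43 3
i 2.75 23
j 4.43 42
[[ 1  0  0  1  0 -1  0  0  0  1  0  0  0  0  1 -8 -6  0  1  1 -2  2 -1  1]
 [ 0  2  0  0  0  2  0  0  0  1  1  0  2  2  2  1  1 -1 -2  0  3  0  1  1]
 [ 1  1  0  0  1  0  0  0  0  0  0  1 -2  0 -2  0  0  3 -6  1  0  0  2  0]
 [ 1  2  0 -1  0  0  0  0  2  1  0  1  4 -2  1  1  0 -2  1  0  6  1  1  0]
 [-1  0  2  1  1  1  1  1  0  2  1  2  3 -3  0 -1  1  0 -2 -1  0  0  3 -3]
 [ 1  0  2  0  2  0  2  1  0  1  0  1  0 -4  0 -1  0 -3  0 -2 -1 -5  0  0]
 [ 0  0  0  2 -1  1  0  1  1  0  0  0  0 -5  0 -1  0  1  0  1  0  0  1 -1]
 [ 0  1  0  1  0  0  0  0  2  1  2  0  0  1 -4  1  1  1  0  0  1  1  1 -2]
 [ 1  1  0 -1  1  1  0  0  0  2  0  0  0  3 -1  1 -3  2  0  2  2  0  0  1]
 [ 1  2  0  0  3  1  0  0  1  0  0  0  1  1  0  0  1  0  0  0  1  0  1  1]
 [ 1  0  1  1  0  3  1  0  1  0  2  0  0  2  1  0 -1  0  1  1  0  1  0  1]
 [ 1 -1  0 -1 -2  0 -3  0 -1  0  0  0  1  1  1  1  0  1  1  0  0 -5  1  0]
 [ 1 -3  1  3  0  2  4 -1  0 -1  1  2  0  0  0  0  0  0  0  1  1  0  0  1]
 [-4  3  2  1  1 -1 -3 -2  6  0  0  0  1  1 -1  1  1  2  0  0  0  
[... 1076 characters left out ...]
 0   0   1   6  -1   1   1  28  47  19   0   1   0  -1   2   1  -1
    0   0   0   0   0   0]
 [  0  -2   1   2  -1   0   0   1  53  51   6 -21   1   7  -1   1   0  -1
    0   0   0   1   0   0]
 [  1   0   0  -1   0   0  -1   0   1  -2 -40 -60   3  11   0   1   2   1
   -1   0   1  -2   0   2]
 [  0  -2   1   0  -2   2   1   0   0 -22 -56 -22   0   0   0   0   5   5
    0   0   1   1   1   0]
 [  0   2   4  -2   0   4   4   0   1   2   0   0   0   1   0   1   1   0
    1  -1   0   1   0   1]
 [  2  -2   1   3  -2  20  13  -1   2   1   1   0  -1   0  -1   0   0   0
    1   1  -2   0   0   1]
 [  1   2   1  -1  -3   1   0   0   0   0   1   0   0   2   1   2   2   0
    0   0   1   0   0   1]]
```

It now shows 4 (identical to crop h), so the upward push went two digits. Use a shorter push for the last one.

{"method": "servo_tool", "body": {
  "rows": [
    [0, 0.03, 0, 0, 0.4],
    [0, 0.03, 0, 0, 0.4],
    [0, 0.03, 0.1, 0, 0.4],
    [0, 0.03, 0.197, 0, 0.4],
    [0, 0.03, 0.197, 0, 0.4],
    [0, 0.03, 0.197, 0, 0.4],
    [0, 0.01, 0.197, 0, 0.4],
    [0, -0.01, 0.197, 0, 0.4],
    [0, -0.03, 0.197, 0, 0.4],
    [0, -0.045, 0.197, 0, 0.4],
    [0, -0.06, 0.197, 0, 0.4],
    [0, -0.06, 0.197, 0, 0.4],
    [0, -0.06, 0.1, 0, 0.4],
    [0, -0.06, 0, 0, 0.4],
    [0, -0.06, 0, 0, 0.4],
    [0, 0, 0, 0, 0.4],
    [0, 0, 0, 0, 0.4],
    [0, 0, 0, 0, 0.4],
    [0, 0, 0, 0, 0.4],
    [0, 0, 0, 0, 0.4]
  ]
}}

```text
time_s: 63.07
ee_pos: [513.8, -304.7, 169.3]
ee_rot: [-179.9, -0.0, 78.6]
force: [-0.1, 0.3, -0.6]
gripper_width: 36.3
gripper_force: 0.0
```

```bash
cat >> h.py <<'E'
def which(n="n"):
    wheel(n); f=lambda n:np.load(f'pics/w_{n}.npy').astype(int).mean(2)[8:30,6:30]
    for k,v in zip('efghij',(7,6,5,4,3,2)):
        d=np.abs(f(n)-f(k)); print(v,d.mean().round(2),(d>15).sum(),end=" | ")
    print(state()["ee_pos"].round(1))
E
python3 -c "
from h import *
which()"
```

```text
red [([438.5, 254.5], 2), ([444.0, 253.0], 1), ([451.5, 264.2], 11), ([454.5, 271.5], 4)]
7 30.72 222 | 6 30.49 222 | 5 29.88 223 | 4 30.16 218 | 3 30.33 224 | 2 29.64 216 | [ 514.  -304.8  169.5]
```

```bash
python3 -c "
from h import *
s=grab('side');t=grab('top'); b=phase(s,t); print({k:v[0] for k,v in b.items()})
print({k:ncc('n',k) for k in 'sb'}); digit('n')"
```

```text
{-60: 84, -54: 134, -48: 142, -42: 121, -36: 84, -30: 152, -24: 152, -18: 132, -12: 42, -6: 31, 0: 82, 6: 96, 12: 72, 18: 50, 24: 37, 30: 47, 36: 74, 42: 94, 48: 105, 54: 94, 60: 69}
{'s': 0.885, 'b': 0.584}
[[194 197 198 198 196 197 192 190 189 187 173 155 123  81 100 141 155 154
  155 148 129 129 149 156 154 155]
 [193 196 198 196 190 189 172 160 152 148 155 152 105  51 117 148 154 155
  150 116  62  49 116 148 155 155]
 [190 186 187 173 162 153 151 154 155 154 151 130  81  31  49 115 149 151
  118  61  33  31  51 115 148 156]
 [167 152 148 154 149 146 151 154 154 153 131  82  41  24  32  50 115 130
   87  33  32  32  30  48 115 149]
 [155 157 155 155 125  91 131 152 154 148 130 102  59  28  28  32  51  84
   74  36  31  28  30  33  50 116]
 [156 155 155 147 117  86  91 133 158 169 185 174 115  36  29  29  30  55
   64  53  36  33  34  31  35  32]
 [155 155 154 117  55  74  91 130 172 186 187 181 133  83  59  30  25  31
   34  65  61  39  34  29  32  31]
 [155 154 153 132  85  45  78 147 180 184 178 140 122 149 115  36  26  27
   32  86 107  85  46  34  32  31]
 [155 153 154 156 13
[... 915 characters left out ...]
52 137 101
   65  75  83  70  55  72 100 109]
 [ 29  33  31  33  32  76 136 161 165 165 158 152 153 146 141 139 116  84
   77  78  79  99 111 137 154 154]
 [ 30  34  29  32  38  69 124 153 162 153 143 140 138 111  74  61  74  98
  105 113 141 152 154 154 155 154]
 [ 31  31  29  35  33  33  70 123 141 123  97  70  54  73  90 105 138 155
  145 117 120 143 154 154 156 155]
 [ 46  33  31  36  32  34  33  50  57  56  73 102 111 138 155 154 153 153
  146 118  89 118 142 154 155 154]
 [ 86  45  35  32  34  46  64  78 100 110 137 154 154 154 155 155 154 155
  155 145 117  88 116 144 153 154]
 [133  85  57  63  78 100 123 144 154 155 154 155 154 154 154 155 155 155
  156 154 145 115  86 117 145 156]]
```

The wheel rests about halfway after the short push. The standard forward push should settle it on the lower digit, so do that and identify it.

{"method": "servo_tool", "body": {
  "rows": [
    [0, 0.004, 0.1, 0, 0.4],
    [0, 0.004, 0.19, 0, 0.4],
    [0, 0.004, 0.196, 0, 0.4],
    [0, 0.004, 0.196, 0, 0.4],
    [0, 0.03, 0.196, 0, 0.4],
    [0, 0.05, 0.196, 0, 0.4],
    [0, 0.07, 0.196, 0, 0.4],
    [0, 0.09, 0.196, 0, 0.4],
    [0, 0.11, 0.196, 0, 0.4],
    [0, 0.125, 0.196, 0, 0.4],
    [0, 0.125, 0.196, 0, 0.4],
    [0, 0.125, 0.1, 0, 0.4],
    [0, 0.125, 0, 0, 0.4],
    [0, 0, 0, 0, 0.4],
    [0, 0, 0, 0, 0.4],
    [0, 0, 0, 0, 0.4],
    [0, 0, 0, 0, 0.4]
  ]
}}

```text
time_s: 64.63
ee_pos: [514.8, -305.0, 169.7]
ee_rot: [-180.0, -0.0, 78.6]
force: [0.0, 0.2, 0.0]
gripper_width: 36.5
gripper_force: 0.0
```

```bash
python3 -c "
from h import *
which()"
```

```text
red [([438.5, 254.5], 2), ([444.5, 253.0], 2), ([451.5, 264.2], 11), ([454.6, 271.4], 5)]
7 4.1 39 | 6 4.86 48 | 5 4.81 48 | 4 3.1 24 | 3 1.59 6 | 2 4.75 45 | [ 515.  -305.   169.5]
```

It shows 3. On the upward pushes the other finger was touching the neighbouring ridge, so I open wider to keep it clear and push up once.

{"method": "servo_tool", "body": {
  "rows": [
    [0, -0.035, 0, 0, 0.66],
    [0, -0.035, 0, 0, 0.66],
    [0, -0.035, 0, 0, 0.66],
    [0, -0.035, 0, 0, 0.66],
    [0, -0.035, 0.1, 0, 0.66],
    [0, -0.035, 0.197, 0, 0.66],
    [0, -0.035, 0.197, 0, 0.66],
    [0, -0.06, 0.197, 0, 0.66],
    [0, -0.08, 0.197, 0, 0.66],
    [0, -0.1, 0.197, 0, 0.66],
    [0, -0.12, 0.197, 0, 0.66],
    [0, -0.14, 0.197, 0, 0.66],
    [0, -0.165, 0.197, 0, 0.66],
    [0, -0.165, 0.197, 0, 0.66],
    [0, -0.165, 0.1, 0, 0.66],
    [0, -0.165, 0, 0, 0.66],
    [0, 0, 0, 0, 0.4],
    [0, 0, 0, 0, 0.4],
    [0, 0, 0, 0, 0.4],
    [0, 0, 0, 0, 0.4]
  ]
}}

```text
time_s: 66.35
ee_pos: [513.8, -304.6, 169.2]
ee_rot: [-179.9, -0.0, 78.6]
force: [0.2, 0.7, -0.7]
gripper_width: 37.5
gripper_force: 0.0
```

{"method": "servo_tool", "body": {
  "rows": [
    [0, 0, 0, 0, 0.4],
    [0, 0, 0, 0, 0.4]
  ]
}}

```text
time_s: 66.52
ee_pos: [513.7, -304.7, 169.6]
ee_rot: [-179.9, -0.0, 78.6]
force: [0.6, -0.1, -0.7]
gripper_width: 36.4
gripper_force: 0.0
```

```bash
python3 -c "
from h import *
which(); s=grab('side'); print({k:v[0] for k,v in phase(s,s).items()})"
```

```text
red [([438.5, 254.5], 2), ([444.5, 253.0], 2), ([451.5, 264.2], 11), ([454.6, 271.4], 5)]
7 4.71 44 | 6 3.97 38 | 5 4.0 42 | 4 1.68 6 | 3 3.1 26 | 2 4.71 48 | [ 513.8 -304.8  169.8]
{-60: 85, -54: 44, -48: 90, -42: 151, -36: 143, -30: 131, -24: 53, -18: 62, -12: 125, -6: 126, 0: 62, 6: 35, 12: 30, 18: 54, 24: 78, 30: 80, 36: 79, 42: 81, 48: 86, 54: 83, 60: 66}
```

One clean click up to 4, and the phase reads "set". Repeat the same push for 5.

{"method": "servo_tool", "body": {
  "rows": [
    [0, -0.03, 0, 0, 0.66],
    [0, -0.03, 0, 0, 0.66],
    [0, -0.03, 0, 0, 0.66],
    [0, -0.03, 0, 0, 0.66],
    [0, -0.03, 0.1, 0, 0.66],
    [0, -0.03, 0.197, 0, 0.66],
    [0, -0.03, 0.197, 0, 0.66],
    [0, -0.055, 0.197, 0, 0.66],
    [0, -0.075, 0.197, 0, 0.66],
    [0, -0.095, 0.197, 0, 0.66],
    [0, -0.115, 0.197, 0, 0.66],
    [0, -0.135, 0.197, 0, 0.66],
    [0, -0.16, 0.197, 0, 0.66],
    [0, -0.16, 0.197, 0, 0.66],
    [0, -0.16, 0.1, 0, 0.66],
    [0, -0.16, 0, 0, 0.66],
    [0, 0, 0, 0, 0.4],
    [0, 0, 0, 0, 0.4],
    [0, 0, 0, 0, 0.4],
    [0, 0, 0, 0, 0.4]
  ]
}}

```text
time_s: 68.28
ee_pos: [513.7, -304.6, 169.2]
ee_rot: [-179.9, -0.0, 78.6]
force: [0.3, -0.1, -0.7]
gripper_width: 37.7
gripper_force: 0.0
```

{"method": "servo_tool", "body": {
  "rows": [
    [0, 0, 0, 0, 0.4],
    [0, 0, 0, 0, 0.4]
  ]
}}

```text
time_s: 68.45
ee_pos: [513.7, -304.7, 169.6]
ee_rot: [-179.9, -0.0, 78.6]
force: [0.1, -0.0, -0.2]
gripper_width: 36.4
gripper_force: 0.0
```

```bash
python3 -c "
from h import *
which(); s=grab('side'); print({k:v[0] for k,v in phase(s,s).items()})
# also check rack still full
m=mask(s,(15,120,60),(28,255,255));nn,l,st,c=cv2.connectedComponentsWithStats(m); print([(c[k].round(1).tolist(),int(st[k,4])) for k in range(1,nn) if 60<st[k,4]<900])
p,e=tri((481.9,129.1),(484.3,238.8)); print(p)"
```

```text
red [([438.5, 254.5], 2), ([444.5, 253.0], 2), ([451.5, 264.2], 11), ([454.4, 271.2], 5)]
7 5.63 54 | 6 4.31 42 | 5 1.69 7 | 4 4.09 42 | 3 4.78 52 | 2 4.43 41 | [ 513.9 -304.8  169.7]
{-60: 93, -54: 45, -48: 97, -42: 152, -36: 139, -30: 146, -24: 56, -18: 61, -12: 130, -6: 133, 0: 65, 6: 34, 12: 30, 18: 54, 24: 78, 30: 80, 36: 80, 42: 81, 48: 85, 54: 82, 60: 67}
[([362.2, 163.7], 195), ([372.7, 169.7], 186), ([383.8, 176.4], 194), ([395.6, 183.8], 207), ([407.7, 191.3], 228), ([463.3, 207.9], 89)]
[ 605.33334624 -321.76359787  171.66675086]
```

5 is set: the crop match and phase are right, and the digit is centred on the pointers. Now shut the fingers and go above the plunger knob.

```bash
python3 -c "
from h import *
go(605,-321.5,172,None)"
```

```text
rows [ 0.0088  0.4624 -0.0108  0.    ]
```

{"method": "servo_tool", "body": {
  "rows": [
    [0, 0, -0.2, 0, 0],
    [0, 0, -0.3, 0, 0],
    [0, 0.15, -0.3, 0, 0],
    [0.009, 0.3, -0.3, 0, 0],
    [0.009, 0.462, -0.3, 0, 0],
    [0.009, 0.462, -0.2, 0, 0],
    [0.009, 0.462, -0.05, 0, 0],
    [0.009, 0.462, -0.01, 0, 0],
    [0.009, 0.462, -0.01, 0, 0],
    [0.009, 0.462, -0.01, 0, 0]
  ]
}}

```text
time_s: 69.38
ee_pos: [605.3, -321.6, 172.4]
ee_rot: [-180.0, -0.0, 78.6]
force: [0.8, -0.6, 1.6]
gripper_width: 0.6
gripper_force: 0.0
```

{"method": "servo_tool", "body": {
  "rows": [
    [0, 0, 0.04, 0, 0],
    [0, 0, 0.06, 0, 0],
    [0, 0, 0.08, 0, 0],
    [0, 0, 0.1, 0, 0],
    [0, 0, 0.1, 0, 0],
    [0, 0, 0.1, 0, 0]
  ]
}}

```text
time_s: 69.88
ee_pos: [605.8, -321.9, 153.8]
ee_rot: [179.9, 0.0, 78.6]
force: [-1.2, 0.6, 6.8]
gripper_width: 0.4
gripper_force: 3.3
```

{"method": "servo_tool", "body": {
  "rows": [
    [0, 0, 0.01, 0, 0],
    [0, 0, 0.02, 0, 0],
    [0, 0, 0.03, 0, 0],
    [0, 0, 0.035, 0, 0],
    [0, 0, 0.035, 0, 0],
    [0, 0, 0.035, 0, 0]
  ]
}}

```text
time_s: 70.38
ee_pos: [605.9, -321.9, 147.7]
ee_rot: [179.8, 0.1, 78.6]
force: [-2.8, 1.4, 9.6]
gripper_width: 0.6
gripper_force: 4.6
```

{"method": "servo_tool", "body": {
  "rows": [
    [0, 0, 0.01, 0, 0],
    [0, 0, 0.02, 0, 0],
    [0, 0, 0.025, 0, 0],
    [0, 0, 0.025, 0, 0],
    [0, 0, 0.025, 0, 0]
  ]
}}

```text
time_s: 70.8
ee_pos: [606.0, -322.0, 145.7]
ee_rot: [179.7, 0.1, 78.6]
force: [-4.9, 2.0, 19.1]
gripper_width: 0.5
gripper_force: 9.6
```

19 N, beyond the spring's 12 N, and barely moving: it is at the stop. One small extra press, then release.

{"method": "servo_tool", "body": {
  "rows": [
    [0, 0, 0.01, 0, 0],
    [0, 0, 0.01, 0, 0],
    [0, 0, 0.01, 0, 0]
  ]
}}

```text
time_s: 71.05
ee_pos: [606.1, -322.0, 145.6]
ee_rot: [179.6, 0.1, 78.6]
force: [-6.4, 3.6, 25.5]
gripper_width: 0.7
gripper_force: 13.0
```

{"method": "servo_tool", "body": {
  "rows": [
    [0, 0, -0.05, 0, 0],
    [0, 0, -0.15, 0, 0],
    [0, 0, -0.3, 0, 0],
    [0, 0, -0.5, 0, 0],
    [0, -0.2, -0.5, 0, 0.4],
    [0, -0.35, -0.5, 0, 0.4],
    [0, -0.46, -0.45, 0, 0.4],
    [0, -0.46, -0.25, 0, 0.4],
    [0, -0.46, -0.12, 0, 0.4],
    [0, -0.46, -0.12, 0, 0.4],
    [0, -0.46, -0.12, 0, 0.4]
  ]
}}

```text
time_s: 71.97
ee_pos: [514.8, -303.0, 161.5]
ee_rot: [-179.9, -0.0, 78.6]
force: [0.7, -0.6, 0.2]
gripper_width: 36.5
gripper_force: 0.0
```

```bash
python3 -c "
from h import *
which(); s=grab('side'); r=mask(s,(0,170,80),(6,255,255)); n,l,st,c=cv2.connectedComponentsWithStats(r); print([(c[k].round(1).tolist(),st[k].tolist()) for k in range(1,n) if 100<st[k,4]<400])
go(513.4,-304.7,170.7,78.5)"
```

```text
red [([438.5, 254.5], 2), ([444.0, 253.0], 1), ([451.5, 264.2], 11), ([454.8, 271.6], 5)]
7 6.55 60 | 6 5.23 47 | 5 2.68 13 | 4 5.02 48 | 3 5.76 56 | 2 5.31 47 | [ 516.1 -303.7  163.1]
[([484.3, 238.9], [476, 233, 18, 13, 177])]
rows [-0.0065 -0.0158 -0.034   0.0008]
```

Stamped: z did not change at 25 N. The plunger is back up at side (484,239) and 5 still shows. Back to the hover pose, then roll down.

{"method": "servo_tool", "body": {
  "rows": [
    [-0.006, -0.012, -0.034, 0, 0.4],
    [-0.006, -0.012, -0.034, 0, 0.4],
    [-0.006, -0.012, -0.034, 0, 0.4]
  ]
}}

```text
time_s: 72.32
ee_pos: [513.7, -304.7, 170.7]
ee_rot: [179.8, 0.1, 78.6]
force: [0.2, -0.2, 0.2]
gripper_width: 36.2
gripper_force: 0.0
```

{"method": "servo_tool", "body": {
  "rows": [
    [0, 0.006, 0.1, 0, 0.4],
    [0, 0.006, 0.2, 0, 0.4],
    [0, 0.006, 0.203, 0, 0.4],
    [0, 0.006, 0.203, 0, 0.4],
    [0, 0.03, 0.203, 0, 0.4],
    [0, 0.05, 0.203, 0, 0.4],
    [0, 0.07, 0.203, 0, 0.4],
    [0, 0.09, 0.203, 0, 0.4],
    [0, 0.11, 0.203, 0, 0.4],
    [0, 0.128, 0.203, 0, 0.4],
    [0, 0.128, 0.203, 0, 0.4],
    [0, 0.128, 0.1, 0, 0.4],
    [0, 0.128, 0, 0, 0.4],
    [0, 0, 0, 0, 0.4],
    [0, 0, 0, 0, 0.4]
  ]
}}

```text
time_s: 73.57
ee_pos: [510.3, -303.5, 170.0]
ee_rot: [-179.9, 0.0, 78.6]
force: [-1.2, 0.8, 0.0]
gripper_width: 36.3
gripper_force: 0.0
```

{"method": "servo_tool", "body": {
  "rows": [
    [0, 0.006, 0.1, 0, 0.4],
    [0, 0.006, 0.2, 0, 0.4],
    [0, 0.006, 0.203, 0, 0.4],
    [0, 0.006, 0.203, 0, 0.4],
    [0, 0.03, 0.203, 0, 0.4],
    [0, 0.05, 0.203, 0, 0.4],
    [0, 0.07, 0.203, 0, 0.4],
    [0, 0.09, 0.203, 0, 0.4],
    [0, 0.11, 0.203, 0, 0.4],
    [0, 0.128, 0.203, 0, 0.4],
    [0, 0.128, 0.203, 0, 0.4],
    [0, 0.128, 0.1, 0, 0.4],
    [0, 0.128, 0, 0, 0.4],
    [0, 0, 0, 0, 0.4],
    [0, 0, 0, 0, 0.4]
  ]
}}

```text
time_s: 74.82
ee_pos: [510.3, -303.5, 170.0]
ee_rot: [-179.9, 0.0, 78.6]
force: [-1.2, 1.2, -0.6]
gripper_width: 36.5
gripper_force: 0.0
```

{"method": "servo_tool", "body": {
  "rows": [
    [0, 0.006, 0.1, 0, 0.4],
    [0, 0.006, 0.2, 0, 0.4],
    [0, 0.006, 0.203, 0, 0.4],
    [0, 0.006, 0.203, 0, 0.4],
    [0, 0.03, 0.203, 0, 0.4],
    [0, 0.05, 0.203, 0, 0.4],
    [0, 0.07, 0.203, 0, 0.4],
    [0, 0.09, 0.203, 0, 0.4],
    [0, 0.11, 0.203, 0, 0.4],
    [0, 0.128, 0.203, 0, 0.4],
    [0, 0.128, 0.203, 0, 0.4],
    [0, 0.128, 0.1, 0, 0.4],
    [0, 0.128, 0, 0, 0.4],
    [0, 0, 0, 0, 0.4],
    [0, 0, 0, 0, 0.4]
  ]
}}

```text
time_s: 76.07
ee_pos: [510.4, -303.4, 170.0]
ee_rot: [-179.9, 0.0, 78.6]
force: [-0.5, 0.3, -0.0]
gripper_width: 36.6
gripper_force: 0.0
```

```bash
python3 -c "
from h import *
which()
p=np.load('pics/w_n.npy').astype(int); d=p[...,0]-(p[...,1]+p[...,2])//2; print(d[8:30,6:28].clip(-9,99))"
```

```text
red [([438.5, 254.5], 2), ([444.5, 253.0], 2), ([451.5, 264.2], 11), ([454.5, 271.5], 4)]
7 5.25 45 | 6 5.09 52 | 5 4.37 41 | 4 4.64 47 | 3 4.62 46 | 2 1.41 6 | [ 511.7 -303.7  169.5]
[[16 16 17 16 18 18 19 19 20 23 26 31 31 33 35 36 33 28 14 -1 -1 17]
 [16 17 17 17 19 24 27 27 31 31 27 27 35 42 57 47 31 22  3 -1 -1  0]
 [18 19 22 27 32 31 37 44 38 30 18  6 53 92 95 50 26 15  0  0  0  2]
 [27 31 33 33 34 32 57 99 68 38 22 -2 15 46 45 28 19 14  7  0  0  1]
 [33 32 33 32 33 32 38 65 99 63 24  4 -3  5 14 16 17 17 13  2  2 -3]
 [33 34 34 33 32 33 33 39 64 56 27  8  2  1  4  6  8 12 13  8 -1  1]
 [33 33 32 34 33 32 33 32 33 24 19 14  9  3  0  0  5 10 14 12  4  2]
 [33 33 31 30 32 33 31 24 17 17 18 18 14  9  3 -3  3  9  9 11 12  9]
 [33 33 24 20 27 28 22 17 17 17 18 18 18 14  6  2  0  9 16 19 18 15]
 [33 32 23  4  0  4 13 17 16 17 17 18 17 13 10  8  1  6 16 18 24 28]
 [32 32 23 11  1 -1  5 11 17 17 18 13  9  8 16 13  6  6 14 20 49 99]
 [30 25 19 10  4  1  0  5 13 15 13  8 12 15 18 18 13  9 12 28 64 99]
 [10  1  0  5  6  8  8  1  4  8  9 14 17 17 16 16 15 14 14 35 84 99]
 [-1 -1  2 -2  9 28 29  2  0  1 12 15 17 17 17 15 15 14 16 41 99 99]
 [ 0  0  0  2 16 61 35  8  7  1  5 13 17 17 14 14 14 16 16 45 99 99]
 [ 0  3  2  0 -1 -1 13 26 26  4  0  9 14 14 14 15 15 14 25 63 99 82]
 [ 3  1  2  0 -1  4 21 60 33 10  8  8 11 14 15 15 14 13 20 64 91 55]
 [ 3  1  3  0  2  1 -3  3 12 15 16 15 13 13 14 10  5  6 19 41 40 39]
 [16  3  1 -1  2  1  1  0  4 10 13 12  8  7  7 13 16 19 28 33 47 85]
 [27 17  5  2 -1  1 -3  0  0  4  6  9 14 19 21 29 34 33 32 32 39 65]
 [33 28 15  7  1  0  1  6 11 14 19 21 28 33 33 32 33 33 33 33 33 39]
 [32 33 27 15  7 11 14 19 25 32 33 32 32 32 33 33 33 33 32 33 34 32]]
```

It shows 2 as expected. Two more clicks. The pose now settles about 2 mm further back, so I add a little to the push end.

{"method": "servo_tool", "body": {
  "rows": [
    [0, 0.01, 0.1, 0, 0.4],
    [0, 0.01, 0.197, 0, 0.4],
    [0, 0.01, 0.197, 0, 0.4],
    [0, 0.01, 0.197, 0, 0.4],
    [0, 0.03, 0.197, 0, 0.4],
    [0, 0.05, 0.197, 0, 0.4],
    [0, 0.07, 0.197, 0, 0.4],
    [0, 0.09, 0.197, 0, 0.4],
    [0, 0.11, 0.197, 0, 0.4],
    [0, 0.13, 0.197, 0, 0.4],
    [0, 0.13, 0.197, 0, 0.4],
    [0, 0.13, 0.1, 0, 0.4],
    [0, 0.13, 0, 0, 0.4],
    [0, 0, 0, 0, 0.4],
    [0, 0, 0, 0, 0.4]
  ]
}}

```text
time_s: 77.37
ee_pos: [510.3, -303.4, 170.0]
ee_rot: [-179.9, 0.0, 78.6]
force: [-0.2, 0.5, -1.1]
gripper_width: 36.5
gripper_force: 0.0
```

```bash
python3 -c "
from h import *
which()
p=np.load('pics/w_n.npy').astype(int); d=p[...,0]-(p[...,1]+p[...,2])//2; print(d[8:28,6:26].clip(-9,99))"
```

```text
red [([438.5, 254.5], 2), ([444.5, 253.0], 2), ([439.5, 262.5], 2), ([451.5, 264.2], 11), ([454.4, 271.2], 5)]
7 3.82 44 | 6 4.33 46 | 5 5.18 59 | 4 4.75 52 | 3 4.28 51 | 2 4.92 53 | [ 511.7 -303.7  169.5]
[[16 16 16 17 16 18 18 18 21 24 26 30 31 29 35 35 33 28 16 -1]
 [16 17 18 18 19 26 27 29 32 32 28 26 37 42 57 46 33 22  4  0]
 [17 19 22 26 31 32 38 44 39 29 18  3 53 90 95 49 25 15  0  2]
 [28 32 33 32 32 32 57 99 68 39 22  2 17 47 44 27 20 15  7  2]
 [33 32 33 33 32 32 40 66 99 62 26  3  1  3 13 18 18 19 14  7]
 [32 32 33 33 33 32 32 38 63 56 27 10  3 -1  3 13 17 18 17 14]
 [33 32 33 34 33 33 32 32 33 24 19 21 23  9  1  2 12 17 17 14]
 [33 33 31 31 32 33 31 27 19 17 24 53 70 42 10 -2  2  9  9 11]
 [33 33 25 18 28 30 23 20 21 27 60 71 78 82 42  1  0  8 16 17]
 [33 32 23  3  0  5 12 19 40 73 67 34 40 81 55  6 -2  7 14 18]
 [33 32 25 11  2 -3  6 33 77 59 30 41 73 66 31 14  8  6 15 19]
 [30 26 18 10  3  1  2 27 79 49 56 77 51 25 18 18 14  7 12 27]
 [ 9  2  2  4  6  6 -2  0 43 84 81 34 17 16 17 17 15 14 13 35]
 [ 0  3  0  1  7  5  2  1  1 24 19 16 17 16 17 14 13 14 14 40]
 [ 2 -2  3  1  2  3  8  6  1  0  6 12 17 16 16 15 15 14 17 45]
 [ 0 -1  2  1  1  2 11  9  6  4  0  8 14 15 14 15 14 15 25 62]
 [-1  1  0  2  3  3  2  4  9 10  9  7 12 14 16 14 14 14 20 65]
 [ 5  0  1  1 -2  2  4  5 11 15 15 14 14 13 14 10  6  7 20 41]
 [16  4 -2  0  0  2  1 -1  4 11 13 12  8  7  8 12 17 19 29 33]
 [26 16  3  2  1  0  1  1  0  3  7  6 13 19 21 28 33 33 33 32]]
```

It shows 1, with a clear red ring (the 0) next to it. Last click.

{"method": "servo_tool", "body": {
  "rows": [
    [0, 0.01, 0.1, 0, 0.4],
    [0, 0.01, 0.197, 0, 0.4],
    [0, 0.01, 0.197, 0, 0.4],
    [0, 0.01, 0.197, 0, 0.4],
    [0, 0.03, 0.197, 0, 0.4],
    [0, 0.05, 0.197, 0, 0.4],
    [0, 0.07, 0.197, 0, 0.4],
    [0, 0.09, 0.197, 0, 0.4],
    [0, 0.11, 0.197, 0, 0.4],
    [0, 0.13, 0.197, 0, 0.4],
    [0, 0.13, 0.197, 0, 0.4],
    [0, 0.13, 0.1, 0, 0.4],
    [0, 0.13, 0, 0, 0.4],
    [0, 0, -0.1, 0, 0.4],
    [0.3, -0.2, -0.4, 0, 0.4],
    [0.6, -0.4, -0.4, 0, 0.4],
    [0.9, -0.6, -0.4, 0, 0.4],
    [1, -0.7, -0.4, 0, 0.4],
    [1, -0.7, -0.4, 0, 0.4],
    [1, -0.7, -0.4, 0, 0.4]
  ]
}}

```text
time_s: 79.08
ee_pos: [417.0, -85.0, 248.4]
ee_rot: [180.0, -0.0, 78.5]
force: [0.7, 0.1, -0.3]
gripper_width: 36.5
gripper_force: 0.0
```

```bash
python3 -c "
from h import *
wheel('z'); print(state()['ee_pos'])
p=np.load('pics/w_z.npy').astype(int); d=p[...,0]-(p[...,1]+p[...,2])//2; print(d[6:24,8:30].clip(-9,99))
s=grab('side');t=grab('top');a=phase(s,t); b=phase(np.load('pics/S.npy'),np.load('pics/T.npy'))
for k in a: print(k,a[k],b[k],end=' ')
for n,im in (('side',s),('top',t)):
  m=mask(im,(15,120,60),(28,255,255));nn,l,st,c=cv2.connectedComponentsWithStats(m); print(n,[(c[k].round(1).tolist(),int(st[k,4])) for k in range(1,nn) if 60<st[k,4]<900])
  r=mask(im,(0,170,80),(6,255,255)); n_,l,st,c=cv2.connectedComponentsWithStats(r); print([(c[k].round(1).tolist(),int(st[k,4])) for k in range(1,n_) if 60<st[k,4]<900])"
```

```text
red [([438.5, 254.5], 2), ([444.0, 253.0], 1), ([451.0, 256.2], 4), ([451.6, 264.2], 11), ([454.5, 271.5], 4)]
[413.58061101 -79.08303623 249.45270918]
[[14 16 16 16 15 17 16 17 16 17 19 21 23 28 30 30 28 27 25 21 19 19]
 [15 14 17 15 15 15 18 19 23 25 29 30 28 23 17 22 38 21 32 34 22 19]
 [15 14 15 17 20 22 28 30 32 27 20 19 22 22 19 35 28  0  0 30 33 21]
 [18 23 24 27 29 29 23 22 35 35 29 31 49 34 23 42  8 -1  0  0 31 35]
 [28 31 26 20 26 33 24 30 35  9 87 99 99 30 16 23  4  3  1  1 -1 20]
 [18 18 19 20 59 99 64 25 41  0 16 50 29  3  1  6 15 15  1  1  2  1]
 [19 20 20 20 30 77 99 57 46  3 -1  4  8  4  5  6 36 84 32  1  3  0]
 [19 19 20 20 20 30 73 56 32  9  2  2  4 86 79 67 64 99 99 33 -2 -1]
 [19 19 20 19 20 17 17  5  2 11  5  0 -1 17 10  4  5 41 99 74 -1  0]
 [24 25 21 20 17  9  4  2  3 13  5  3 -1  0  3 83 84 50 47 29  8  2]
 [37 36 36 27 13  6  4  5 18 11 11  6  0  3  0 22  6  2  2  5 20  9]
 [39 10  1 10 16  8  5 13 14 10  9 11  7  6 -1  6  5  2  3  6 16 24]
 [37 21  1  0  9 17 12  5 12 13  7 10 12 13  7  6  6  6 40 99 99 47]
 [33 19  5  1  1  3  5 16 16 15 17  6  1  2 10  8 1
[... 431 characters left out ...]
0] [187, 188] -24 [61, 158] [63, 159] -18 [101, 119] [92, 80] -12 [208, 140] [190, 127] -6 [198, 141] [179, 147] 0 [102, 154] [93, 158] 6 [45, 141] [46, 106] 12 [41, 108] [41, 54] 18 [85, 112] [85, 72] 24 [123, 139] [122, 111] 30 [124, 133] [124, 86] 36 [128, 124] [128, 72] 42 [132, 115] [133, 64] 48 [138, 100] [139, 51] 54 [133, 91] [133, 43] 60 [106, 83] [106, 36] side [([351.4, 139.8], 97), ([372.7, 169.7], 186), ([383.9, 176.4], 197), ([395.6, 183.8], 210), ([407.7, 191.2], 228)]
[([480.3, 202.8], 99), ([484.3, 238.8], 183)]
top [([311.6, 111.4], 215), ([330.8, 110.8], 203), ([350.2, 110.1], 209), ([273.9, 113.1], 216), ([292.6, 112.2], 203)]
[([420.8, 73.7], 113), ([481.8, 129.1], 211)]
```

The red 0 is on top with the phase "set", the plunger is up, and five spindles stand in the rack. Handing in.

```bash
python3 -c "
from workcell import job_done
print(job_done())"
```

```text
the job is handed in; nothing more can be done
None
```

The job is handed in, with no verdict shown: all five spindles stand journal-down in the rack, the tag was stamped with 5 showing (plunger at its stop), and the wheel is back at 0 with the plunger up.

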